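# Rebuild the rinser's strainer and non-return valve

### The job

Put the cleaned rinser fittings back together, ready for clamping: first the wide strainer - stand the perforated basket in its bore, lay the large gasket on its flange and set the large cover on the gasket - then the narrow valve, with the plug on its seat inside, stem up, and the small bonnet on its flange. Lower every part until it rests, never let it fall, and leave the gasket and both tops lying flat and well centred. The small spare gasket is not needed; leave it where it lies.

Things in the scene. Friction and masses are not known exactly. Their poses are not given: they have to be found in the camera images.
- strainer: Wide housing, fixed: upright steel tube on a round foot (110 mm across). Origin: centre of the foot's underside, on the bench; z up. Flat top flange 64 mm across, its face 130 mm above the bench; open bore 48 mm across, flat floor 40 mm above the bench. A side branch 38 mm thick runs along its own +x at 72 mm height, to 98 mm from the axis.
- valve: Narrow, lower housing (non-return valve), fixed: upright steel tube with a bulge on a round foot (100 mm). Origin: centre of the foot's underside, on the bench; z up. Flat top flange 50.5 mm across, face 100 mm above the bench; bore 36 mm across, flat seat 60 mm above the bench. A side branch 38 mm thick runs along its own +x at 46 mm height, to 86 mm from the axis.
- basket: Perforated basket standing upright, 160 g. Origin: centre of the underside; z up. Tube 36 mm across, 31 at the chamfered bottom; rim 43 mm, top of rim at 86 mm. Bail handle of 8 mm rod: level crossbar along its own x through the axis, 18 mm plus bends, centre line 116 mm above the underside, legs at x = +-13 mm. Pinch the crossbar across own y; when home it is 26 mm above the flange.
- gasket: Large gasket: black rubber ring, 64 mm outside, 48 mm inside, 6 mm thick, flat on the bench, 20 g, keeps its shape. Origin: centre of the underside. It fits the strainer's flange and passes over the basket's handle.
- cover: Large cover: hollow steel dome, open below, standing on its flange, 300 g. Origin: centre of the flange's underside; z up. Flange 64 mm across, 6 mm thick; dome 51 mm across with straight sides from 6 to 40 mm, rounded to 50 mm; brass stub 16 mm across on top, to 60 mm. Hollow 45 mm across up to 40 mm, closed at 46 mm.
- plug: Valve plug, stem up, 110 g. Origin: centre of the underside; z up. Steel disc 29 mm across (23 at the chamfered bottom), tapering in above 11 mm height to a round stem 10 mm across that ends 64 mm above the underside. On its seat the stem stands 24 mm above the valve's flange.
- bonnet: Small bonnet: hollow steel cap, open below, standing on its flange, 220 g. Origin: centre of the flange's underside; z up. Flange 50.5 mm across, 6 mm thick; straight round body 38 mm across, flat top at 50 mm, no stub. Hollow 32 mm across, closed at 46 mm.
- small_gasket: Spare small gasket: black rubber ring, 50.5 mm outside, 36 mm inside, 6 mm thick, flat on the bench, 16 g. Origin: centre of the underside. Not used here; stays where it lies.
There are look-alikes about, which are no part of the job. What is shaped like the valve but yellow is not meant.

How it is judged:
By the outcome, as a careful person would: the job done as asked, in the order asked, and still so for the second after the job is handed in, with the robot touching nothing.
It also fails if it takes over 144 s, if anything falls off the work surface, if the arm or the gripper's body presses on something with over 40 N, if the wrist force passes 120 N, or if a joint passes its speed limit or range.

### The arm

A 6-joint arm with a two-finger parallel gripper is mounted at the origin on the work surface. World frame = base frame: x ahead of the robot, y to its left, z up, the work surface at z = 0. Lengths are in m, angles in rad, forces in N, time in s.
With the tool pointing down it reaches from about 0.25 to 0.725 m from the base axis. Payload 4 kg.
Tool frame: the origin (TCP) lies where the fingers leave the gripper's body, on its centre line; the fingertips stand 73 mm ahead of it and the grasp point (between the pads) lies 54 mm ahead of it (bot.tip_reach is the z of the fingertips in the tool frame, in m); z points along the fingers, x is the direction in which the jaws open and shut, and the axes are right-handed (so a half turn about z gives the same grasp; the last joint's range is limited). The gripper opens to 85 mm and grips with 20 to 120 N. Pads are 22 mm wide; open, the fingers measure 114 mm over their backs; the gripper's body (76 mm by 85 mm) begins 54 mm behind the grasp point. The pads swing forward as they close: fully open they stand 13 mm farther back than shut.
Start: joints at [-1.239, 0.241, 0.005, 1.335, 0, 1.571], TCP at [0.163, -0.473, 0.304] pointing down, gripper open.
Joint ranges: [-2.72, 2.72], [-1.05, 1.87], [-1.09, 1.28], [-1.99, 2.15], [-1.42, 1.44], [-3.14, 3.14]. Speed limits (rad/s): [2.79, 2.79, 3.14, 3.14, 3.14, 3.14].

### API

Orientations are given as a unit quaternion [x, y, z, w].
In Python, from workcell import bot, vision, job_done gives the robot as it stands.
- The arm moves only by the tool drive_tool, never from a script. Its argument "steps" is one flat list of numbers, 7 for each row, row after row: the shift along the tool's x, y, z in m, then the turn, a rotation vector about the tool's x, y, z in degrees, then the closure, from -1 (fully open) to 1 (shut). A call has 1 to 8 rows; each row shifts and turns the commanded pose from where the row before left it, along the tool's axes as they then stand; what a row does not reach is not made up. A row lasts 1/12 s, in which the tool goes at most 41.7 mm and 7.16 degrees, less where a joint would pass 70% of its speed; a pose out of reach is approached as far as the arm can. A call is refused whole if a number of a shift passes 0.0417 or a number of a turn 7.16, either way. A call with a gripper value outside its range is refused whole. The fingers move at their own pace and stop on an object; the grip force is fixed at half the most. Time passes only in rows, so rows that do not move let the fingers close. It gives the time, the measured TCP pose, the force and the opening at its end, in the units of the state.
- bot.get_obs(): the state, without advancing time (a new reading comes with each control period).
- vision.camera(name): name is "side" or "top" or "wrist"; returns (picture, depth): 480x640x3 uint8, red, green, blue; 480x640 float32, m along the optical axis (not along the pixel's ray), 0 where there is no reading.
- vision.camera_model(name): a dict with "mtx" (3x3 intrinsics, pixels), "D" ([k1, k2, p1, p2, k3] as OpenCV has them; the pictures are not rectified), "rvec" (rotation vector, rad) and "tvec" (3), from world to camera coordinates, as OpenCV has them. Camera axes: x right, y down, z forward; pixel columns grow to the right and rows downward; lengths in m; the calibration is good to about 2 mm. A picture is of the moment at which its call begins: read the wrist's pose just before it. camera_model takes no time and is no camera call; for the wrist camera it gives the pose at the moment of the call.
- job_done(): hands the job in, once; it reports no verdict.
The state is a dict: "clock": time; "joint_pos": joint angles; "joint_vel": joint speeds; "tau": joint torques, N m; "eef_pos": TCP position; "tool_rot": TCP orientation; "ft_force": force on the tool from outside, world axes, zero at the start; "ft_torque": the same for the moment, N m; "grip_width": finger opening in m.
Only numpy, scipy, OpenCV 4.12 (cv2) and the standard library are available. Lean on these libraries where they do the work, as an engineer would, in place of code of your own. Each camera call takes 0.05 s, during which the arm holds its last target.

## Working session

There is one attempt and no reset: what is moved stays moved. The work goes in short steps, Python scripts to look and compute and a tool call to move; the robot and the scene stay as the last step left them, time stands still between calls to the robot, and variables do not carry over. Pictures are saved under pics/ and viewed, and the job is handed in when it is done.

Besides the shell and the picture viewer there is one more tool, called after ">>>" as name(argument=value, ...) on one line, values as JSON. drive_tool: Moves the arm, as the interface text tells. Its arguments: {"type":"object","properties":{"steps":{"type":"array"}},"required":["steps"]}

```bash
ls; mkdir -p pics; python3 - <<'E'
from workcell import bot, vision
import cv2,numpy as np
o=bot.get_obs(); print({k:np.round(v,3) for k,v in o.items()})
for n in ["side","top","wrist"]:
    m=vision.camera_model(n); p,d=vision.camera(n)
    np.savez(f"{n}0.npz",p=p,d=d,**m)
    cv2.imwrite(f"pics/{n}0.png",p[:,:,::-1])
    R=cv2.Rodrigues(np.array(m['rvec'],float))[0]; print(n,np.round(-R.T@np.array(m['tvec']).ravel(),3),np.round(m['mtx'],1).tolist(),np.round(m['D'],3),'\n',R.round(2))
print(bot.get_obs()['clock'])
E
```

```text
pics
{'clock': np.float64(0.0), 'joint_pos': array([-1.239,  0.241,  0.004,  1.335,  0.   ,  1.571]), 'joint_vel': array([-0.002, -0.   , -0.002,  0.002,  0.   , -0.001]), 'tau': array([ 1.0000e-03, -3.7232e+01,  2.5241e+01,  1.7000e-02,  0.0000e+00,
        0.0000e+00]), 'eef_pos': array([ 0.163, -0.472,  0.303]), 'tool_rot': array([ 0.814, -0.581, -0.001, -0.001]), 'ft_force': array([ 0.517, -0.038,  0.331]), 'ft_torque': array([-0.005, -0.01 , -0.011]), 'grip_width': np.float64(0.085)}
side [ 0.29  -0.923  0.831] [[603.8, 0.0, 314.6], [0.0, 603.8, 238.8], [0.0, 0.0, 1.0]] [-0.147  0.     0.     0.     0.   ] 
 [[ 0.98 -0.21 -0.02]
 [-0.14 -0.58 -0.8 ]
 [ 0.15  0.78 -0.6 ]]
top [0.36  0.115 1.038] [[450.9, 0.0, 311.2], [0.0, 450.9, 247.2], [0.0, 0.0, 1.0]] [0.037 0.    0.    0.    0.   ] 
 [[-0.01 -1.   -0.01]
 [-0.99  0.02 -0.15]
 [ 0.15  0.01 -0.99]]
wrist [ 0.24  -0.446  0.372] [[418.4, 0.0, 321.2], [0.0, 418.4, 243.4], [0.0, 0.0, 1.0]] [-0.055  0.     0.     0.     0.   ] 
 [[ 0.33 -0.95 -0.  ]
 [-0.9  -0.31  0.32]
 [-0.3  -0.1  -0.95]]
0.15
```

View pics/side0.png

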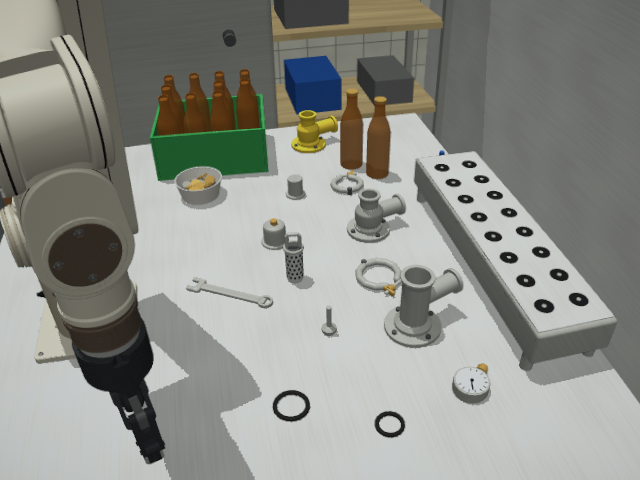

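View pics/top0.png

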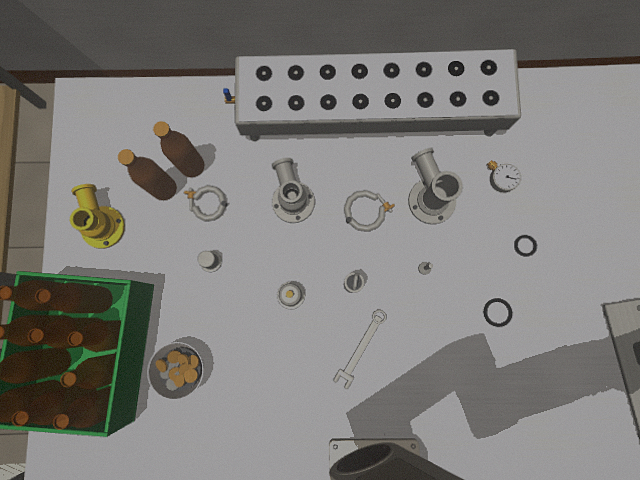

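View pics/wrist0.png

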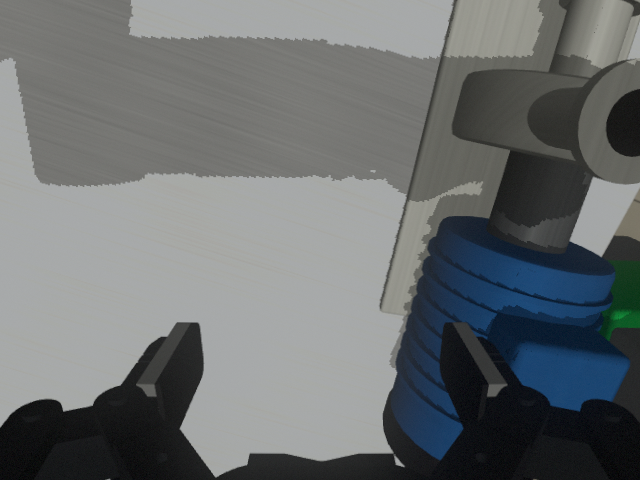

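The top picture shows:
- Strainer at (438,190), grey valve at (292,195) and the yellow look-alike at (97,222).
- Bonnet at (208,260), and the cover with its brass stub at (290,293).
- Basket at (354,281) and plug at (425,268).
- Rings at (497,312), which looks large, and (525,245), which looks small.
- Pale clamps at (208,203) and (366,210), not part of the job.

Next I measure these from the depth data.

```bash
cat > h.py <<'E'
import numpy as np,cv2
def cam(m):
    R=cv2.Rodrigues(np.array(m['rvec'],float))[0]; t=np.array(m['tvec'],float).ravel(); return R,t,-R.T@t
def rays(m,uv):
    n=cv2.undistortPoints(np.array(uv,float).reshape(-1,1,2),np.array(m['mtx'],float),np.array(m['D'],float)).reshape(-1,2)
    return np.c_[n,np.ones(len(n))]
def plane(m,uv,z):
    R,t,C=cam(m); d=rays(m,uv)@R; return C+d*((z-C[2])/d[:,2])[:,None]
def cloud(m,d):
    v,u=np.mgrid[0:480,0:640]; r=rays(m,np.c_[u.ravel(),v.ravel()])
    R,t,C=cam(m); P=(r*d.reshape(-1,1)-t)@R; P[d.ravel()==0]=np.nan; return P.reshape(480,640,3)
def proj(m,P):
    return cv2.projectPoints(np.array(P,float).reshape(-1,1,3),np.array(m['rvec'],float),np.array(m['tvec'],float),np.array(m['mtx'],float),np.array(m['D'],float))[0].reshape(-1,2)
def circ(xy):
    A=np.c_[2*xy,np.ones(len(xy))]; s=np.linalg.lstsq(A,(xy**2).sum(1),rcond=None)[0]
    r=np.sqrt(s[2]+s[0]**2+s[1]**2); return s[0],s[1],r,np.std(np.hypot(*(xy-s[:2]).T)-r)
def snap(n,tag):
    from workcell import vision
    m=vision.camera_model(n); p,d=vision.camera(n); np.savez(f"{n}{tag}.npz",p=p,d=d,**m); cv2.imwrite(f"pics/{n}{tag}.png",p[:,:,::-1]); return m,p,d
E
python3 - <<'E'
from h import *
for n in ['top','side']:
    f=np.load(n+'0.npz'); W=cloud(f,f['d'])
    flat=W[200:420,250:500].reshape(-1,3); print(n,'bench z median',np.nanmedian(flat[:,2]), np.nanstd(flat[np.abs(flat[:,2])<.01][:,2]))
    pts=W.reshape(-1,3); ok=(np.isfinite(pts[:,2]))
    T=np.load('top0.npz')
    for name,px,z in [('strainer',(445,188),.13),('valve',(290,192),.1),('cover',(290,293),.06),('bonnet',(208,260),.05),('basket',(354,281),.1),('plug',(425,268),.06)]:
        c=plane(T,[px],z)[0]
        for r in [.03]:
            s=ok&(np.hypot(pts[:,0]-c[0],pts[:,1]-c[1])<.06)&(pts[:,2]>.005)
            q=pts[s]; 
            h=np.percentile(q[:,2],[50,90,98,100]) if len(q) else 0
            q2=q[np.abs(q[:,2]-z)<.006]
            print(name,c.round(4),len(q),np.round(h,4),'near-z centre',q2.mean(0).round(4) if len(q2) else None,len(q2))
E
```

```text
top bench z median 0.0006288197008939618 0.002198551256879195
strainer [ 0.6172 -0.1513  0.13  ] 2224 [0.0496 0.1296 0.1325 0.1354] near-z centre [ 0.6223 -0.1541  0.1301] 369
valve [0.6234 0.1704 0.1   ] 1568 [0.057  0.0994 0.1025 0.1055] near-z centre [0.6255 0.1685 0.1003] 226
cover [0.4097 0.1744 0.06  ] 564 [0.0486 0.0532 0.0612 0.0635] near-z centre [0.4083 0.1763 0.0599] 46
bonnet [0.4857 0.3558 0.05  ] 410 [0.0485 0.0521 0.0542 0.0553] near-z centre [0.4882 0.3603 0.0503] 246
basket [0.4304 0.0388 0.1   ] 350 [0.0868 0.1187 0.1218 0.1227] near-z centre [0.416  0.0434 0.1005] 3
plug [ 0.4593 -0.1187  0.06  ] 145 [0.0148 0.0624 0.0651 0.0672] near-z centre [ 0.4642 -0.1286  0.0624] 18
side bench z median 0.0006368552070146155 0.0022117059837907533
strainer [ 0.6172 -0.1513  0.13  ] 3231 [0.0592 0.1271 0.1307 0.1331] near-z centre [ 0.6218 -0.1589  0.1288] 404
valve [0.6234 0.1704 0.1   ] 1676 [0.0493 0.095  0.1011 0.1042] near-z centre [0.6267 0.166  0.0989] 185
cover [0.4097 0.1744 0.06  ] 582 [0.0369 0.0517 0.0599 0.0626] near-z centre [0.4084 0.1739 0.059 ] 36
bonnet [0.4857 0.3558 0.05  ] 349 [0.033  0.0506 0.0527 0.0538] near-z centre [0.4897 0.3562 0.0494] 118
basket [0.4304 0.0388 0.1   ] 819 [0.0686 0.1057 0.1195 0.1224] near-z centre [0.4306 0.0346 0.1005] 40
plug [ 0.4593 -0.1187  0.06  ] 247 [0.0168 0.0564 0.0642 0.0664] near-z centre [ 0.4637 -0.1322  0.0606] 30
```

```bash
python3 - <<'E'
import cv2
a=cv2.imread('pics/top0.png'); 
cv2.imwrite('pics/topc.png',cv2.resize(a[140:335,180:560],None,fx=2.1,fy=2.1,interpolation=cv2.INTER_CUBIC))
a=cv2.imread('pics/side0.png'); 
cv2.imwrite('pics/sidec.png',cv2.resize(a[160:440,230:500],None,fx=2.1,fy=2.1,interpolation=cv2.INTER_CUBIC))
E
```

```text
(no output)
```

View pics/topc.png

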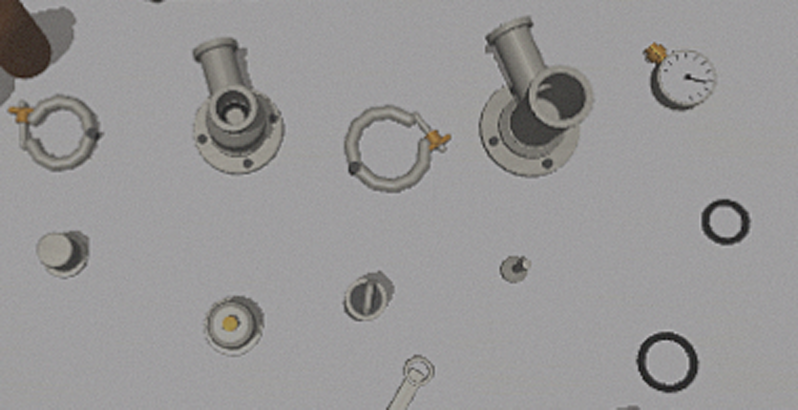

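View pics/sidec.png

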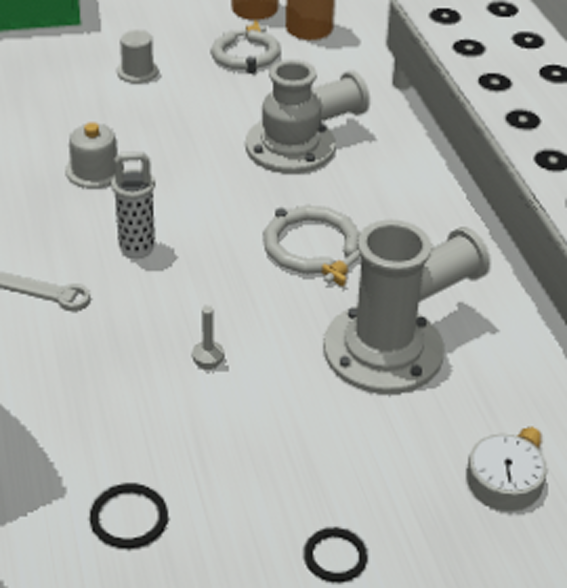

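```bash
cat > meas.py <<'E'
from h import *
def ringfit(f,c,z,rad,band=.006,rr=.012,col=None):
    """pixels near plane z and within rad+rr of c -> outer contour -> rays onto plane z -> circle"""
    W=cloud(f,f['d']) if col is None else None
    P=None
    if col is None:
        mk=(np.abs(W[...,2]-z)<band)&(np.hypot(W[...,0]-c[0],W[...,1]-c[1])<rad+rr)
    else:
        mk=col(f['p']); v,u=np.nonzero(mk); X=plane(f,np.c_[u,v],z); k=np.hypot(X[:,0]-c[0],X[:,1]-c[1])<rad+rr
        mk=np.zeros_like(mk); mk[v[k],u[k]]=1
    mk=cv2.morphologyEx(mk.astype(np.uint8),cv2.MORPH_CLOSE,np.ones((3,3)))
    cs,_=cv2.findContours(mk,cv2.RETR_EXTERNAL,cv2.CHAIN_APPROX_NONE)
    if not cs: return None
    k=max(cs,key=cv2.contourArea); h=cv2.convexHull(k).reshape(-1,2); X=plane(f,h,z)[:,:2]
    return np.round(circ(X),4),mk
E
python3 - <<'E'
from meas import *
black=lambda p:(p.max(2)<60)
for n in ['top','side']:
    f=np.load(n+'0.npz')
    print(n)
    for nm,c,z,r in [('strainer',(.622,-.157),.13,.032),('valve',(.626,.167),.1,.025),('bonnet',(.489,.358),.05,.019),]:
        print(nm,ringfit(f,c,z,r)[0])
    u={'top':[(497,312),(525,245)],'side':[(291,405),(390,424)]}[n]
    for nm,px,r in [('bigg',u[0],.032),('smallg',u[1],.025)]:
        c=plane(f,[px],.006)[0]; print(nm,c.round(3),ringfit(f,c,.006,r,col=black)[0])
    # brass stub
    p=f['p'].astype(int); px={'top':(290,294),'side':(273,222)}[n]
    br=lambda p:(p[...,0].astype(int)-p[...,2]>50)
    c=plane(f,[px],.06)[0]; print('stub',ringfit(f,c,.06,.008,col=br)[0])
    W=cloud(f,f['d'])
    for nm,c,z0,z1 in [('bar',(.425,.04),.108,.13),('stem',(.461,-.128),.03,.07)]:
        q=W[(np.hypot(W[...,0]-c[0],W[...,1]-c[1])<.04)&(W[...,2]>z0)&(W[...,2]<z1)]
        m=q.mean(0); e=np.linalg.eigh(np.cov((q-m)[:,:2].T)); print(nm,m.round(4),len(q),np.sqrt(e[0]).round(4),e[1][:,1].round(3), np.degrees(np.arctan2(e[1][1,1],e[1][0,1])).round(1))
E
```

```text
top
strainer [ 6.222e-01 -1.539e-01  3.220e-02  4.000e-04]
valve [6.253e-01 1.686e-01 2.480e-02 2.000e-04]
bonnet [0.4883 0.3604 0.0194 0.0006]
bigg [ 0.364 -0.286  0.006] [ 3.634e-01 -2.864e-01  3.080e-02  3.000e-04]
smallg [ 0.514 -0.36   0.006] [ 5.138e-01 -3.604e-01  2.390e-02  4.000e-04]
stub [4.083e-01 1.765e-01 7.100e-03 3.000e-04]
bar [0.4283 0.0382 0.1188] 63 [0.0022 0.0094] [-0.99   0.144] 171.7
stem [ 0.4637 -0.1276  0.0542] 35 [0.0027 0.0027] [0.364 0.931] 68.7
side
strainer [ 0.6214 -0.1599  0.0328  0.0012]
valve [0.6261 0.1646 0.0268 0.0011]
bonnet [0.4895 0.3544 0.0212 0.0019]
bigg [ 0.363 -0.291  0.006] [ 0.3628 -0.291   0.031   0.0004]
smallg [ 0.513 -0.366  0.006] [ 5.126e-01 -3.649e-01  2.420e-02  5.000e-04]
stub [0.4095 0.1692 0.0099 0.001 ]
bar [0.429  0.0354 0.1163] 76 [0.0029 0.01  ] [-0.984  0.18 ] 169.6
stem [ 0.464  -0.1332  0.0488] 88 [0.0024 0.003 ] [-0.925  0.38 ] 157.7
```

Top and side agree on the sizes: ring r≈31 mm is the large gasket and r≈24 mm is the spare. They differ by about 5 mm in y, though, so I'll refine each position with the wrist camera from above. The yellow look-alike is ruled out. I start with the basket.

```bash
cat > plan.py <<'E'
import numpy as np,sys
from scipy.spatial.transform import Rotation as Ro
def state():
    from workcell import bot
    o=bot.get_obs(); R=Ro.from_quat(o['tool_rot']).as_matrix(); return o,R
def yaw(R): return np.degrees(np.arctan2(R[1,0],R[0,0]))
if __name__=='__main__':
    o,R=state(); p=np.array(o['eef_pos']); print('t %.2f pos'%o['clock'],p.round(4),'yaw %.1f'%yaw(R),'F',np.round(o['ft_force'],1),'T',np.round(o['ft_torque'],2),'w %.4f'%o['grip_width'],'tilt',R[:2,2].round(3),'j',np.round(o['joint_pos'],2))
    if len(sys.argv)>4:
        t=np.array(list(map(float,sys.argv[1:4]))); y=float(sys.argv[4])
        R0=np.array([[np.cos(np.radians(yaw(R))),np.sin(np.radians(yaw(R))),0],[np.sin(np.radians(yaw(R))),-np.cos(np.radians(yaw(R))),0],[0,0,-1]])
        tilt=(Ro.from_matrix(R).inv()*Ro.from_matrix(R0)).as_rotvec(degrees=True)
        d=R.T@(t-p); dy=-((y-yaw(R)+180)%360-180); n=int(np.ceil(max(np.linalg.norm(d)/.040,abs(dy)/7.1)))
        print('shift(tool) mm',(d*1000).round(1),'turn z',round(dy,1),'rows',n,'per row (shift only) mm',(d*1000/n).round(2),'levelling',tilt.round(2))
        # combined rows: turn while shifting
        yy=yaw(R); W=(t-p)/n
        print('combined:')
        for i in range(n):
            a=np.radians(yy-dy*i/n); Rk=np.array([[np.cos(a),np.sin(a),0],[np.sin(a),-np.cos(a),0],[0,0,-1]])
            s=Rk.T@W; print('%.4f,%.4f,%.4f,0,0,%.2f,'%(*s,dy/n))
E
python3 plan.py .428 .037 .30 -99
```

```text
t 0.15 pos [ 0.1628 -0.4724  0.3032] yaw -71.0 F [ 0.7 -0.4  0.1] T [ 0.03 -0.05  0.01] w 0.0853 tilt [-0.001  0.001] j [-1.24  0.24  0.    1.34  0.    1.57]
shift(tool) mm [-395.2 -416.7    3.9] turn z 28.0 rows 15 per row (shift only) mm [-26.35 -27.78   0.26] levelling [-0.    0.09 -0.  ]
combined:
-0.0263,-0.0278,0.0002,0,0,1.87,
-0.0272,-0.0269,0.0002,0,0,1.87,
-0.0281,-0.0260,0.0002,0,0,1.87,
-0.0289,-0.0251,0.0002,0,0,1.87,
-0.0297,-0.0241,0.0002,0,0,1.87,
-0.0305,-0.0231,0.0002,0,0,1.87,
-0.0312,-0.0221,0.0002,0,0,1.87,
-0.0319,-0.0211,0.0002,0,0,1.87,
-0.0326,-0.0200,0.0002,0,0,1.87,
-0.0333,-0.0190,0.0002,0,0,1.87,
-0.0339,-0.0179,0.0002,0,0,1.87,
-0.0344,-0.0168,0.0002,0,0,1.87,
-0.0349,-0.0156,0.0002,0,0,1.87,
-0.0354,-0.0145,0.0002,0,0,1.87,
-0.0359,-0.0133,0.0002,0,0,1.87,
```

>>> drive_tool(steps=[-0.0263,-0.0278,0,0,0,1.9,-1,-0.0272,-0.0269,0,0,0,1.9,-1,-0.0281,-0.026,0,0,0,1.9,-1,-0.0289,-0.0251,0,0,0,1.9,-1,-0.0297,-0.0241,0,0,0,1.9,-1,-0.0305,-0.0231,0,0,0,1.9,-1,-0.0312,-0.0221,0,0,0,1.9,-1,-0.0319,-0.0211,0,0,0,1.9,-1])

```text
clock: 0.82
eef_pos: [0.305, -0.1998, 0.3039]
tool_rot: [0.729, -0.684, 0.0, -0.0]
ft_force: [1.4, -0.7, 0.3]
grip_width: 0.0854
```

>>> drive_tool(steps=[-0.0326,-0.02,0,0,0,1.9,-1,-0.0333,-0.019,0,0,0,1.9,-1,-0.0339,-0.0179,0,0,0,1.9,-1,-0.0344,-0.0168,0,0,0,1.9,-1,-0.0349,-0.0156,0,0,0,1.9,-1,-0.0354,-0.0145,0,0,0,1.9,-1,-0.0359,-0.0133,0,0,0,1.4,-1,0,0,0,0,0,0,-1])

```text
clock: 1.48
eef_pos: [0.425, -0.0252, 0.3046]
tool_rot: [-0.676, 0.736, 0.017, 0.018]
ft_force: [0.1, 0.0, -0.3]
grip_width: 0.0855
```

```bash
python3 plan.py .428 .037 .30 -99 | head -2; python3 - <<'E'
from h import *
snap('wrist',1)
E
```

```text
t 1.48 pos [ 0.425  -0.0252  0.3046] yaw -94.8 F [ 0.1  0.  -0.3] T [-0.05  0.02  0.03] w 0.0855 tilt [0.004 0.048] j [-0.09  0.09 -0.17  1.31  0.05  3.14]
shift(tool) mm [-62.    2.3   7.7] turn z 4.2 rows 2 per row (shift only) mm [-30.98   1.13   3.83] levelling [0.02 2.78 0.  ]
```

View pics/wrist1.png

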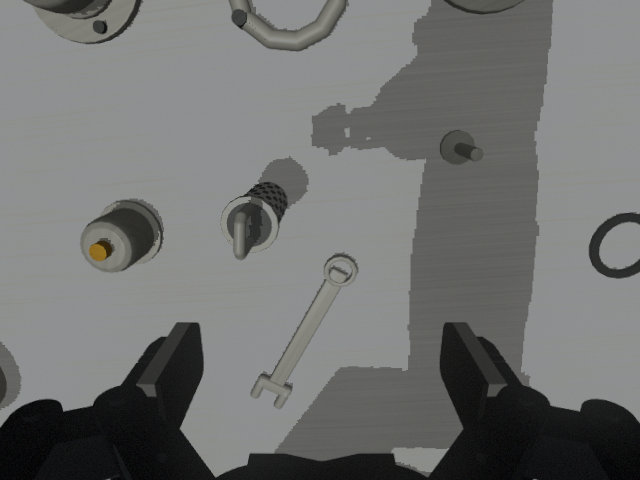

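The wrist picture shows the basket handle at (241,235), cover stub at (100,250) and plug stem at (470,152). Joint 6 stopped at its limit, so I use the equivalent half-turned grasp (yaw +81). I level first, then turn back.

```bash
python3 - <<'E'
from h import *; from meas import *
f=np.load('wrist1.npz'); W=cloud(f,f['d'])
q=W[(np.abs(W[...,2]-.118)<.01)&(np.hypot(W[...,0]-.428,W[...,1]-.037)<.03)]
m=q.mean(0);e=np.linalg.eigh(np.cov((q-m)[:,:2].T)); print(m,len(q),np.degrees(np.arctan2(e[1][1,1],e[1][0,1])))
E
```

```text
[0.4313476  0.03641699 0.11691489] 608 171.28325978216236
```

>>> drive_tool(steps=[-0.02,0,0,0,2.78,0,-1,0,0,0,0,0,-7.1,-1,0,0,0,0,0,-7.1,-1,0,0,0,0,0,-7.1,-1,0,0,0,0,0,-7.1,-1,0,0,0,0,0,-7.1,-1,0,0,0,0,0,-7.1,-1,0,0,0,0,0,-7.1,-1])

```text
clock: 2.2
eef_pos: [0.4223, -0.0261, 0.3057]
tool_rot: [0.928, -0.373, -0.003, -0.006]
ft_force: [0.4, -0.4, 0.4]
grip_width: 0.0856
```

>>> drive_tool(steps=[0,0,0,0,0,-7.1,-1,0,0,0,0,0,-7.1,-1,0,0,0,0,0,-7.1,-1,0,0,0,0,0,-7.1,-1,0,0,0,0,0,-7.1,-1,0,0,0,0,0,-7.1,-1,0,0,0,0,0,-7.1,-1,0,0,0,0,0,-7.1,-1])

```text
clock: 2.87
eef_pos: [0.4223, -0.0261, 0.3057]
tool_rot: [0.994, 0.113, -0.0, -0.007]
ft_force: [-0.1, -0.7, -0.6]
grip_width: 0.085
```

>>> drive_tool(steps=[0,0,0,0,0,-7.1,-1,0,0,0,0,0,-7.1,-1,0,0,0,0,0,-7.1,-1,0,0,0,0,0,-7.1,-1,0,0,0,0,0,-7.1,-1,0,0,0,0,0,-7.1,-1,0,0,0,0,0,-7.1,-1,0,0,0,0,0,-7.1,-1])

```text
clock: 3.53
eef_pos: [0.4223, -0.0261, 0.3057]
tool_rot: [0.82, 0.572, 0.003, -0.006]
ft_force: [1.2, 0.6, 0.1]
grip_width: 0.0856
```

```bash
python3 plan.py .428 .037 .30 81 | head -5
```

```text
t 3.53 pos [ 0.4223 -0.0261  0.3057] yaw 69.8 F [1.2 0.6 0.1] T [-0.03  0.02 -0.03] w 0.0856 tilt [-0.002  0.013] j [-0.07  0.09 -0.17  1.31  0.01  0.28]
shift(tool) mm [ 61.1 -16.4   6.5] turn z -11.2 rows 2 per row (shift only) mm [30.55 -8.19  3.25] levelling [-0.35 -0.66  0.  ]
combined:
0.0306,-0.0082,0.0028,0,0,-5.61,
0.0312,-0.0052,0.0028,0,0,-5.61,
```

>>> drive_tool(steps=[0.0306,-0.008,0.003,-0.35,-0.66,0,-1,0.0316,-0.008,0.003,0,0,-5.75,-1,0,0,0,0,0,-5.75,-1,0,0,0,0,0,0,-1])

```text
clock: 3.87
eef_pos: [0.4292, 0.039, 0.3]
tool_rot: [0.759, 0.651, -0.0, -0.0]
ft_force: [-0.3, -0.5, 0.6]
grip_width: 0.0855
```

```bash
python3 plan.py .429 .037 .30 81.3 | head -2; python3 - <<'E'
from h import *
m,p,d=snap('wrist',2); W=cloud(m,d)
q=W[(np.abs(W[...,2]-.118)<.008)&(np.hypot(W[...,0]-.428,W[...,1]-.037)<.03)]
c=q.mean(0);e=np.linalg.eigh(np.cov((q-c)[:,:2].T)); print(c,len(q),np.degrees(np.arctan2(e[1][1,1],e[1][0,1])),proj(m,c))
E
```

```text
t 3.87 pos [0.4292 0.039  0.3   ] yaw 81.2 F [-0.3 -0.5  0.6] T [-0.03  0.03 -0.05] w 0.0855 tilt [-0. -0.] j [ 0.09  0.11 -0.17  1.3  -0.    0.24]
shift(tool) mm [-2.   0.1 -0. ] turn z -0.1 rows 1 per row (shift only) mm [-2.02  0.08 -0.05] levelling [-0.02  0.01 -0.  ]
[0.42734702 0.03832294 0.11709983] 583 171.22234321428823 [[319.51100045 235.89586501]]
```

View pics/wrist2.png

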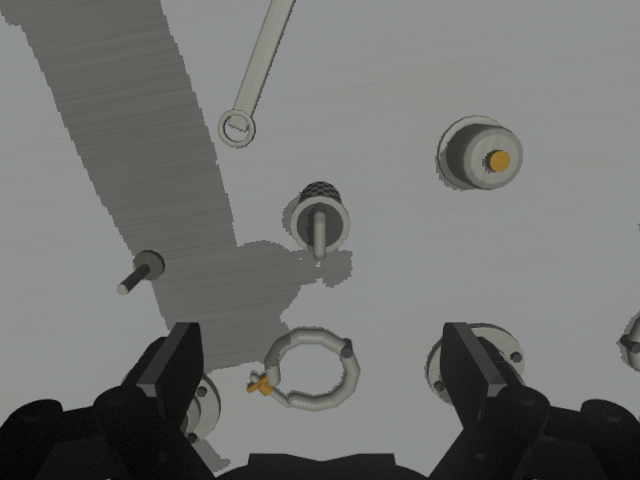

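The basket handle is centred at (320,236), with its bar in line with the tool's y axis. Comparing the two opposite views gives a wrist camera bias of about −2 mm along tool y. I descend and pinch the bar.

>>> drive_tool(steps=[-0.0016,0,0.033,0,0,0,-1,0,0,0.033,0,0,0,-1,0,0,0.034,0,0,0,-1,0,0,0.02,0,0,0,-1,0,0,0.01,0,0,0,-1,0,0,0,0,0,0,-1])

```text
clock: 4.42
eef_pos: [0.4276, 0.0356, 0.1678]
tool_rot: [0.762, 0.648, -0.002, -0.002]
ft_force: [-0.1, -0.1, -0.4]
grip_width: 0.0854
```

>>> drive_tool(steps=[0,0,0,0,0,0,0,0,0,0,0,0,0,0.3,0,0,0,0,0,0,0.6,0,0,0,0,0,0,1,0,0,0,0,0,0,1,0,0,0,0,0,0,1,0,0,0,0,0,0,1,0,0,0,0,0,0,1])

```text
clock: 5.08
eef_pos: [0.4305, 0.0372, 0.1709]
tool_rot: [0.76, 0.65, 0.001, 0.0]
ft_force: [0.2, 0.2, 3.8]
grip_width: 0.0061
```

```bash
python3 plan.py; python3 - <<'E'
from h import *
m,p,d=snap('wrist',3)
E
```

```text
t 5.08 pos [0.4305 0.0372 0.1709] yaw 81.0 F [0.2 0.2 3.8] T [ 0.06  0.11 -0.02] w 0.0061 tilt [0.002 0.001] j [ 0.09  0.22 -0.4   0.95  0.    0.24]
```

View pics/wrist3.png

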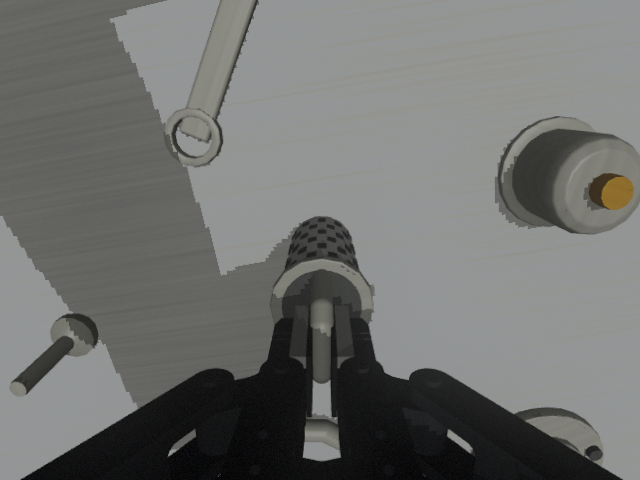

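>>> drive_tool(steps=[0,0,0,0,0,0,1,0,0,0,0,0,0,1,0,0,0,0,0,0,1])

```text
clock: 5.38
eef_pos: [0.4306, 0.0372, 0.1709]
tool_rot: [0.76, 0.65, 0.001, 0.0]
ft_force: [-0.6, 0.7, 5.1]
grip_width: 0.0062
```

>>> drive_tool(steps=[0,0,-0.005,0,0,0,1,0,0,-0.01,0,0,0,1,0,0,-0.02,0,0,0,1,0,0,0,0,0,0,1])

```text
clock: 5.72
eef_pos: [0.4313, 0.0371, 0.2076]
tool_rot: [0.76, 0.65, 0.002, 0.001]
ft_force: [-0.1, 0.5, -1.1]
grip_width: 0.006
```

```bash
python3 plan.py; python3 - <<'E'
from h import *
m,p,d=snap('wrist',4)
m,p,d=snap('side',4)
E
```

```text
t 5.72 pos [0.4313 0.0371 0.2076] yaw 81.0 F [-0.1  0.5 -1.1] T [-0.   -0.09  0.05] w 0.0060 tilt [0.005 0.001] j [ 0.09  0.18 -0.34  1.05  0.    0.24]
```

View pics/wrist4.png

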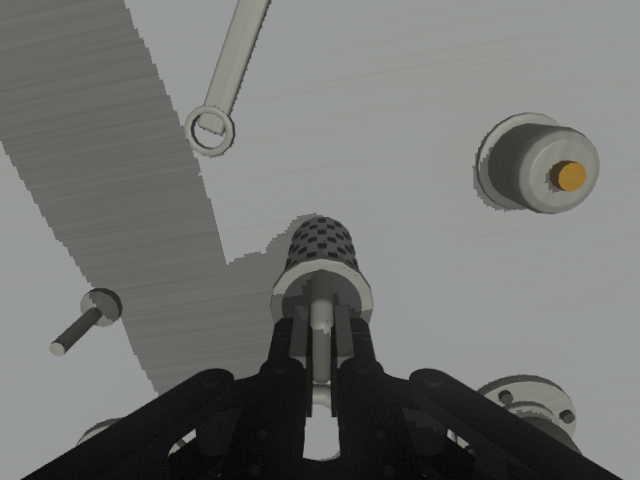

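View pics/side4.png

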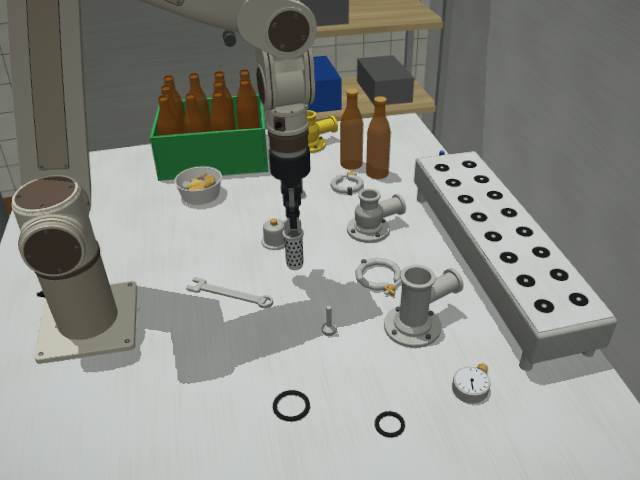

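Basket lifted. Next I go beside the strainer at a safe height and measure the flange.

```bash
python3 plan.py .4313 .0371 .335 81|head -2;python3 plan.py .620 -.075 .335 81|head -2
```

```text
t 5.82 pos [0.4303 0.037  0.2054] yaw 81.0 F [-0.7  0.2 -1.1] T [-0.    0.04 -0.04] w 0.0058 tilt [0.002 0.001] j [ 0.09  0.18 -0.34  1.05  0.    0.24]
shift(tool) mm [   0.3    1.2 -129.6] turn z 0.0 rows 4 per row (shift only) mm [  0.09   0.31 -32.41] levelling [ 0.11 -0.05 -0.  ]
t 5.82 pos [0.4303 0.037  0.2054] yaw 81.0 F [-0.7  0.2 -1.1] T [-0.    0.04 -0.04] w 0.0058 tilt [0.002 0.001] j [ 0.09  0.18 -0.34  1.05  0.    0.24]
shift(tool) mm [ -80.9  205.1 -129.3] turn z 0.0 rows 7 per row (shift only) mm [-11.56  29.3  -18.47] levelling [ 0.11 -0.05 -0.  ]
```

>>> drive_tool(steps=[0,0,-0.033,0,0,0,1,0,0,-0.033,0,0,0,1,0,0,-0.033,0,0,0,1,0,0,-0.03,0,0,0,1,-0.013,0.034,0,0,0,0,1,-0.013,0.034,0,0,0,0,1,-0.013,0.034,0,0,0,0,1,-0.013,0.034,0,0,0,0,1])

```text
clock: 6.48
eef_pos: [0.557, -0.0364, 0.333]
tool_rot: [0.76, 0.65, -0.0, -0.0]
ft_force: [0.4, 0.7, -2.0]
grip_width: 0.006
```

>>> drive_tool(steps=[-0.014,0.034,0,0,0,0,1,-0.015,0.034,0,0,0,0,1,0,0,0,0,0,0,1,0,0,0,0,0,0,1])

```text
clock: 6.82
eef_pos: [0.6196, -0.0762, 0.3296]
tool_rot: [0.761, 0.649, -0.002, -0.002]
ft_force: [-0.7, -0.2, -1.7]
grip_width: 0.0063
```

```bash
python3 plan.py; python3 - <<'E'
from meas import *
m,p,d=snap('wrist',5); f=dict(m,p=p,d=d)
r,mk=ringfit(f,(.622,-.157),.13,.032); print(r)
E
```

```text
t 6.82 pos [ 0.6196 -0.0762  0.3296] yaw 80.9 F [-0.7 -0.2 -1.7] T [0.04 0.09 0.04] w 0.0063 tilt [-0.006  0.001] j [-0.12  0.5   0.44  1.52  0.    0.04]
[ 6.217e-01 -1.546e-01  3.170e-02  3.000e-04]
```

View pics/wrist5.png

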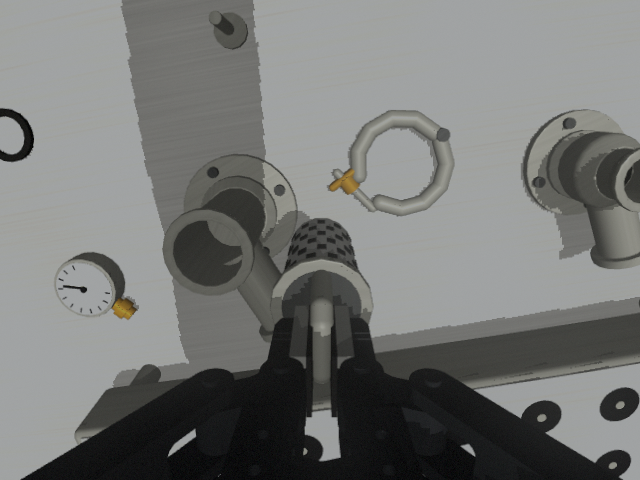

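The strainer flange is at (208,250) and the held basket rim at (322,300). I measure both in the same frame, so the camera bias cancels.

```bash
python3 - <<'E'
from meas import *
f=dict(np.load('wrist5.npz')); W=cloud(f,f['d'])
# rim: front arc, outer edge. scan pixels from below(centre) along columns/rows
v,u=np.nonzero((np.abs(W[...,2]-.2446)<.006)&(np.hypot(W[...,0]-.62,W[...,1]+.076)<.03)&(f['p'].max(2)>100)); print(len(u),u.min(),u.max(),v.min(),v.max(), W[v,u,2].mean())
mk=np.zeros((480,640),np.uint8); mk[v,u]=255
# outer arc: for angles around approx centre
c0=np.array([322,295.]);pts=[]
for a in np.radians(np.arange(-175,-4,3)):
    s=[c0+r*np.array([np.cos(a),np.sin(a)]) for r in np.arange(20,60,.5)]
    on=[q for q in s if mk[int(round(q[1])),int(round(q[0]))]]
    if on: pts.append(on[-1])
pts=np.array(pts); X=plane(f,pts,.2446)[:,:2]; print('rim',np.round(circ(X),4),len(pts))
# with fixed radius .0215
from scipy.optimize import least_squares
r=least_squares(lambda q:np.hypot(*(X-q).T)-.0215,X.mean(0)+[0.01,0],loss='soft_l1',f_scale=.001); print('fixed r',r.x.round(4),np.std(r.fun).round(4))
cv2.imwrite('pics/rim.png',cv2.resize(np.where(mk[...,None]>0,np.uint8([0,0,255]),f['p'][:,:,::-1])[220:400,230:420],None,fx=3,fy=3))
E
```

```text
1513 272 373 259 324 0.2435126930848841
rim [ 6.183e-01 -7.550e-02  2.130e-02  3.000e-04] 57
fixed r [ 0.6186 -0.0756] 0.0003
```

View pics/rim.png

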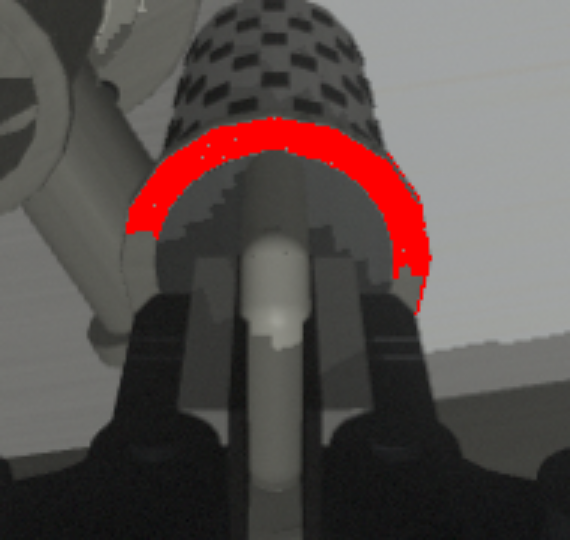

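```bash
python3 plan.py .6234 -.1553 .325 81|head -2
```

```text
t 6.87 pos [ 0.6186 -0.0753  0.3311] yaw 81.0 F [-0.1 -0.3 -2.2] T [ 0.01 -0.02 -0.04] w 0.0064 tilt [-0.005  0.002] j [-0.12  0.49  0.44  1.52  0.    0.04]
shift(tool) mm [-78.2  17.4   6. ] turn z -0.0 rows 3 per row (shift only) mm [-26.08   5.79   2.  ] levelling [-0.27 -0.04  0.  ]
```

>>> drive_tool(steps=[-0.026,0.0057,0.002,-0.27,0,0,1,-0.026,0.0057,0.002,0,0,0,1,-0.026,0.0055,0.002,0,0,0,1,0,0,0,0,0,0,1,0,0,0,0,0,0,1,0,0,0,0,0,0,1])

```text
clock: 7.37
eef_pos: [0.6224, -0.1537, 0.3289]
tool_rot: [0.76, 0.65, 0.002, 0.002]
ft_force: [-0.4, 0.3, -0.2]
grip_width: 0.0064
```

```bash
python3 plan.py .6228 -.155 .31 81|head -2;python3 - <<'E'
from meas import *
m,p,d=snap('wrist',6)
E
python3 plan.py
```

```text
t 7.37 pos [ 0.6224 -0.1537  0.3289] yaw 81.0 F [-0.4  0.3 -0.2] T [ 0.05 -0.   -0.  ] w 0.0064 tilt [0.006 0.001] j [-0.24  0.53  0.49  1.53  0.   -0.09]
shift(tool) mm [-1.2  0.4 18.9] turn z 0.0 rows 1 per row (shift only) mm [-1.25  0.45 18.89] levelling [ 0.31 -0.08 -0.  ]
t 7.42 pos [ 0.6227 -0.1534  0.329 ] yaw 81.1 F [-0.2  0.3 -1.2] T [-0.04  0.01 -0.01] w 0.0058 tilt [0.006 0.   ] j [-0.24  0.53  0.49  1.53  0.   -0.09]
```

View pics/wrist6.png

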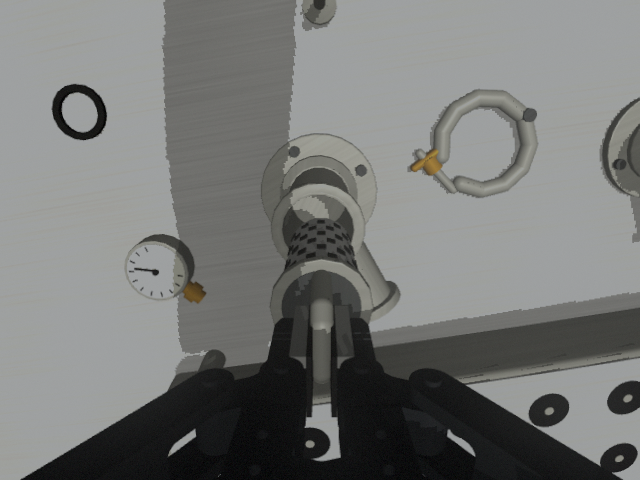

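```bash
cat >> meas.py <<'E'
from scipy.optimize import least_squares
def arcfit(f,c,z,rad,a0,a1,band=.007,bright=0):
    """outer edge of a disc at height z seen over image-plane angles a0..a1 (deg), fixed radius"""
    W=cloud(f,f['d']); mk=(np.abs(W[...,2]-z)<band)&(np.hypot(W[...,0]-c[0],W[...,1]-c[1])<rad+.008)&(f['p'].max(2)>bright)
    c0=proj(f,[c[0],c[1],z])[0]; pts=[]
    rp=rad*1.5*np.linalg.norm(proj(f,[c[0]+rad,c[1],z])[0]-c0)/rad
    for a in np.radians(np.arange(a0,a1,3)):
        s=c0+np.arange(3,rp,.5)[:,None]*np.array([np.cos(a),np.sin(a)]); i=np.round(s).astype(int)
        k=(i[:,0]>=0)&(i[:,0]<640)&(i[:,1]>=0)&(i[:,1]<480); s=s[k];i=i[k]
        on=s[mk[i[:,1],i[:,0]]]
        if len(on): pts.append(on[-1])
    pts=np.array(pts); X=plane(f,pts,z)[:,:2]
    r=least_squares(lambda q:np.hypot(*(X-q).T)-rad,X.mean(0),loss='soft_l1',f_scale=.0007)
    return r.x.round(4),np.std(r.fun).round(5),len(pts),np.round(circ(X),4)
E
python3 - <<'E'
from meas import *
f=dict(np.load('wrist6.npz'))
print('flange',arcfit(f,(.622,-.155),.13,.032,-190,10))
print('rim',arcfit(f,(.622,-.154),.244,.0215,-175,-4,.007,100))
E
```

```text
flange (array([ 0.6224, -0.1556]), np.float64(0.00047), 67, array([ 6.213e-01, -1.555e-01,  3.120e-02,  3.000e-04]))
rim (array([ 0.6223, -0.1534]), np.float64(0.00069), 38, array([ 6.200e-01, -1.515e-01,  1.890e-02,  6.000e-04]))
```

>>> drive_tool(steps=[-0.0021,0.0003,0,0.3,0,0,1,0,0,0.01,0,0,0,1,0,0,0.015,0,0,0,1,0,0,0.015,0,0,0,1,0,0,0,0,0,0,1,0,0,0,0,0,0,1])

```text
clock: 7.92
eef_pos: [0.6228, -0.1558, 0.2878]
tool_rot: [0.76, 0.65, -0.0, -0.001]
ft_force: [-0.5, -0.2, -0.8]
grip_width: 0.0059
```

```bash
python3 plan.py .6226 -.1556 .28 81|head -2;python3 - <<'E'
from meas import *
m,p,d=snap('wrist',7);f=dict(m,p=p,d=d)
from plan import state
z=state()[0]['eef_pos'][2]
print('flange',arcfit(f,(.622,-.155),.13,.032,-190,10))
print('rim',arcfit(f,(.622,-.155),z-.085,.0215,-175,-4,.007,100))
E
python3 plan.py
```

```text
t 7.92 pos [ 0.6228 -0.1558  0.2878] yaw 81.1 F [-0.5 -0.2 -0.8] T [-0.04 -0.03  0.03] w 0.0059 tilt [-0.002  0.001] j [-0.25  0.54  0.41  1.44  0.   -0.09]
shift(tool) mm [ 0.1 -0.2  7.8] turn z 0.1 rows 1 per row (shift only) mm [ 0.11 -0.22  7.82] levelling [-0.12 -0.06  0.  ]
flange (array([ 0.6223, -0.1556]), np.float64(0.00044), 67, array([ 6.212e-01, -1.554e-01,  3.120e-02,  2.000e-04]))
rim (array([ 0.6219, -0.1553]), np.float64(0.00097), 40, array([ 0.6186, -0.1526,  0.0179,  0.0007]))
t 7.97 pos [ 0.6233 -0.156   0.2889] yaw 81.1 F [-0.2 -1.  -0.9] T [-0.08  0.    0.02] w 0.0061 tilt [0.    0.001] j [-0.25  0.54  0.41  1.44  0.   -0.09]
```

View pics/wrist7.png

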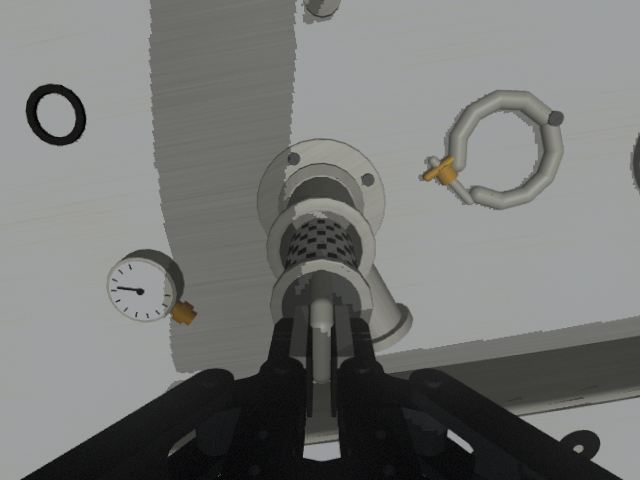

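>>> drive_tool(steps=[0,0,0.015,0,0,0,1,0,0,0.015,0,0,0,1,0,0,0.015,0,0,0,1,0,0,0.012,0,0,0,1,0,0,0,0,0,0,1,0,0,0,0,0,0,1])

```text
clock: 8.47
eef_pos: [0.6235, -0.1565, 0.2321]
tool_rot: [0.76, 0.65, 0.0, 0.0]
ft_force: [-0.3, -0.4, -2.0]
grip_width: 0.006
```

```bash
python3 plan.py .6226 -.1556 .22 81|head -2;python3 - <<'E'
from meas import *
m,p,d=snap('wrist',8);f=dict(m,p=p,d=d)
from plan import state
z=state()[0]['eef_pos'][2]
print('flange',arcfit(f,(.622,-.155),.13,.032,-190,10,.0055))
print('rim',arcfit(f,(.622,-.155),z-.085,.0215,-175,-4,.004,100))
E
```

```text
t 8.47 pos [ 0.6235 -0.1565  0.2321] yaw 81.0 F [-0.3 -0.4 -2. ] T [-0.07  0.04  0.03] w 0.0060 tilt [0.001 0.001] j [-0.25  0.56  0.3   1.31  0.   -0.09]
shift(tool) mm [ 0.8 -1.  12.1] turn z 0.0 rows 1 per row (shift only) mm [ 0.77 -1.04 12.14] levelling [ 0.04 -0.04 -0.  ]
flange (array([ 0.622 , -0.1556]), np.float64(0.00045), 67, array([ 6.209e-01, -1.554e-01,  3.110e-02,  2.000e-04]))
rim (array([ 0.6226, -0.1565]), np.float64(0.00102), 43, array([ 0.6193, -0.154 ,  0.018 ,  0.0007]))
```

View pics/wrist8.png

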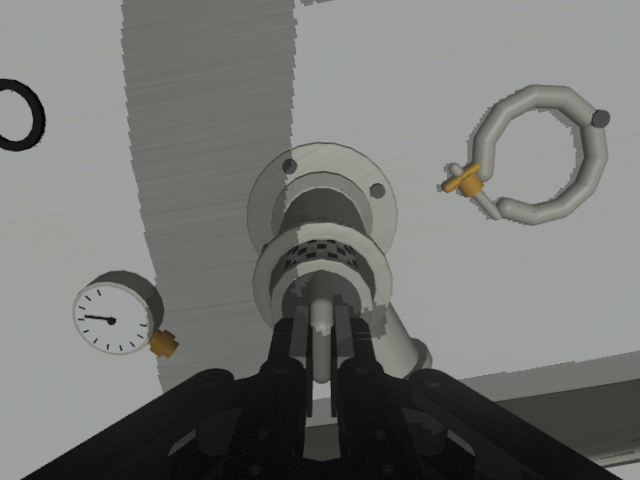

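Centred within about 1 mm. I nudge it and lower in small steps, watching the force.

>>> drive_tool(steps=[0.0008,-0.0008,0.003,0,0,0,1,0,0,0.004,0,0,0,1,0,0,0.004,0,0,0,1,0,0,0.004,0,0,0,1,0,0,0,0,0,0,1,0,0,0,0,0,0,1])

```text
clock: 9.02
eef_pos: [0.6224, -0.1557, 0.2159]
tool_rot: [0.76, 0.65, 0.0, -0.001]
ft_force: [-0.6, 0.3, -1.1]
grip_width: 0.0065
```

>>> drive_tool(steps=[0,0,0.002,0,0,0,1,0,0,0.002,0,0,0,1,0,0,0,0,0,0,1])

```text
clock: 9.27
eef_pos: [0.6225, -0.1557, 0.212]
tool_rot: [0.76, 0.649, 0.0, -0.0]
ft_force: [0.3, -0.1, -1.5]
grip_width: 0.0059
```

>>> drive_tool(steps=[0,0,0.001,0,0,0,1,0,0,0.001,0,0,0,1,0,0,0,0,0,0,1])

```text
clock: 9.52
eef_pos: [0.6229, -0.1558, 0.211]
tool_rot: [0.76, 0.65, 0.001, 0.0]
ft_force: [-0.2, 0.6, 1.3]
grip_width: 0.0056
```

>>> drive_tool(steps=[0,0,0.001,0,0,0,1,0,0,0,0,0,0,1,0,0,0,0,0,0,1])

```text
clock: 9.77
eef_pos: [0.6232, -0.1559, 0.2109]
tool_rot: [0.76, 0.65, 0.001, 0.001]
ft_force: [-1.2, 0.6, 5.2]
grip_width: 0.0058
```

Seated at exactly the expected height (TCP 0.211). I open and lift clear.

>>> drive_tool(steps=[0,0,0,0,0,0,0.6,0,0,0,0,0,0,0.2,0,0,0,0,0,0,0,0,0,0,0,0,0,0,0,0,-0.01,0,0,0,0,0,0,-0.03,0,0,0,-1,0,0,-0.03,0,0,0,-1,0,0,0,0,0,0,-1])

```text
clock: 10.43
eef_pos: [0.6249, -0.1564, 0.2872]
tool_rot: [0.76, 0.649, 0.004, 0.005]
ft_force: [1.1, 0.5, 1.0]
grip_width: 0.0768
```

```bash
python3 plan.py .363 -.2885 .20 54;python3 - <<'E'
from meas import *
m,p,d=snap('wrist',9)
E
```

```text
t 10.43 pos [ 0.6249 -0.1564  0.2872] yaw 81.0 F [1.1 0.5 1. ] T [-0.03 -0.09  0.05] w 0.0768 tilt [ 0.012 -0.002] j [-0.25  0.53  0.4   1.42  0.   -0.09]
shift(tool) mm [-171.4 -239.1   84.3] turn z 27.0 rows 8 per row (shift only) mm [-21.43 -29.89  10.54] levelling [0.7  0.02 0.  ]
combined:
-0.0214,-0.0298,0.0109,0,0,3.38,
-0.0231,-0.0284,0.0109,0,0,3.38,
-0.0248,-0.0270,0.0109,0,0,3.38,
-0.0263,-0.0255,0.0109,0,0,3.38,
-0.0278,-0.0239,0.0109,0,0,3.38,
-0.0291,-0.0223,0.0109,0,0,3.38,
-0.0304,-0.0205,0.0109,0,0,3.38,
-0.0316,-0.0187,0.0109,0,0,3.38,
```

View pics/wrist9.png

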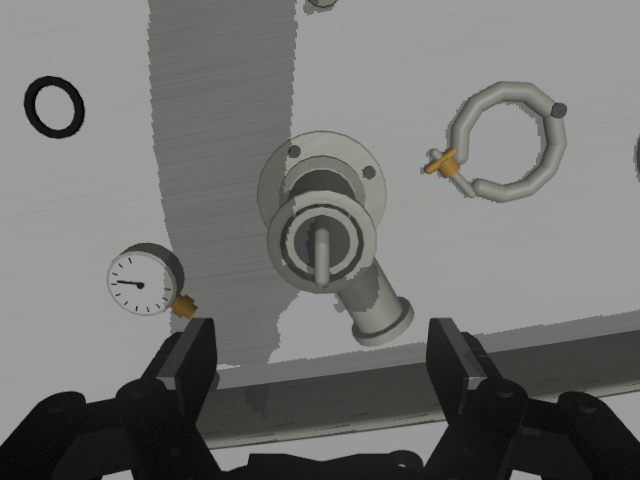

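Basket seated: even gap all round at (322,240). I use this clear view to measure the flange and the released bar, then go over the large gasket at the same yaw.

```bash
python3 - <<'E'
from meas import *
f=dict(np.load('wrist9.npz'))
print('flange',arcfit(f,(.622,-.156),.13,.032,-180,180,.007))
W=cloud(f,f['d'])
q=W[(np.abs(W[...,2]-.158)<.007)&(np.hypot(W[...,0]-.622,W[...,1]+.156)<.03)]
print('bar',q.mean(0).round(4),len(q))
print('rim',arcfit(f,(.622,-.156),.126,.0215,-180,180,.006,60))
E
python3 plan.py .363 -.2885 .20 81|head -2
```

```text
flange (array([ 0.6216, -0.1554]), np.float64(0.00023), 120, array([ 6.216e-01, -1.555e-01,  3.140e-02,  2.000e-04]))
bar [ 0.6204 -0.1552  0.1571] 880
rim (array([ 0.622, -0.156]), np.float64(0.00076), 120, array([ 6.230e-01, -1.562e-01,  2.970e-02,  2.000e-04]))
t 10.48 pos [ 0.6245 -0.1562  0.2846] yaw 81.0 F [ 1.  -0.3  0.4] T [ 0.05 -0.    0.01] w 0.0831 tilt [ 0.009 -0.002] j [-0.25  0.54  0.39  1.42  0.   -0.09]
shift(tool) mm [-171.5 -238.4   82.4] turn z 0.0 rows 8 per row (shift only) mm [-21.44 -29.8   10.29] levelling [0.54 0.   0.  ]
```

>>> drive_tool(steps=[-0.0214,-0.0298,0.0103,0.5,0,0,-1,-0.0214,-0.0298,0.0103,0,0,0,-1,-0.0214,-0.0298,0.0103,0,0,0,-1,-0.0214,-0.0298,0.0103,0,0,0,-1,-0.0214,-0.0298,0.0103,0,0,0,-1,-0.0214,-0.0298,0.0103,0,0,0,-1,-0.0214,-0.0298,0.0103,0,0,0,-1,-0.0214,-0.0298,0.0103,0,0,0,-1])

```text
clock: 11.15
eef_pos: [0.3579, -0.2876, 0.198]
tool_rot: [0.76, 0.65, -0.003, -0.004]
ft_force: [-0.1, -0.5, 0.4]
grip_width: 0.0854
```

>>> drive_tool(steps=[0,0,0,0,0,0,-1,0,0,0,0,0,0,-1,0,0,0,0,0,0,-1])

```text
clock: 11.4
eef_pos: [0.3601, -0.2877, 0.1988]
tool_rot: [0.761, 0.649, -0.002, -0.003]
ft_force: [1.0, 0.4, -0.3]
grip_width: 0.0855
```

```bash
python3 plan.py .363 -.2885 .20 81|head -2; python3 - <<'E'
from meas import *
m,p,d=snap('wrist',10);f=dict(m,p=p,d=d)
black=lambda p:(p.max(2)<60)
print(ringfit(f,(.363,-.288),.006,.032,col=black)[0])
E
python3 plan.py
```

```text
t 11.40 pos [ 0.3601 -0.2877  0.1988] yaw 81.0 F [ 1.   0.4 -0.3] T [-0.   -0.03 -0.02] w 0.0855 tilt [-0.007  0.002] j [-0.67  0.25 -0.28  1.06 -0.   -0.51]
shift(tool) mm [-0.3  3.  -1.2] turn z -0.0 rows 1 per row (shift only) mm [-0.35  3.02 -1.18] levelling [-0.44 -0.05  0.  ]
[ 3.616e-01 -2.881e-01  3.140e-02  2.000e-04]
t 11.45 pos [ 0.3608 -0.2876  0.1991] yaw 81.0 F [-0.2 -0.1  0.5] T [ 0.02 -0.03  0.02] w 0.0857 tilt [-0.007  0.001] j [-0.67  0.25 -0.28  1.06 -0.   -0.52]
```

View pics/wrist10.png

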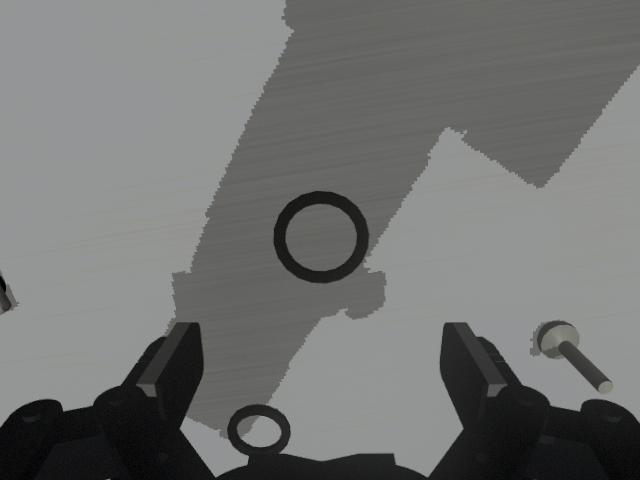

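Large gasket at (321,237), fully clear. The wrist gives (0.3633, −0.2888) after the bias correction, against a top/side mean of (0.363, −0.2887). I check the fingertip reach before going down.

```bash
python3 - <<'E'
from workcell import bot
print(bot.tip_reach,[a for a in dir(bot) if not a.startswith('_')])
import sys; sys.path.insert(0,'.')
from h import *
f=dict(np.load('wrist10.npz')); W=cloud(f,f['d'])
# pad front tips in tool frame
R=np.array([[.1564,.9877,0],[.9877,-.1564,0],[0,0,-1]]).T
P=(W-np.array([.3605,-.2877,.199]))@R
for u,v in [(188,324),(160,385),(145,390),(170,390),(195,324),(180,350),(450,324),(490,388)]: print(u,v,P[v,u].round(4))
E
python3 plan.py .3633 -.2888 .12 81|head -2
```

```text
0.0726 ['Unreachable', 'get_obs', 'tip_reach']
188 324 [-0.0449 -0.0106  0.0559]
160 385 [-0.0423 -0.0108  0.0224]
145 390 [-0.0469 -0.0086  0.0231]
170 390 [-0.0429 -0.0038  0.0297]
195 324 [-0.0422 -0.0111  0.0551]
180 350 [-0.0426 -0.0104  0.04  ]
450 324 [ 0.0439 -0.0103  0.0564]
490 388 [ 0.0448 -0.0097  0.0226]
t 11.45 pos [ 0.3608 -0.2876  0.1991] yaw 81.0 F [-0.2 -0.1  0.5] T [ 0.02 -0.03  0.02] w 0.0857 tilt [-0.007  0.001] j [-0.67  0.25 -0.28  1.06 -0.   -0.52]
shift(tool) mm [-0.8  3.2 79. ] turn z 0.0 rows 2 per row (shift only) mm [-0.41  1.61 39.52] levelling [-0.4  -0.02  0.  ]
```

>>> drive_tool(steps=[-0.0008,0.0032,0.04,-0.4,0,0,-0.65,0,0,0.025,0,0,0,-0.65,0,0,0,0,0,0,-0.65,0,0,0,0,0,0,-0.65])

```text
clock: 11.78
eef_pos: [0.3629, -0.2876, 0.133]
tool_rot: [0.76, 0.65, -0.0, -0.002]
ft_force: [-0.3, -0.4, 0.2]
grip_width: 0.0703
```

```bash
python3 plan.py .3633 -.2888 .12 81|head -2; python3 - <<'E'
from meas import *
m,p,d=snap('wrist',11);f=dict(m,p=p,d=d)
black=lambda p:(p.max(2)<60)
from plan import state
o,R=state(); W=cloud(f,d); P=(W-o['eef_pos'])@R
q=P[(np.abs(P[...,1])<.02)&(P[...,2]>.03)&(P[...,2]<.085)&(np.abs(np.abs(P[...,0])-.036)<.012)]
for s in (-1,1):
    k=q[q[:,0]*s>0]; print(s,len(k),np.percentile(k[:,2],[50,95,99]).round(4),np.abs(k[:,0]).min().round(4))
E
```

```text
t 11.78 pos [ 0.3629 -0.2876  0.133 ] yaw 81.1 F [-0.3 -0.4  0.2] T [ 0.07 -0.02  0.03] w 0.0703 tilt [-0.004  0.003] j [-0.67  0.33 -0.36  0.89  0.   -0.52]
shift(tool) mm [-1.2  0.6 13. ] turn z 0.1 rows 1 per row (shift only) mm [-1.19  0.63 12.97] levelling [-0.23 -0.14  0.  ]
-1 3812 [0.0445 0.0625 0.0658] 0.0337
1 3579 [0.045  0.0626 0.0658] 0.0355
```

View pics/wrist11.png

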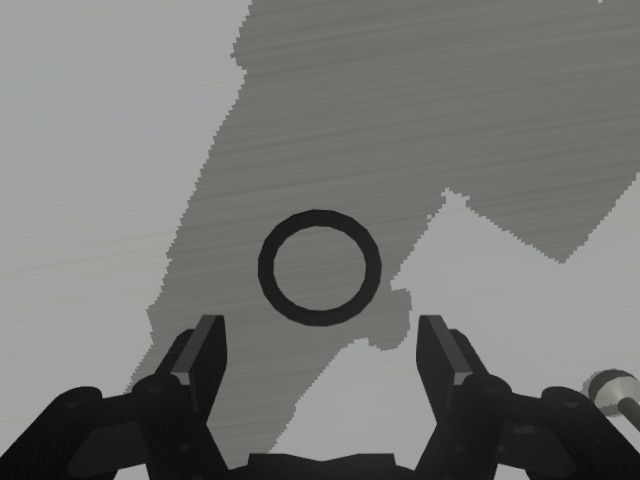

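>>> drive_tool(steps=[-0.0006,0,0.025,-0.2,0,0,-0.65,0,0,0.02,0,0,0,-0.65,0,0,0.01,0,0,0,-0.65,0,0,0,0,0,0,-0.65,0,0,0,0,0,0,-0.65])

```text
clock: 12.25
eef_pos: [0.3637, -0.2898, 0.08]
tool_rot: [0.76, 0.65, 0.001, 0.002]
ft_force: [0.5, 0.8, 0.0]
grip_width: 0.0704
```

```bash
python3 plan.py .3633 -.2888 .067 81|head -2; python3 - <<'E'
from meas import *
m,p,d=snap('wrist',12);f=dict(m,p=p,d=d)
black=lambda p:(p.max(2)<60)
E
```

```text
t 12.25 pos [ 0.3637 -0.2898  0.08  ] yaw 81.0 F [0.5 0.8 0. ] T [ 0.02  0.02 -0.02] w 0.0704 tilt [ 0.004 -0.001] j [-0.67  0.4  -0.43  0.74  0.   -0.52]
shift(tool) mm [ 0.9 -0.5 13. ] turn z 0.0 rows 1 per row (shift only) mm [ 0.89 -0.55 12.95] levelling [0.23 0.02 0.  ]
```

View pics/wrist12.png

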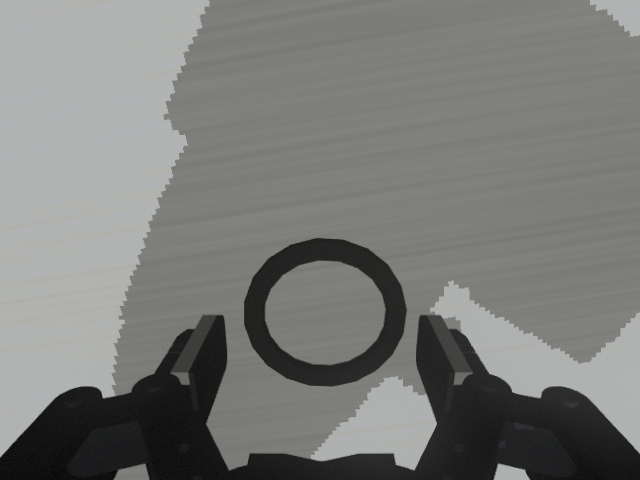

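>>> drive_tool(steps=[0.0009,-0.0003,0.006,0.2,0,0,-0.65,0,0,0.004,0,0,0,-0.65,0,0,0.002,0,0,0,-0.65,0,0,0,0,0,0,-0.65,0,0,0,0,0,0,-0.65])

```text
clock: 12.72
eef_pos: [0.3622, -0.2882, 0.0666]
tool_rot: [0.76, 0.65, -0.0, -0.001]
ft_force: [-0.4, -0.3, 0.3]
grip_width: 0.0704
```

```bash
python3 plan.py .3633 -.2888 .067 81|head -2; python3 - <<'E'
from meas import *
m,p,d=snap('wrist',13);f=dict(m,p=p,d=d)
E
```

```text
t 12.72 pos [ 0.3622 -0.2882  0.0666] yaw 81.0 F [-0.4 -0.3  0.3] T [0.02 0.   0.01] w 0.0704 tilt [-0.001  0.001] j [-0.67  0.42 -0.44  0.71 -0.   -0.52]
shift(tool) mm [-0.4  1.2 -0.4] turn z 0.0 rows 1 per row (shift only) mm [-0.4   1.17 -0.42] levelling [-0.09 -0.05  0.  ]
```

View pics/wrist13.png

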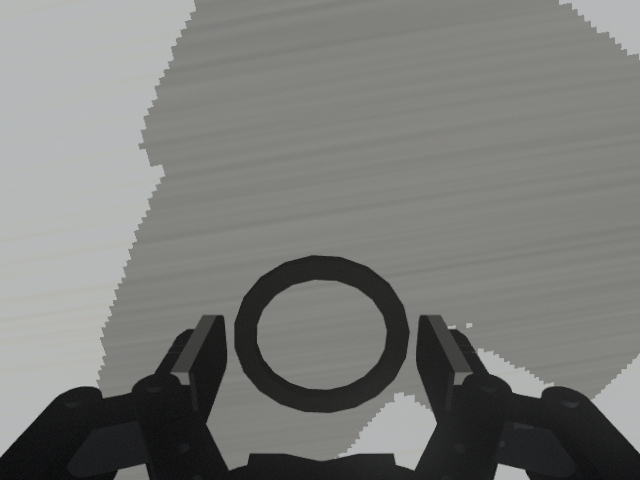

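>>> drive_tool(steps=[0,0.0006,0,0,0,0,-0.6,0,0,0,0,0,0,-0.5,0,0,0,0,0,0,-0.4,0,0,0,0,0,0,-0.2,0,0,0,0,0,0,0,0,0,0,0,0,0,0])

```text
clock: 13.27
eef_pos: [0.3631, -0.2886, 0.0678]
tool_rot: [0.76, 0.65, -0.0, -0.0]
ft_force: [-1.3, 0.9, 8.9]
grip_width: 0.06
```

>>> drive_tool(steps=[0,0,-0.01,0,0,0,0,0,0,-0.02,0,0,0,0,0,0,-0.03,0,0,0,0,0,0,0,0,0,0,0,0,0,0,0,0,0,0])

```text
clock: 13.68
eef_pos: [0.3641, -0.2894, 0.1283]
tool_rot: [0.76, 0.649, 0.0, 0.002]
ft_force: [0.2, -1.1, -0.5]
grip_width: 0.0601
```

```bash
python3 plan.py; python3 - <<'E'
from meas import *
m,p,d=snap('wrist',14);f=dict(m,p=p,d=d)
from plan import state
o,R=state()
for z in (o['eef_pos'][2]-.0615,):
  W=cloud(f,d);P=(W-o['eef_pos'])@R
  q=P[(P[...,2]>.05)&(P[...,2]<.07)&(np.abs(P[...,0])<.03)&(np.abs(P[...,1])<.04)]
  A=np.c_[q[:,:2],np.ones(len(q))]; s=np.linalg.lstsq(A,q[:,2],rcond=None)[0]; print('plane slope',s.round(4),len(q))
E
```

```text
t 13.68 pos [ 0.3641 -0.2894  0.1283] yaw 81.0 F [ 0.2 -1.1 -0.5] T [ 0.04 -0.02 -0.02] w 0.0601 tilt [ 0.002 -0.002] j [-0.67  0.33 -0.37  0.87 -0.   -0.51]
plane slope [-0.0198  0.0026  0.062 ] 10598
```

View pics/wrist14.png

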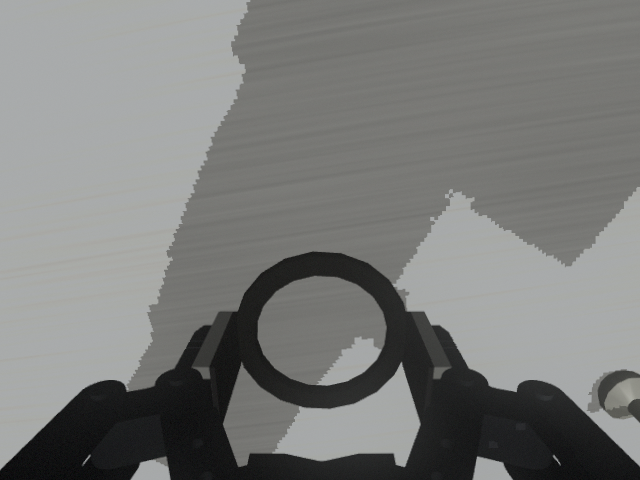

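Gasket held level, fingers symmetric about (322,330). I go above the strainer.

```bash
python3 plan.py .6232 -.1561 .27 81|head -2
```

```text
t 13.73 pos [ 0.3632 -0.2887  0.127 ] yaw 81.0 F [ 0.  -0.8 -0.3] T [0.02 0.03 0.  ] w 0.0604 tilt [ 0. -0.] j [-0.67  0.33 -0.37  0.87 -0.   -0.51]
shift(tool) mm [ 171.6  236.1 -143. ] turn z 0.0 rows 9 per row (shift only) mm [ 19.06  26.23 -15.89] levelling [0. 0. 0.]
```

>>> drive_tool(steps=[0,0,-0.036,0,0,0,0,0,0,-0.036,0,0,0,0,0,0,-0.036,0,0,0,0,0,0,-0.035,0,0,0,0,0.0214,0.0295,0,0,0,0,0,0.0214,0.0295,0,0,0,0,0,0.0214,0.0295,0,0,0,0,0,0.0214,0.0295,0,0,0,0,0])

```text
clock: 14.4
eef_pos: [0.4937, -0.2216, 0.2682]
tool_rot: [0.761, 0.649, -0.001, -0.002]
ft_force: [-0.6, -1.1, 0.0]
grip_width: 0.0605
```

>>> drive_tool(steps=[0.0214,0.0295,0,0,0,0,0,0.0214,0.0295,0,0,0,0,0,0.0214,0.0295,0,0,0,0,0,0.0214,0.0295,0,0,0,0,0,0,0,0,0,0,0,0,0,0,0,0,0,0,0,0,0,0,0,0,0,0])

```text
clock: 14.98
eef_pos: [0.6222, -0.1562, 0.2672]
tool_rot: [0.76, 0.65, -0.002, -0.002]
ft_force: [-0.0, -0.3, -1.7]
grip_width: 0.0599
```

```bash
python3 plan.py .6232 -.1561 .27 81|head -2;  python3 - <<'E'
from meas import *
m,p,d=snap('wrist',15);f=dict(m,p=p,d=d)
print('flange',arcfit(f,(.622,-.155),.13,.032,-190,10))
E
python3 plan.py .6232 -.1561 .27 81|head -2
```

```text
t 14.98 pos [ 0.6222 -0.1562  0.2672] yaw 81.0 F [-0.  -0.3 -1.7] T [-0.06  0.01 -0.01] w 0.0599 tilt [-0.005  0.002] j [-0.25  0.55  0.37  1.4   0.   -0.09]
shift(tool) mm [ 0.2  1.  -2.8] turn z 0.0 rows 1 per row (shift only) mm [ 0.23  0.99 -2.79] levelling [-0.32 -0.04  0.  ]
flange (array([ 0.6222, -0.1556]), np.float64(0.00045), 64, array([ 6.210e-01, -1.554e-01,  3.100e-02,  2.000e-04]))
t 15.03 pos [ 0.6219 -0.1567  0.2681] yaw 81.0 F [-0.1  0.7 -0.6] T [-0.01 -0.01  0.02] w 0.0601 tilt [-0.004  0.001] j [-0.25  0.55  0.37  1.4   0.   -0.09]
shift(tool) mm [ 0.8  1.2 -1.9] turn z -0.0 rows 1 per row (shift only) mm [ 0.82  1.23 -1.91] levelling [-0.25 -0.04  0.  ]
```

View pics/wrist15.png

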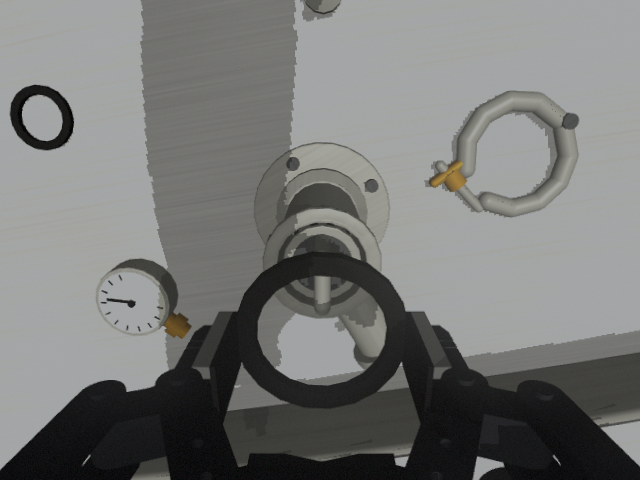

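>>> drive_tool(steps=[0.0004,0.001,0.015,-0.3,0,0,0,0,0,0.02,0,0,0,0,0,0,0.02,0,0,0,0,0,0,0,0,0,0,0,0,0,0,0,0,0,0])

```text
clock: 15.45
eef_pos: [0.6223, -0.1569, 0.2138]
tool_rot: [0.761, 0.649, 0.001, -0.0]
ft_force: [-0.2, -0.4, 0.1]
grip_width: 0.0599
```

```bash
python3 plan.py .6232 -.1561 .20 81|head -2;  python3 - <<'E'
from meas import *
m,p,d=snap('wrist',16);f=dict(m,p=p,d=d)
print('flange',arcfit(f,(.622,-.155),.13,.032,-190,10,.005))
E
python3 plan.py .6232 -.1561 .20 81|head -2
```

```text
t 15.45 pos [ 0.6223 -0.1569  0.2138] yaw 80.9 F [-0.2 -0.4  0.1] T [-0.01 -0.01 -0.05] w 0.0599 tilt [0.001 0.001] j [-0.25  0.57  0.26  1.26  0.   -0.09]
shift(tool) mm [ 0.9  0.8 13.8] turn z -0.1 rows 1 per row (shift only) mm [ 0.9   0.76 13.78] levelling [ 0.03 -0.05 -0.  ]
flange (array([ 0.622 , -0.1555]), np.float64(0.00408), 67, array([ 0.6148, -0.1542,  0.0261,  0.0025]))
t 15.50 pos [ 0.6234 -0.157   0.2153] yaw 80.9 F [ 1.  -0.2  0.3] T [-0.   -0.02  0.  ] w 0.0599 tilt [0.004 0.   ] j [-0.25  0.57  0.27  1.26  0.   -0.09]
shift(tool) mm [ 0.8 -0.4 15.3] turn z -0.1 rows 1 per row (shift only) mm [ 0.8  -0.38 15.3 ] levelling [ 0.22 -0.04 -0.  ]
```

View pics/wrist16.png

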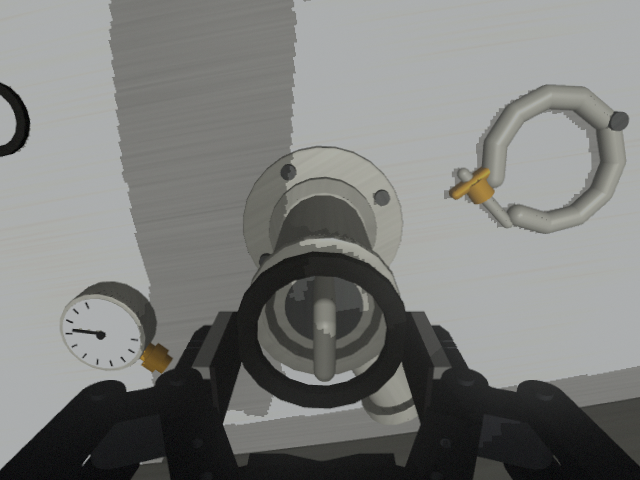

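>>> drive_tool(steps=[0.0007,0,0.006,0.1,0,0,0,0,0,0.004,0,0,0,0,0,0,0.002,0,0,0,0,0,0,0,0,0,0,0,0,0,0,0,0,0,0])

```text
clock: 15.92
eef_pos: [0.6244, -0.1554, 0.2025]
tool_rot: [0.76, 0.65, 0.001, 0.001]
ft_force: [0.3, -0.3, -0.5]
grip_width: 0.0604
```

>>> drive_tool(steps=[0,0,0.0015,0,0,0,0,0,0,0.001,0,0,0,0,0,0,0,0,0,0,0,0,0,0,0,0,0,0])

```text
clock: 16.25
eef_pos: [0.6243, -0.1554, 0.1998]
tool_rot: [0.76, 0.65, 0.001, 0.0]
ft_force: [1.0, 0.6, -0.2]
grip_width: 0.0597
```

```bash
python3 plan.py .6232 -.1561 .20 81|head -2;  python3 - <<'E'
from meas import *
m,p,d=snap('wrist',17);m,p,d=snap('side',17)
cv2.imwrite('pics/side17c.png',cv2.resize(p[200:360,330:520,::-1],None,fx=3,fy=3,interpolation=cv2.INTER_CUBIC))
E
python3 plan.py .6232 -.1561 .20 81|head -2
```

```text
t 16.25 pos [ 0.6243 -0.1554  0.1998] yaw 81.0 F [ 1.   0.6 -0.2] T [-0.    0.04  0.05] w 0.0597 tilt [0.002 0.   ] j [-0.24  0.58  0.25  1.23  0.   -0.09]
shift(tool) mm [-0.9 -1.  -0.2] turn z 0.0 rows 1 per row (shift only) mm [-0.91 -0.97 -0.17] levelling [ 0.11 -0.04 -0.  ]
t 16.35 pos [ 0.6244 -0.1554  0.1999] yaw 81.0 F [ 0.6 -0.1 -0.1] T [-0.    0.06  0.01] w 0.0603 tilt [0.002 0.   ] j [-0.24  0.58  0.25  1.23  0.   -0.09]
shift(tool) mm [-0.9 -1.  -0.1] turn z 0.0 rows 1 per row (shift only) mm [-0.88 -1.03 -0.06] levelling [ 0.12 -0.04 -0.  ]
```

View pics/wrist17.png

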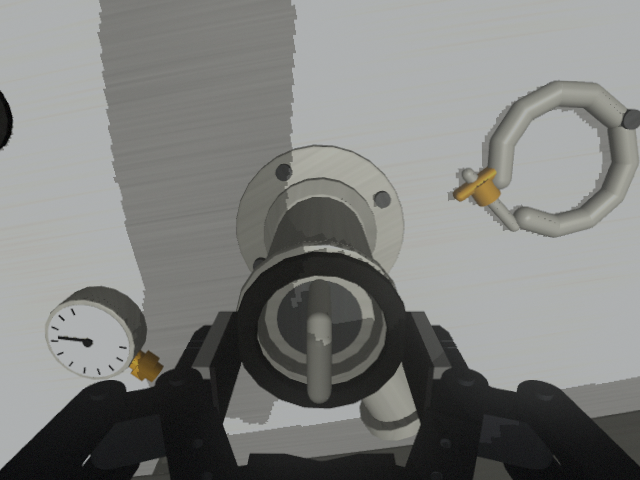

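View pics/side17c.png

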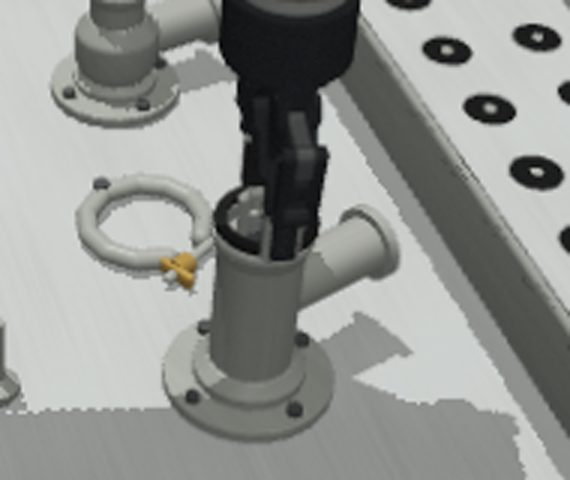

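The flange rim still shows beyond the gasket at the upper right (365,262). I measure the gasket against the flange in this picture.

```bash
python3 - <<'E'
from meas import *
f=dict(np.load('wrist17.npz')); p=f['p']
cv2.imwrite('pics/w17c.png',cv2.resize(p[230:420,220:420,::-1],None,fx=3,fy=3,interpolation=cv2.INTER_CUBIC))
# gasket outer edge over the upper arc: black->bright along rays from centre
g=p.max(2)
def edge(c0,a0,a1,r0,r1,fn):
    out=[]
    for a in np.radians(np.arange(a0,a1,4)):
        rr=np.arange(r0,r1,.5); s=c0+rr[:,None]*[np.cos(a),np.sin(a)]
        val=cv2.remap(g,s[:,0].astype(np.float32)[:,None],s[:,1].astype(np.float32)[:,None],cv2.INTER_LINEAR).ravel().astype(int)
        k=fn(val)
        if k is not None: out.append(s[k])
    return np.array(out)
def fit(X,r): 
    q=least_squares(lambda q:np.hypot(*(X-q).T)-r,X.mean(0),loss='soft_l1',f_scale=.0007); return q.x.round(4),q.fun.std().round(5),len(X)
c0=np.array([321.5,328.])
dk2br=lambda v:(np.nonzero((v[:-1]<60)&(v[1:]>=60))[0].tolist() or [None])[-1]
E1=edge(c0,-160,-20,66,100,lambda v:(np.nonzero(v>65)[0].tolist() or [None])[0])
print('gasket outer top',fit(plane(f,E1,.138)[:,:2],.032))
# inner edge: bright->dark from inside, lower half (near fingers = far from camera... use all)
E2=edge(c0,-180,180,40,75,lambda v:(np.nonzero(v<50)[0].tolist() or [None])[0])
print('inner',np.round(circ(plane(f,E2,.138)[:,:2]),4))
print('flange',arcfit(f,(.622,-.155),.13,.032,-140,-40,.004,110))
E
```

```text
gasket outer top (array([ 0.5662, -0.1477]), np.float64(0.00788), 35)
inner [ 0.6225 -0.1536  0.0223  0.0025]
flange (array([ 0.567 , -0.1309]), np.float64(0.00565), 25, array([ 0.606 , -0.1472,  0.0146,  0.0015]))
```

View pics/w17c.png

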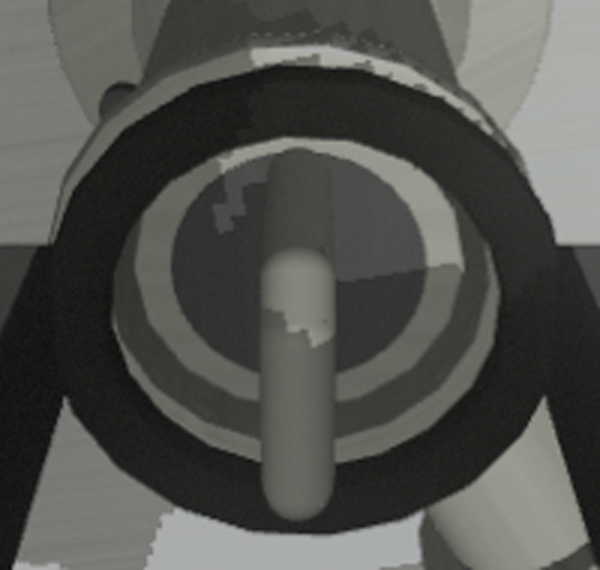

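By this crop the gasket is within about 0.5 mm of the flange both ways. I lower the last 2 mm until contact.

>>> drive_tool(steps=[0,0,0.001,0,0,0,0,0,0,0.0005,0,0,0,0,0,0,0,0,0,0,0])

```text
clock: 16.6
eef_pos: [0.6242, -0.1554, 0.1982]
tool_rot: [0.76, 0.649, 0.001, 0.0]
ft_force: [-0.4, -0.2, -0.8]
grip_width: 0.0599
```

>>> drive_tool(steps=[0,0,0.0007,0,0,0,0,0,0,0,0,0,0,0,0,0,0,0,0,0,0])

```text
clock: 16.85
eef_pos: [0.6244, -0.1554, 0.1979]
tool_rot: [0.76, 0.65, 0.001, 0.001]
ft_force: [-0.1, 0.4, 2.0]
grip_width: 0.0602
```

>>> drive_tool(steps=[0,0,0.0003,0,0,0,0,0,0,0,0,0,0,-0.5,0,0,0,0,0,0,-0.7,0,0,0,0,0,0,-1,0,0,0,0,0,0,-1,0,0,-0.02,0,0,0,-1,0,0,-0.03,0,0,0,-1,0,0,-0.035,0,0,0,-1])

```text
clock: 17.52
eef_pos: [0.623, -0.1551, 0.2807]
tool_rot: [0.76, 0.65, -0.001, -0.002]
ft_force: [0.3, 0.3, 0.8]
grip_width: 0.0852
```

>>> drive_tool(steps=[0,-0.01,0,0,0,0,-1,0,0,0,0,0,0,-1,0,0,0,0,0,0,-1])

```text
clock: 17.77
eef_pos: [0.6141, -0.1539, 0.2825]
tool_rot: [0.76, 0.649, 0.001, 0.001]
ft_force: [-0.4, -0.5, -0.2]
grip_width: 0.0854
```

```bash
python3 plan.py .6232 -.1561 .30 81|head -2;  python3 - <<'E'
from meas import *
m,p,d=snap('wrist',18);f=dict(m,p=p,d=d)
black=lambda p:(p.max(2)<55)
print('gasket',ringfit(f,(.622,-.1555),.136,.032,col=black,rr=.006)[0])
print('gasket d',arcfit(f,(.622,-.1555),.136,.032,-180,180,.005))
W=cloud(f,d); k=(p.max(2)<55)&(np.hypot(W[...,0]-.622,W[...,1]+.1555)<.034)&(np.abs(W[...,2]-.136)<.012); q=W[k]
s=np.linalg.lstsq(np.c_[q[:,:2]-q[:,:2].mean(0),np.ones(len(q))],q[:,2],rcond=None)[0]; print('z plane',s.round(4),len(q))
cv2.imwrite('pics/w18c.png',cv2.resize(p[150:350,220:420,::-1],None,fx=3,fy=3,interpolation=cv2.INTER_CUBIC))
E
python3 plan.py .6232 -.1561 .20 81|head -1
```

```text
t 17.77 pos [ 0.6141 -0.1539  0.2825] yaw 81.0 F [-0.4 -0.5 -0.2] T [ 0.07 -0.01 -0.03] w 0.0854 tilt [0.003 0.   ] j [-0.25  0.52  0.36  1.41  0.   -0.09]
shift(tool) mm [ -0.8   9.4 -17.4] turn z 0.0 rows 1 per row (shift only) mm [ -0.78   9.38 -17.44] levelling [ 0.14 -0.04 -0.  ]
gasket [ 6.228e-01 -1.549e-01  3.130e-02  2.000e-04]
gasket d (array([ 0.6232, -0.1548]), np.float64(0.00029), 120, array([ 6.232e-01, -1.548e-01,  3.140e-02,  3.000e-04]))
z plane [-0.0194  0.02    0.1335] 4650
t 17.82 pos [ 0.6139 -0.1538  0.2815] yaw 81.0 F [ 0.7 -0.3 -1. ] T [-0.03 -0.   -0.04] w 0.0852 tilt [0.001 0.001] j [-0.25  0.52  0.36  1.41  0.   -0.09]
```

View pics/w18c.png

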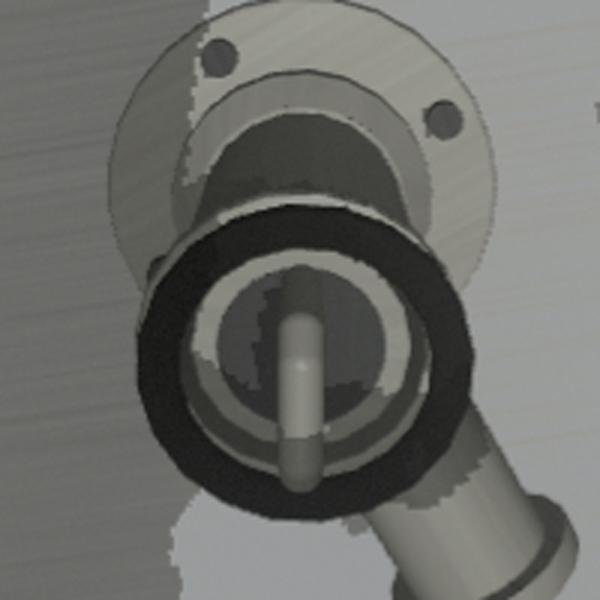

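The gasket lies flat on the flange, but by the numbers it is about 1.3 mm off along x. The flange and gasket have the same diameter (64 mm), so I can grip both together across two directions. That centres the gasket mechanically and gives the exact flange centre in robot coordinates. First I turn 90°.

>>> drive_tool(steps=[0,0,0,0,0,7.1,-1,0,0,0,0,0,7.1,-1,0,0,0,0,0,7.1,-1,0,0,0,0,0,7.1,-1,0,0,0,0,0,7.1,-1,0,0,0,0,0,7.1,-1,0,0,0,0,0,7.1,-1,0,0,0,0,0,7.1,-1])

```text
clock: 18.48
eef_pos: [0.6139, -0.1537, 0.2801]
tool_rot: [0.978, 0.207, -0.001, -0.001]
ft_force: [0.5, 0.5, 0.2]
grip_width: 0.0853
```

>>> drive_tool(steps=[0,0,0,0,0,7.1,-1,0,0,0,0,0,7.1,-1,0,0,0,0,0,7.1,-1,0,0,0,0,0,7.1,-1,0,0,0,0,0,4.8,-1,0,0,0,0,0,0,-1])

```text
clock: 18.98
eef_pos: [0.6139, -0.1537, 0.2802]
tool_rot: [0.997, -0.079, -0.001, -0.001]
ft_force: [0.3, -0.6, 0.2]
grip_width: 0.0855
```

```bash
python3 plan.py .6233 -.1557 .225 -9|head -2
```

```text
t 18.98 pos [ 0.6139 -0.1537  0.2802] yaw -9.1 F [ 0.3 -0.6  0.2] T [ 0.    0.01 -0.02] w 0.0855 tilt [-0.001  0.001] j [-0.25  0.52  0.36  1.41  0.    1.48]
shift(tool) mm [ 9.6  0.5 55.2] turn z -0.1 rows 2 per row (shift only) mm [ 4.82  0.26 27.6 ] levelling [-0.06  0.08 -0.  ]
```

>>> drive_tool(steps=[0.0096,0.0005,0.02,0,0,0,-1,0,0,0.02,0,0,0,-1,0,0,0.012,0,0,0,-1,0,0,0,0,0,0,-1,0,0,0,0,0,0,-1])

```text
clock: 19.4
eef_pos: [0.6231, -0.1556, 0.2286]
tool_rot: [0.997, -0.078, -0.001, -0.001]
ft_force: [0.1, 0.3, 0.1]
grip_width: 0.0857
```

```bash
python3 plan.py .6233 -.1557 .192 -9|head -2;  python3 - <<'E'
from meas import *
m,p,d=snap('wrist',19)
E
python3 plan.py .6233 -.1557 .192 -9|head -2
```

```text
t 19.40 pos [ 0.6231 -0.1556  0.2286] yaw -8.9 F [0.1 0.3 0.1] T [-0.01  0.03  0.01] w 0.0857 tilt [-0.002  0.001] j [-0.25  0.56  0.29  1.3   0.    1.48]
shift(tool) mm [ 0.3  0.1 36.6] turn z 0.1 rows 1 per row (shift only) mm [ 0.31  0.09 36.55] levelling [-0.06  0.11 -0.  ]
t 19.45 pos [ 0.6237 -0.1558  0.23  ] yaw -8.9 F [ 0.6 -0.5  0.4] T [-0.04  0.02 -0.04] w 0.0852 tilt [0.001 0.001] j [-0.25  0.56  0.29  1.3   0.    1.48]
shift(tool) mm [-0.5 -0.  38. ] turn z 0.1 rows 1 per row (shift only) mm [-4.900e-01 -3.000e-02  3.801e+01] levelling [-0.05 -0.06  0.  ]
```

View pics/wrist19.png

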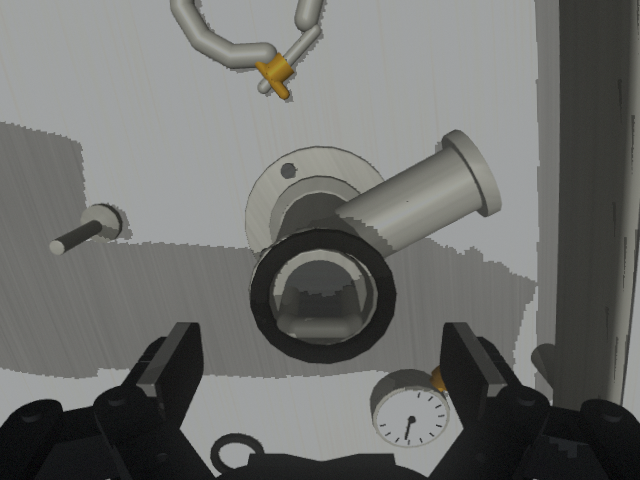

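This view confirms it: flange rim shows on the left (252,285), so the gasket is off toward +x. I descend around both and close.

>>> drive_tool(steps=[0,0,0.015,0,0,0,-1,0,0,0.013,0,0,0,-1,0,0,0.009,0,0,0,-1,0,0,0,0,0,0,-0.7,0,0,0,0,0,0,-0.6,0,0,0,0,0,0,-0.55])

```text
clock: 19.95
eef_pos: [0.6233, -0.1557, 0.1943]
tool_rot: [0.997, -0.078, 0.001, -0.0]
ft_force: [-3.1, -0.6, -0.1]
grip_width: 0.0664
```

>>> drive_tool(steps=[0,0,0,0,0,0,-0.52,0,0,0,0,0,0,-0.5,0,0,0,0,0,0,-0.5,0,0,0,0,0,0,-0.5])

```text
clock: 20.28
eef_pos: [0.6227, -0.1557, 0.1946]
tool_rot: [0.997, -0.078, 0.0, -0.0]
ft_force: [-6.2, 1.2, 4.2]
grip_width: 0.0639
```

>>> drive_tool(steps=[0,0,0,0,0,0,-0.45,0,0,0,0,0,0,-0.4,0,0,0,0,0,0,-0.4,0,0,0,0,0,0,-0.4])

```text
clock: 20.62
eef_pos: [0.6222, -0.1556, 0.1954]
tool_rot: [0.997, -0.079, -0.0, -0.0]
ft_force: [-7.2, 1.4, 6.7]
grip_width: 0.0612
```

```bash
python3 plan.py .6233 -.1557 .192 -9|head -2
```

```text
t 20.62 pos [ 0.6222 -0.1556  0.1954] yaw -9.0 F [-7.2  1.4  6.7] T [ 0.43  1.74 -0.09] w 0.0612 tilt [-0.     0.001] j [-0.25  0.58  0.23  1.22  0.    1.48]
shift(tool) mm [ 1.1 -0.1  3.4] turn z -0.0 rows 1 per row (shift only) mm [ 1.06 -0.07  3.45] levelling [-0.04  0.01 -0.  ]
```

>>> drive_tool(steps=[-0.001,0,0,0,0,0,-0.4,0,0,0,0,0,0,-0.4,0,0,0,0,0,0,-0.4])

```text
clock: 20.87
eef_pos: [0.622, -0.1556, 0.1954]
tool_rot: [0.997, -0.079, 0.001, -0.0]
ft_force: [-5.2, 1.4, 5.4]
grip_width: 0.0612
```

>>> drive_tool(steps=[-0.0005,0,0,0,0,0,-0.4,0,0,0,0,0,0,-0.4,0,0,0,0,0,0,-0.4])

```text
clock: 21.12
eef_pos: [0.6219, -0.1555, 0.1955]
tool_rot: [0.997, -0.078, 0.001, -0.0]
ft_force: [-4.8, 0.7, 5.0]
grip_width: 0.0615
```

```bash
python3 plan.py
```

```text
t 21.12 pos [ 0.6219 -0.1555  0.1955] yaw -9.0 F [-4.8  0.7  5. ] T [ 0.27  1.24 -0.15] w 0.0615 tilt [0.003 0.   ] j [-0.25  0.58  0.23  1.22  0.    1.48]
```

>>> drive_tool(steps=[-0.0015,0,0,0,0,0,-0.4,0,0,0,0,0,0,-0.4,0,0,0,0,0,0,-0.4])

```text
clock: 21.37
eef_pos: [0.6216, -0.1555, 0.1955]
tool_rot: [0.997, -0.078, 0.003, -0.0]
ft_force: [-0.6, 0.3, 6.8]
grip_width: 0.0609
```

>>> drive_tool(steps=[-0.001,0,-0.001,0,0,0,-0.4,0,0,0,0,0,0,-0.4,0,0,0,0,0,0,-0.4])

```text
clock: 21.62
eef_pos: [0.6214, -0.1555, 0.1956]
tool_rot: [0.997, -0.078, 0.003, -0.0]
ft_force: [4.1, 0.2, 3.7]
grip_width: 0.0611
```

```bash
python3 plan.py
```

```text
t 21.62 pos [ 0.6214 -0.1555  0.1956] yaw -9.0 F [4.1 0.2 3.7] T [-0.02 -0.44 -0.18] w 0.0611 tilt [ 0.006 -0.   ] j [-0.25  0.57  0.22  1.21  0.    1.48]
```

The flange centre along x is found force-free at x≈0.6216. I release, lift, and repeat across the other direction.

>>> drive_tool(steps=[0.0008,0,0,0,0,0,-0.4,0,0,0,0,0,0,-0.55,0,0,0,0,0,0,-0.7,0,0,0,0,0,0,-1,0,0,0,0,0,0,-1,0,0,-0.02,0,0,0,-1,0,0,-0.02,0,0,0,-1])

```text
clock: 22.2
eef_pos: [0.6191, -0.155, 0.2325]
tool_rot: [0.997, -0.078, -0.002, -0.001]
ft_force: [0.2, -0.5, 0.5]
grip_width: 0.0854
```

>>> drive_tool(steps=[0,0,0,0,0,-7.1,-1,0,0,0,0,0,-7.1,-1,0,0,0,0,0,-7.1,-1,0,0,0,0,0,-7.1,-1,0,0,0,0,0,-7.1,-1,0,0,0,0,0,-7.1,-1,0,0,0,0,0,-7.1,-1,0,0,0,0,0,-7.1,-1])

```text
clock: 22.87
eef_pos: [0.6202, -0.1553, 0.2339]
tool_rot: [0.913, 0.408, 0.001, -0.0]
ft_force: [-0.1, -0.2, -0.6]
grip_width: 0.0856
```

>>> drive_tool(steps=[0,0,0,0,0,-7.1,-1,0,0,0,0,0,-7.1,-1,0,0,0,0,0,-7.1,-1,0,0,0,0,0,-7.1,-1,0,0,0,0,0,-4.8,-1,0,0,0,0,0,0,-1,0,0,0,0,0,0,-1])

```text
clock: 23.45
eef_pos: [0.6203, -0.1553, 0.234]
tool_rot: [0.761, 0.649, 0.001, 0.0]
ft_force: [-0.3, 0.1, 0.1]
grip_width: 0.0851
```

```bash
python3 plan.py .6216 -.1558 .193 81|head -2;  python3 - <<'E'
from meas import *
m,p,d=snap('wrist',20);f=dict(m,p=p,d=d)
print('gasket d',arcfit(f,(.622,-.1555),.136,.032,-180,180,.005))
E
python3 plan.py .6216 -.1558 .193 81|head -2
```

```text
t 23.45 pos [ 0.6203 -0.1553  0.234 ] yaw 80.9 F [-0.3  0.1  0.1] T [ 0.02 -0.05  0.01] w 0.0851 tilt [0.001 0.001] j [-0.25  0.55  0.29  1.31  0.   -0.09]
shift(tool) mm [-0.3  1.3 41. ] turn z -0.1 rows 2 per row (shift only) mm [-0.16  0.64 20.52] levelling [ 0.07 -0.04 -0.  ]
gasket d (array([ 0.6206, -0.1545]), np.float64(0.00023), 120, array([ 6.206e-01, -1.546e-01,  3.120e-02,  2.000e-04]))
t 23.50 pos [ 0.6204 -0.1553  0.2341] yaw 80.9 F [ 0.3  0.3 -0.1] T [-0.    0.02 -0.02] w 0.0853 tilt [0.001 0.001] j [-0.25  0.55  0.29  1.31  0.   -0.09]
shift(tool) mm [-0.3  1.2 41.1] turn z -0.1 rows 2 per row (shift only) mm [-0.15  0.6  20.55] levelling [ 0.08 -0.04 -0.  ]
```

View pics/wrist20.png

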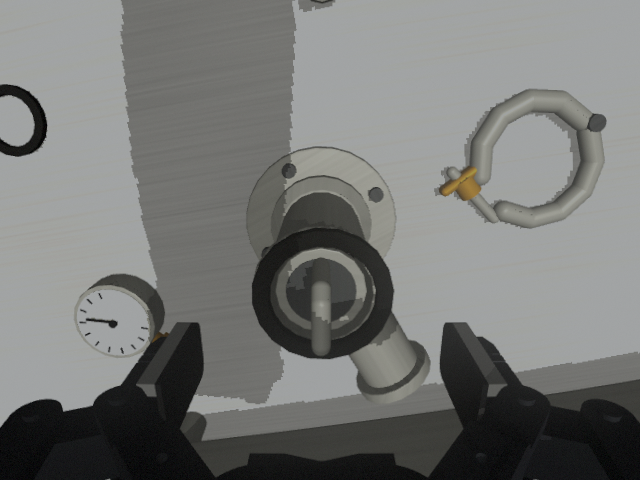

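>>> drive_tool(steps=[0,0.0012,0.015,0,0,0,-1,0,0,0.014,0,0,0,-1,0,0,0.01,0,0,0,-0.8,0,0,0,0,0,0,-0.7,0,0,0,0,0,0,-0.6,0,0,0,0,0,0,-0.55,0,0,0,0,0,0,-0.5,0,0,0,0,0,0,-0.5])

```text
clock: 24.17
eef_pos: [0.6224, -0.1557, 0.1966]
tool_rot: [0.76, 0.649, 0.001, 0.001]
ft_force: [-0.4, -0.1, 0.9]
grip_width: 0.0641
```

>>> drive_tool(steps=[0,0,0,0,0,0,-0.45,0,0,0,0,0,0,-0.4,0,0,0,0,0,0,-0.4,0,0,0,0,0,0,-0.4])

```text
clock: 24.5
eef_pos: [0.6226, -0.1558, 0.1975]
tool_rot: [0.76, 0.649, 0.002, 0.002]
ft_force: [-1.8, -0.0, 5.6]
grip_width: 0.0608
```

```bash
python3 plan.py .6216 -.1558 .193 81|head -2
```

```text
t 24.50 pos [ 0.6226 -0.1558  0.1975] yaw 81.0 F [-1.8 -0.   5.6] T [-0.03  0.3  -0.02] w 0.0608 tilt [ 0.005 -0.001] j [-0.25  0.58  0.23  1.22  0.   -0.09]
shift(tool) mm [-0.1 -1.   4.5] turn z -0.0 rows 1 per row (shift only) mm [-0.14 -0.98  4.52] levelling [ 0.31 -0.01 -0.  ]
```

>>> drive_tool(steps=[0.001,0,0,0,0,0,-0.4,0,0,0,0,0,0,-0.4,0,0,0,0,0,0,-0.4])

```text
clock: 24.75
eef_pos: [0.6227, -0.1554, 0.1976]
tool_rot: [0.761, 0.649, 0.001, 0.002]
ft_force: [-0.9, -2.2, 5.5]
grip_width: 0.0605
```

```bash
python3 plan.py .6216 -.1558 .193 81|head -2
```

```text
t 24.75 pos [ 0.6227 -0.1554  0.1976] yaw 81.0 F [-0.9 -2.2  5.5] T [-0.39  0.27  0.04] w 0.0605 tilt [ 0.005 -0.002] j [-0.24  0.58  0.23  1.22 -0.   -0.09]
shift(tool) mm [-0.5 -1.   4.6] turn z -0.0 rows 1 per row (shift only) mm [-0.53 -1.04  4.55] levelling [0.32 0.06 0.  ]
```

It resists, so the flange is gripped. The centre is (0.6216, −0.1558). I undo the test shift, release, and go for the cover.

>>> drive_tool(steps=[-0.001,0,0,0,0,0,-0.4,0,0,0,0,0,0,-0.4,0,0,0,0,0,0,-0.6,0,0,0,0,0,0,-1,0,0,0,0,0,0,-1,0,0,-0.02,0.3,0,0,-1,0,0,-0.03,0,0,0,-1,0,0,-0.03,0,0,0,-1])

```text
clock: 25.42
eef_pos: [0.6212, -0.1553, 0.2745]
tool_rot: [0.76, 0.65, -0.002, -0.003]
ft_force: [1.3, -0.3, 0.3]
grip_width: 0.0856
```

```bash
python3 plan.py .409 .173 .27 81|head -2;python3 - <<'E'
from meas import *
m,p,d=snap('wrist',21);f=dict(m,p=p,d=d)
print('gasket d',arcfit(f,(.622,-.1555),.136,.032,-180,180,.005))
E
```

```text
t 25.42 pos [ 0.6212 -0.1553  0.2745] yaw 81.0 F [ 1.3 -0.3  0.3] T [ 0.05 -0.    0.02] w 0.0856 tilt [-0.007  0.002] j [-0.25  0.54  0.38  1.41  0.   -0.09]
shift(tool) mm [ 291.1 -260.9    6.8] turn z 0.0 rows 10 per row (shift only) mm [ 29.11 -26.09   0.68] levelling [-0.43 -0.07  0.  ]
gasket d (array([ 0.6212, -0.1551]), np.float64(0.00024), 120, array([ 6.213e-01, -1.551e-01,  3.130e-02,  2.000e-04]))
```

The gasket now reads within 0.5 mm of the flange. Moving to the cover.

>>> drive_tool(steps=[0.0291,-0.0261,0,-0.4,0,0,-1,0.0291,-0.0261,0,0,0,0,-1,0.0291,-0.0261,0,0,0,0,-1,0.0291,-0.0261,0,0,0,0,-1,0.0291,-0.0261,0,0,0,0,-1,0.0291,-0.0261,0,0,0,0,-1,0.0291,-0.0261,0,0,0,0,-1,0.0291,-0.0261,0,0,0,0,-1])

```text
clock: 26.13
eef_pos: [0.4508, 0.1082, 0.2748]
tool_rot: [0.761, 0.649, 0.002, 0.001]
ft_force: [-0.0, 0.9, -0.1]
grip_width: 0.0853
```

>>> drive_tool(steps=[0.0291,-0.0261,0,0,0,0,-1,0.0291,-0.0261,0,0,0,0,-1,0,0,0,0,0,0,-1,0,0,0,0,0,0,-1,0,0,0,0,0,0,-1])

```text
clock: 26.55
eef_pos: [0.4098, 0.1727, 0.2748]
tool_rot: [0.76, 0.65, 0.002, 0.002]
ft_force: [-0.2, -0.1, 0.3]
grip_width: 0.0853
```

```bash
python3 plan.py .409 .173 .27 81|head -2;python3 - <<'E'
from meas import *
m,p,d=snap('wrist',22);f=dict(m,p=p,d=d)
br=lambda p:(p[...,0].astype(int)-p[...,2]>50)
print('stub',ringfit(f,(.409,.173),.06,.008,col=br)[0])
print('flange',arcfit(f,(.409,.173),.006,.032,-180,180,.003))
E
python3 plan.py
```

```text
t 26.55 pos [0.4098 0.1727 0.2748] yaw 81.1 F [-0.2 -0.1  0.3] T [-0.05 -0.03 -0.08] w 0.0853 tilt [ 0.004 -0.   ] j [ 0.4   0.15 -0.19  1.23 -0.    0.56]
shift(tool) mm [ 0.2 -0.9  4.8] turn z 0.1 rows 1 per row (shift only) mm [ 0.18 -0.86  4.8 ] levelling [ 0.25 -0.03 -0.  ]
stub [4.076e-01 1.764e-01 7.600e-03 1.000e-04]
flange (array([0.4083, 0.1766]), np.float64(0.00049), 74, array([4.074e-01, 1.767e-01, 3.120e-02, 3.000e-04]))
t 26.60 pos [0.4102 0.1722 0.2747] yaw 81.0 F [ 0.7 -1.5 -0.3] T [ 0.02 -0.04 -0.01] w 0.0851 tilt [ 0.004 -0.   ] j [ 0.4   0.15 -0.19  1.23 -0.    0.56]
```

View pics/wrist22.png

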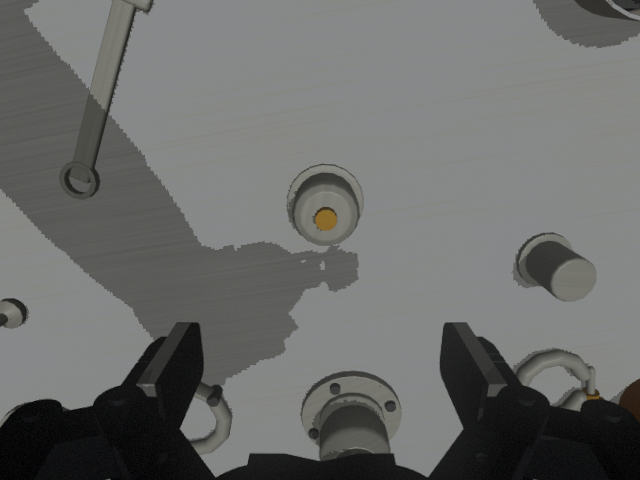

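Cover (brass stub at (325,220), flange around (325,200)) is at about (0.4085, 0.176). I descend over it.

```bash
python3 plan.py .4085 .1759 .14 81|head -2
```

```text
t 26.60 pos [0.4102 0.1722 0.2747] yaw 81.0 F [ 0.7 -1.5 -0.3] T [ 0.02 -0.04 -0.01] w 0.0851 tilt [ 0.004 -0.   ] j [ 0.4   0.15 -0.19  1.23 -0.    0.56]
shift(tool) mm [  3.4  -2.8 134.7] turn z -0.0 rows 4 per row (shift only) mm [ 0.84 -0.7  33.68] levelling [ 0.24 -0.03 -0.  ]
```

>>> drive_tool(steps=[0.0032,-0.0022,0.035,0.2,0,0,-1,0,0,0.035,0,0,0,-1,0,0,0.035,0,0,0,-1,0,0,0.025,0,0,0,-1,0,0,0,0,0,0,-1,0,0,0,0,0,0,-1])

```text
clock: 27.1
eef_pos: [0.4081, 0.1746, 0.1439]
tool_rot: [0.761, 0.648, -0.001, -0.001]
ft_force: [0.5, 0.4, -0.3]
grip_width: 0.0852
```

```bash
python3 plan.py .4085 .1759 .081 81|head -2;python3 - <<'E'
from meas import *
m,p,d=snap('wrist',23);f=dict(m,p=p,d=d)
br=lambda p:(p[...,0].astype(int)-p[...,2]>50)
print('stub',ringfit(f,(.409,.176),.06,.008,col=br)[0])
E
python3 plan.py
```

```text
t 27.10 pos [0.4081 0.1746 0.1439] yaw 80.8 F [ 0.5  0.4 -0.3] T [ 0.03 -0.07 -0.02] w 0.0852 tilt [-0.003 -0.001] j [ 0.4   0.28 -0.4   0.9   0.    0.56]
shift(tool) mm [ 1.4  0.4 62.9] turn z -0.2 rows 2 per row (shift only) mm [ 0.71  0.2  31.43] levelling [-0.16  0.08 -0.  ]
stub [4.074e-01 1.765e-01 7.400e-03 1.000e-04]
t 27.15 pos [0.4093 0.1754 0.1454] yaw 80.9 F [ 0.4 -0.3  0.6] T [ 0.03 -0.07 -0.02] w 0.0853 tilt [0.001 0.001] j [ 0.4   0.28 -0.4   0.9   0.    0.56]
```

View pics/wrist23.png

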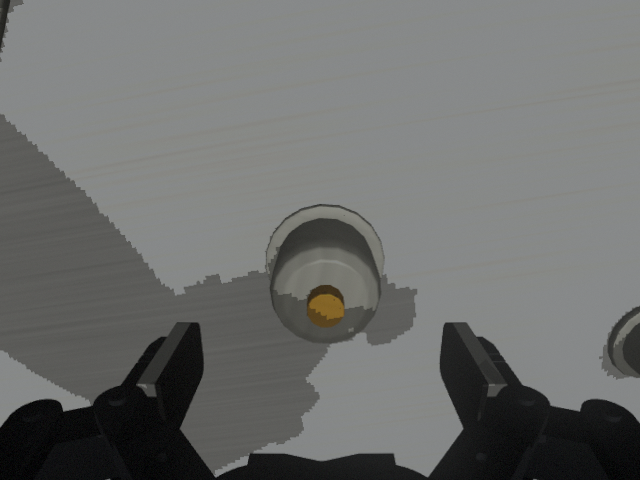

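>>> drive_tool(steps=[0.0006,-0.0003,0.03,0,0,0,-1,0,0,0.025,0,0,0,-1,0,0,0.009,0,0,0,-1,0,0,0,0,0,0,-1,0,0,0,0,0,0,-0.7,0,0,0,0,0,0,-0.4,0,0,0,0,0,0,-0.2,0,0,0,0,0,0,0])

```text
clock: 27.82
eef_pos: [0.4094, 0.1772, 0.0828]
tool_rot: [0.76, 0.65, 0.002, 0.001]
ft_force: [-0.9, -1.9, 8.4]
grip_width: 0.0492
```

>>> drive_tool(steps=[0,0,0,0,0,0,0.3,0,0,0,0,0,0,0.3,0,0,0,0,0,0,0.3])

```text
clock: 28.07
eef_pos: [0.4094, 0.1772, 0.0828]
tool_rot: [0.76, 0.65, 0.002, 0.001]
ft_force: [-0.6, -1.7, 7.2]
grip_width: 0.0494
```

```bash
python3 plan.py .4085 .1759 .081 81|head -2;python3 - <<'E'
from meas import *
m,p,d=snap('wrist',24)
E
```

```text
t 28.07 pos [0.4094 0.1772 0.0828] yaw 81.0 F [-0.6 -1.7  7.2] T [-0.38  0.19  0.05] w 0.0494 tilt [0.004 0.001] j [ 0.41  0.37 -0.47  0.73 -0.    0.57]
shift(tool) mm [-1.4 -0.7  1.8] turn z 0.0 rows 1 per row (shift only) mm [-1.42 -0.69  1.83] levelling [ 0.23 -0.12 -0.  ]
```

View pics/wrist24.png

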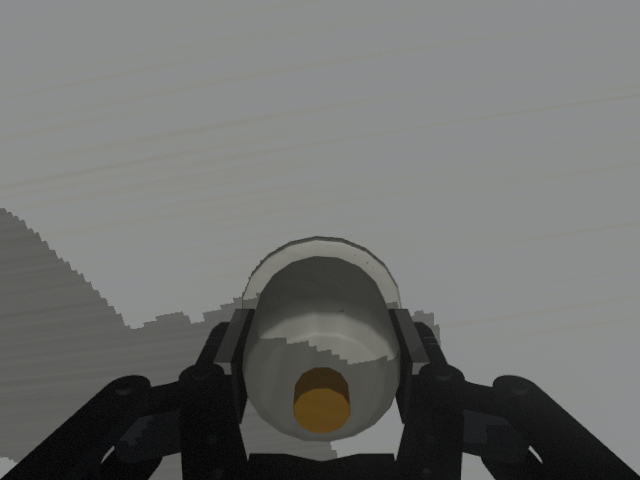

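>>> drive_tool(steps=[0,0,-0.005,0,0,0,0.3,0,0,-0.02,0,0,0,0.3,0,0,-0.04,0,0,0,0.3,0,0,-0.04,0,0,0,0.3,0,0,-0.04,0,0,0,0.3,0,0,-0.04,0,0,0,0.3,0,0,-0.03,0,0,0,0.3,0,0,0,0,0,0,0.3])

```text
clock: 28.78
eef_pos: [0.4104, 0.1779, 0.3032]
tool_rot: [0.76, 0.65, 0.007, 0.002]
ft_force: [1.5, 0.4, -2.7]
grip_width: 0.049
```

```bash
python3 plan.py .6216 -.1558 .295 81|head -2;python3 - <<'E'
from meas import *
m,p,d=snap('wrist',25);f=dict(m,p=p,d=d)
from plan import state
o,R=state(); t=o['eef_pos']
br=lambda p:(p[...,0].astype(int)-p[...,2]>50)
r=ringfit(f,t[:2],t[2]-.0828+.06,.009,col=br)[0]; print('stub',r,'rel tool',(R.T@np.array([r[0]-t[0],r[1]-t[1],0])).round(4))
r=arcfit(f,t[:2],t[2]-.0828+.006,.032,-170,-10,.003); print('flange',r,'rel',(R.T@np.array([r[0][0]-t[0],r[0][1]-t[1],0])).round(4))
E
python3 plan.py
```

```text
t 28.78 pos [0.4104 0.1779 0.3032] yaw 81.0 F [ 1.5  0.4 -2.7] T [ 0.12 -0.12  0.02] w 0.0490 tilt [0.013 0.006] j [ 0.41  0.13 -0.14  1.29  0.    0.57]
shift(tool) mm [-296.6  260.6    8.8] turn z 0.0 rows 10 per row (shift only) mm [-29.66  26.06   0.88] levelling [ 0.67 -0.46 -0.  ]
stub [4.116e-01 1.781e-01 7.700e-03 1.000e-04] rel tool [0.001  0.0021 0.    ]
flange (array([0.4103, 0.1788]), np.float64(0.0003), 54, array([4.094e-01, 1.789e-01, 3.130e-02, 2.000e-04])) rel [0.0015 0.0007 0.    ]
t 28.83 pos [0.4094 0.1774 0.2998] yaw 81.0 F [ 0.5  0.5 -3.8] T [-0.07 -0.03 -0.01] w 0.0490 tilt [0.008 0.004] j [ 0.41  0.13 -0.14  1.29  0.    0.57]
```

View pics/wrist25.png

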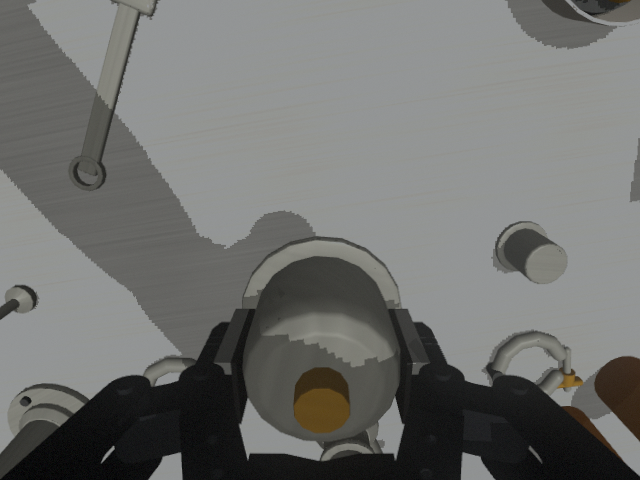

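>>> drive_tool(steps=[-0.0296,0.026,0,0.3,-0.2,0,0.3,-0.0296,0.026,0,0,0,0,0.3,-0.0296,0.026,0,0,0,0,0.3,-0.0296,0.026,0,0,0,0,0.3,-0.0296,0.026,0,0,0,0,0.3,-0.0296,0.026,0,0,0,0,0.3,-0.0296,0.026,0,0,0,0,0.3,-0.0296,0.026,0,0,0,0,0.3])

```text
clock: 29.5
eef_pos: [0.5759, -0.0913, 0.2928]
tool_rot: [0.76, 0.649, -0.004, -0.003]
ft_force: [0.0, 1.8, -3.6]
grip_width: 0.0491
```

>>> drive_tool(steps=[-0.0296,0.026,0,0,0,0,0.3,-0.0296,0.026,0,0,0,0,0.3,0,0,0,0,0,0,0.3,0,0,0,0,0,0,0.3,0,0,0,0,0,0,0.3,0,0,0,0,0,0,0.3])

```text
clock: 30.0
eef_pos: [0.6176, -0.1552, 0.2942]
tool_rot: [0.76, 0.65, -0.003, -0.002]
ft_force: [0.4, 0.3, -3.3]
grip_width: 0.0488
```

```bash
python3 plan.py .6216 -.1558 .265 81|head -2;cat > held.py <<'E'
from meas import *
import sys
from plan import state
def run(tag,off):
    m,p,d=snap('wrist',tag);f=dict(m,p=p,d=d)
    o,R=state(); t=o['eef_pos']
    br=lambda p:(p[...,0].astype(int)-p[...,2]>50)
    r=ringfit(f,t[:2],t[2]-off+.06,.009,col=br)[0]; print('stub',r,'rel tool',(R.T@np.array([r[0]-t[0],r[1]-t[1],0])).round(4))
    r=arcfit(f,t[:2],t[2]-off+.006,.032,-170,-10,.003); print('flange',r[0],r[1:],'rel',(R.T@np.array([r[0][0]-t[0],r[0][1]-t[1],0])).round(4))
run(sys.argv[1],float(sys.argv[2]))
E
python3 held.py 26 .0828
python3 plan.py
```

```text
t 30.00 pos [ 0.6176 -0.1552  0.2942] yaw 81.1 F [ 0.4  0.3 -3.3] T [ 0.02 -0.01 -0.04] w 0.0488 tilt [-0.008 -0.001] j [-0.25  0.53  0.41  1.46 -0.   -0.09]
shift(tool) mm [ 0.1  4.3 29.1] turn z 0.1 rows 1 per row (shift only) mm [ 0.09  4.31 29.12] levelling [-0.45  0.12 -0.  ]
stub [ 6.147e-01 -1.546e-01  7.400e-03  1.000e-04] rel tool [-0.0001 -0.003   0.    ]
flange [ 0.6158 -0.1548] (np.float64(0.0006), 54, array([ 6.140e-01, -1.546e-01,  3.050e-02,  3.000e-04])) rel [-0.0001 -0.0019  0.    ]
t 30.05 pos [ 0.6177 -0.155   0.2949] yaw 81.1 F [-0.8 -0.3 -3.4] T [ 0.02 -0.02 -0.  ] w 0.0489 tilt [-0.007 -0.001] j [-0.24  0.53  0.41  1.46 -0.   -0.09]
```

View pics/wrist26.png

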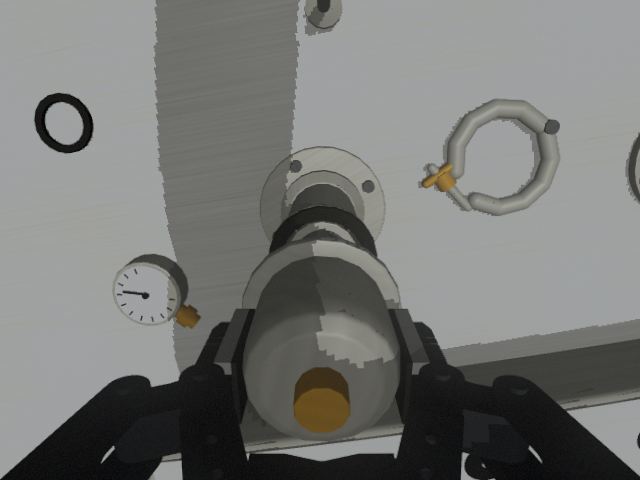

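The cover is held level and the gasket shows behind it. I measure gasket and cover flange in the same frame.

>>> drive_tool(steps=[0,0.0045,0.01,-0.4,0,0,0.3,0,0,0.015,0,0,0,0.3,0,0,0,0,0,0,0.3,0,0,0,0,0,0,0.3,0,0,0,0,0,0,0.3])

```text
clock: 30.47
eef_pos: [0.6228, -0.1562, 0.2714]
tool_rot: [0.76, 0.65, -0.0, 0.002]
ft_force: [0.4, 0.4, -3.2]
grip_width: 0.0488
```

```bash
python3 plan.py .6228 -.156 .235 81|head -2
python3 held.py 27 .0828
python3 plan.py .6228 -.156 .235 81|head -2
python3 - <<'E'
from meas import *
f=dict(np.load('wrist27.npz'))
print('gasket',arcfit(f,(.622,-.1555),.136,.032,-165,-15,.006))
E
```

```text
t 30.47 pos [ 0.6228 -0.1562  0.2714] yaw 81.1 F [ 0.4  0.4 -3.2] T [-0.07  0.03 -0.04] w 0.0488 tilt [ 0.002 -0.003] j [-0.24  0.54  0.37  1.39 -0.   -0.09]
shift(tool) mm [ 0.3 -0.1 36.4] turn z 0.1 rows 1 per row (shift only) mm [ 0.33 -0.11 36.39] levelling [0.16 0.16 0.  ]
stub [ 6.205e-01 -1.557e-01  7.500e-03  1.000e-04] rel tool [ 0.0003 -0.0027 -0.    ]
flange [ 0.6218 -0.156 ] (np.float64(0.00051), 54, array([ 6.202e-01, -1.558e-01,  3.080e-02,  3.000e-04])) rel [ 0.0002 -0.0013 -0.    ]
t 30.52 pos [ 0.6231 -0.1565  0.2717] yaw 81.1 F [ 0.1  0.3 -3.1] T [ 0.01 -0.09 -0.02] w 0.0490 tilt [ 0.003 -0.003] j [-0.25  0.54  0.37  1.39 -0.   -0.09]
shift(tool) mm [ 0.5 -0.5 36.7] turn z 0.1 rows 1 per row (shift only) mm [ 0.51 -0.47 36.7 ] levelling [0.22 0.17 0.  ]
gasket (array([ 0.6219, -0.1551]), np.float64(0.00031), 50, array([ 6.208e-01, -1.550e-01,  3.110e-02,  2.000e-04]))
```

View pics/wrist27.png

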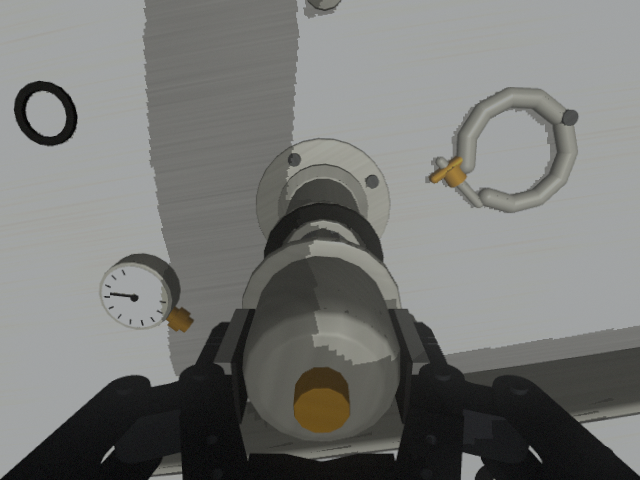

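>>> drive_tool(steps=[0.0005,0,0.015,0.1,0.1,0,0.3,0,0,0.015,0,0,0,0.3,0,0,0.011,0,0,0,0.3,0,0,0,0,0,0,0.3,0,0,0,0,0,0,0.3,0,0,0,0,0,0,0.3])

```text
clock: 31.02
eef_pos: [0.6236, -0.1567, 0.2308]
tool_rot: [0.76, 0.65, 0.0, 0.001]
ft_force: [0.0, 0.4, -3.3]
grip_width: 0.0488
```

```bash
python3 plan.py .6228 -.156 .2188 81|head -2
python3 held.py 28 .0828
python3 plan.py .6228 -.156 .2188 81|head -2
python3 - <<'E'
from meas import *
f=dict(np.load('wrist28.npz'))
print('gasket',arcfit(f,(.622,-.1555),.136,.032,-165,-15,.004))
cv2.imwrite('pics/w28c.png',cv2.resize(f['p'][180:380,220:420,::-1],None,fx=3,fy=3,interpolation=cv2.INTER_CUBIC))
E
```

```text
t 31.02 pos [ 0.6236 -0.1567  0.2308] yaw 81.0 F [ 0.   0.4 -3.3] T [ 0.   -0.01  0.03] w 0.0488 tilt [ 0.002 -0.002] j [-0.25  0.56  0.29  1.3  -0.   -0.09]
shift(tool) mm [ 0.6 -0.9 12. ] turn z 0.0 rows 1 per row (shift only) mm [ 0.59 -0.94 12.04] levelling [0.15 0.07 0.  ]
stub [ 6.214e-01 -1.562e-01  7.500e-03  1.000e-04] rel tool [ 0.0002 -0.0024 -0.    ]
flange [ 0.6226 -0.1565] (np.float64(0.00048), 54, array([ 6.210e-01, -1.563e-01,  3.070e-02,  2.000e-04])) rel [ 0.0001 -0.0012 -0.    ]
t 31.07 pos [ 0.6237 -0.1568  0.2311] yaw 81.0 F [ 0.1  0.1 -2.7] T [ 0.1  -0.01 -0.03] w 0.0489 tilt [ 0.003 -0.002] j [-0.25  0.56  0.29  1.3  -0.   -0.09]
shift(tool) mm [ 0.6 -1.1 12.3] turn z 0.0 rows 1 per row (shift only) mm [ 0.62 -1.1  12.26] levelling [0.18 0.07 0.  ]
gasket (array([ 0.622 , -0.1554]), np.float64(0.00032), 47, array([ 6.207e-01, -1.551e-01,  3.090e-02,  2.000e-04]))
```

View pics/w28c.png

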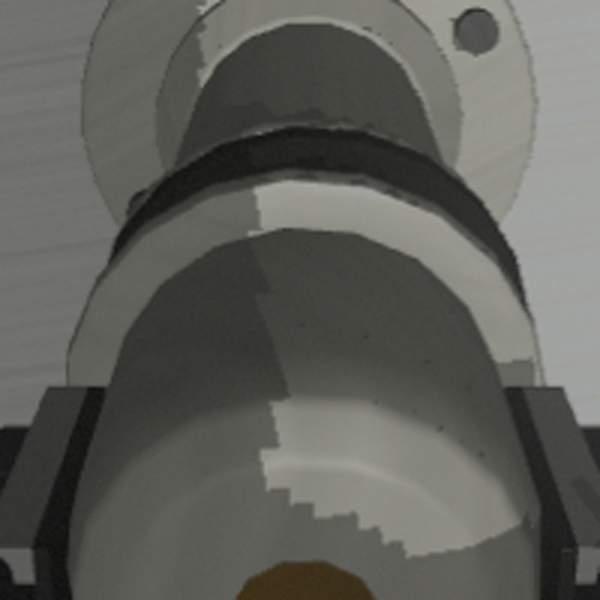

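>>> drive_tool(steps=[0.001,-0.0008,0.005,0.1,0,0,0.3,0,0,0.003,0,0,0,0.3,0,0,0.001,0,0,0,0.3,0,0,0,0,0,0,0.3,0,0,0,0,0,0,0.3,0,0,0,0,0,0,0.3])

```text
clock: 31.57
eef_pos: [0.6224, -0.1555, 0.2204]
tool_rot: [0.76, 0.65, -0.001, -0.0]
ft_force: [0.0, -0.1, -3.3]
grip_width: 0.0491
```

```bash
python3 plan.py .6228 -.156 .2188 81|head -2
python3 held.py 29 .0828
python3 - <<'E'
from meas import *
f=dict(np.load('wrist29.npz'))
print('gasket',arcfit(f,(.622,-.1555),.136,.032,-165,-15,.004))
cv2.imwrite('pics/w29c.png',cv2.resize(f['p'][180:380,220:420,::-1],None,fx=3,fy=3,interpolation=cv2.INTER_CUBIC))
E
```

```text
t 31.57 pos [ 0.6224 -0.1555  0.2204] yaw 81.0 F [ 0.  -0.1 -3.3] T [-0.01 -0.01 -0.01] w 0.0491 tilt [-0.001 -0.001] j [-0.24  0.57  0.28  1.28 -0.   -0.09]
shift(tool) mm [-0.4  0.4  1.6] turn z 0.0 rows 1 per row (shift only) mm [-0.4   0.45  1.62] levelling [-0.07  0.06 -0.  ]
stub [ 6.203e-01 -1.550e-01  7.500e-03  1.000e-04] rel tool [ 0.0002 -0.0022  0.    ]
flange [ 0.6211 -0.1552] (np.float64(0.00045), 54, array([ 6.197e-01, -1.551e-01,  3.090e-02,  3.000e-04])) rel [ 0.0001 -0.0014  0.    ]
gasket (array([ 0.5652, -0.1449]), np.float64(0.00745), 40, array([ 6.215e-01, -1.552e-01,  3.170e-02,  2.000e-04]))
```

View pics/w29c.png

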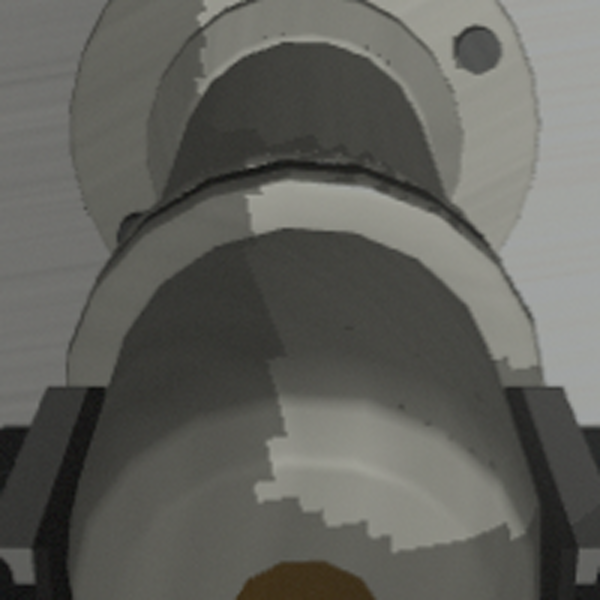

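>>> drive_tool(steps=[0,0.0004,0.001,0,0,0,0.3,0,0,0.0005,0,0,0,0.3,0,0,0,0,0,0,0.3])

```text
clock: 31.87
eef_pos: [0.6229, -0.1556, 0.2191]
tool_rot: [0.76, 0.65, -0.001, 0.0]
ft_force: [0.0, -0.8, -2.4]
grip_width: 0.049
```

>>> drive_tool(steps=[0,0,0.0007,0,0,0,0.3,0,0,0,0,0,0,0.3,0,0,0,0,0,0,0.3])

```text
clock: 32.12
eef_pos: [0.6229, -0.1556, 0.219]
tool_rot: [0.76, 0.65, -0.0, 0.0]
ft_force: [-2.1, 0.0, 1.8]
grip_width: 0.049
```

Contact at 0.219, as expected. I release.

>>> drive_tool(steps=[0,0,0.0004,0,0,0,0.3,0,0,0,0,0,0,-0.15,0,0,0,0,0,0,-0.3,0,0,0,0,0,0,-0.6,0,0,0,0,0,0,-1,0,0,0,0,0,0,-1,0,0,-0.03,0,0,0,-1,0,0,-0.04,0,0,0,-1])

```text
clock: 32.78
eef_pos: [0.6208, -0.155, 0.2833]
tool_rot: [0.76, 0.649, -0.004, -0.005]
ft_force: [0.7, 0.1, -0.1]
grip_width: 0.0854
```

>>> drive_tool(steps=[0,0,-0.02,0,0,0,-1,0,0,0,0,0,0,-1,0,0,0,0,0,0,-1,0,0,0,0,0,0,-1])

```text
clock: 33.12
eef_pos: [0.6226, -0.1554, 0.3067]
tool_rot: [0.76, 0.65, -0.001, -0.001]
ft_force: [0.4, 0.7, -0.6]
grip_width: 0.0855
```

```bash
python3 plan.py .6228 -.156 .2188 81|head -2
python3 - <<'E'
from meas import *
m,p,d=snap('wrist',30);f=dict(m,p=p,d=d)
br=lambda p:(p[...,0].astype(int)-p[...,2]>50)
print('stub',ringfit(f,(.622,-.155),.196,.009,col=br)[0])
print('flange',arcfit(f,(.622,-.155),.142,.032,-180,180,.003))
W=cloud(f,d)
q=W[(np.hypot(W[...,0]-.622,W[...,1]+.155)<.033)&(np.abs(W[...,2]-.142)<.005)]; s=np.linalg.lstsq(np.c_[q[:,:2]-[.622,-.155],np.ones(len(q))],q[:,2],rcond=None)[0]; print('slope',s.round(4),len(q))
cv2.imwrite('pics/w30c.png',cv2.resize(p[130:360,200:430,::-1],None,fx=2.6,fy=2.6,interpolation=cv2.INTER_CUBIC))
E
```

```text
t 33.12 pos [ 0.6226 -0.1554  0.3067] yaw 81.0 F [ 0.4  0.7 -0.6] T [-0.03 -0.02 -0.  ] w 0.0855 tilt [-0.003 -0.   ] j [-0.24  0.54  0.45  1.49 -0.   -0.09]
shift(tool) mm [-0.5  0.5 87.9] turn z 0.0 rows 3 per row (shift only) mm [-0.16  0.16 29.31] levelling [-0.16  0.05 -0.  ]
stub [ 6.210e-01 -1.553e-01  7.600e-03  1.000e-04]
flange (array([ 0.6219, -0.1553]), np.float64(0.00051), 72, array([ 6.209e-01, -1.551e-01,  3.120e-02,  3.000e-04]))
slope [-0.0019  0.0002  0.1409] 2054
```

View pics/w30c.png

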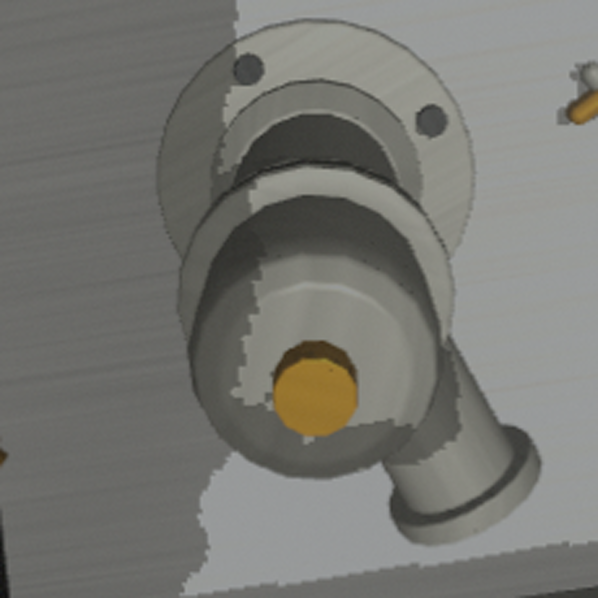

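Strainer assembly done: cover flat (slope 0.1°) and within about 0.5 mm of the flange centre. Next the plug.

```bash
python3 plan.py .464 -.130 .25 81|head -2
```

```text
t 33.17 pos [ 0.6224 -0.1553  0.306 ] yaw 81.0 F [-0.4  0.4  0.1] T [ 0.01 -0.    0.03] w 0.0854 tilt [-0.004 -0.   ] j [-0.24  0.54  0.45  1.49 -0.   -0.09]
shift(tool) mm [   0.3 -160.1   56.7] turn z 0.0 rows 5 per row (shift only) mm [  0.07 -32.03  11.33] levelling [-0.25  0.04 -0.  ]
```

>>> drive_tool(steps=[0,-0.032,0,-0.2,0,0,-1,0,-0.032,0,0,0,0,-1,0,-0.032,0,0,0,0,-1,0,-0.032,0.028,0,0,0,-1,0,-0.032,0.028,0,0,0,-1,0,0,0,0,0,0,-1,0,0,0,0,0,0,-1,0,0,0,0,0,0,-1])

```text
clock: 33.83
eef_pos: [0.4662, -0.1308, 0.252]
tool_rot: [0.76, 0.649, -0.0, 0.001]
ft_force: [1.0, -0.3, 0.8]
grip_width: 0.0856
```

```bash
python3 plan.py .464 -.130 .25 81|head -2; python3 - <<'E'
from meas import *
m,p,d=snap('wrist',31);f=dict(m,p=p,d=d)
W=cloud(f,d)
n=np.hypot(W[...,0]-.464,W[...,1]+.13)<.03
k=n&(np.abs(W[...,2]-.064)<.005); v,u=np.nonzero(k); print('stem top px',u.mean(),v.mean(),len(u),W[k].mean(0).round(4))
E
python3 plan.py
```

```text
t 33.83 pos [ 0.4662 -0.1308  0.252 ] yaw 81.0 F [ 1.  -0.3  0.8] T [ 0.02  0.01 -0.02] w 0.0856 tilt [ 0.001 -0.001] j [-0.27  0.24 -0.14  1.2  -0.   -0.12]
shift(tool) mm [ 0.4 -2.3  2. ] turn z -0.0 rows 1 per row (shift only) mm [ 0.43 -2.31  2.  ] levelling [0.05 0.05 0.  ]
stem top px 322.07978723404256 231.69148936170214 188 [ 0.4639 -0.1299  0.0628]
t 33.88 pos [ 0.4681 -0.1312  0.2535] yaw 81.0 F [1.2 0.2 0.9] T [-0.01 -0.06  0.04] w 0.0854 tilt [ 0.005 -0.002] j [-0.27  0.24 -0.13  1.2  -0.   -0.12]
```

View pics/wrist31.png

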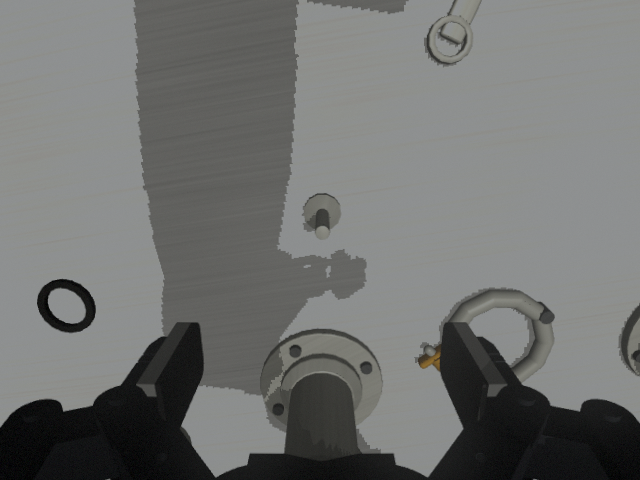

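The plug stem top shows at (322,232), matching tool x. I descend and pinch the stem's upper 20 mm.

```bash
python3 plan.py .465 -.1305 .118 81|head -2
```

```text
t 33.88 pos [ 0.4681 -0.1312  0.2535] yaw 81.0 F [1.2 0.2 0.9] T [-0.01 -0.06  0.04] w 0.0854 tilt [ 0.005 -0.002] j [-0.27  0.24 -0.13  1.2  -0.   -0.12]
shift(tool) mm [  0.4  -3.9 135.5] turn z 0.0 rows 4 per row (shift only) mm [ 0.1  -0.96 33.87] levelling [0.28 0.07 0.  ]
```

>>> drive_tool(steps=[0,-0.0015,0.03,0,0,0,-1,0,0,0.03,0,0,0,-1,0,0,0.03,0,0,0,-1,0,0,0.02,0,0,0,-1,0,0,0,0,0,0,-1,0,0,0,0,0,0,-1])

```text
clock: 34.38
eef_pos: [0.4671, -0.1312, 0.1431]
tool_rot: [0.76, 0.65, 0.001, 0.002]
ft_force: [0.1, 0.4, 1.3]
grip_width: 0.0854
```

```bash
python3 plan.py .465 -.1305 .118 81|head -2; python3 - <<'E'
from meas import *
m,p,d=snap('wrist',32);f=dict(m,p=p,d=d)
W=cloud(f,d)
n=np.hypot(W[...,0]-.464,W[...,1]+.13)<.03
k=n&(np.abs(W[...,2]-.064)<.003); v,u=np.nonzero(k); print('stem top px',u.mean(),v.mean(),len(u),W[k].mean(0).round(4))
E
python3 plan.py .465 -.1305 .118 81|head -2
```

```text
t 34.38 pos [ 0.4671 -0.1312  0.1431] yaw 81.0 F [0.1 0.4 1.3] T [-0.02 -0.03 -0.03] w 0.0854 tilt [ 0.003 -0.002] j [-0.27  0.35 -0.3   0.92 -0.   -0.12]
shift(tool) mm [ 0.4 -2.3 25.1] turn z 0.0 rows 1 per row (shift only) mm [ 0.36 -2.25 25.09] levelling [0.18 0.06 0.  ]
stem top px 323.22522522522524 308.06306306306305 444 [ 0.4641 -0.1298  0.0628]
t 34.43 pos [ 0.4676 -0.1314  0.1441] yaw 81.0 F [ 0.6 -0.2 -0. ] T [-0.   -0.06  0.01] w 0.0853 tilt [ 0.005 -0.002] j [-0.27  0.34 -0.3   0.92 -0.   -0.12]
shift(tool) mm [ 0.5 -2.9 26.1] turn z 0.0 rows 1 per row (shift only) mm [ 0.47 -2.88 26.13] levelling [0.32 0.08 0.  ]
```

View pics/wrist32.png

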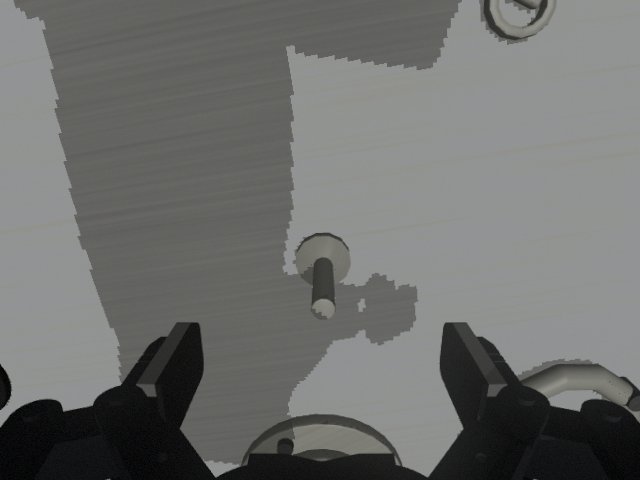

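>>> drive_tool(steps=[0.0005,-0.0025,0.015,0.25,0,0,-1,0,0,0.011,0,0,0,-1,0,0,0,0,0,0,-0.3,0,0,0,0,0,0,0.3,0,0,0,0,0,0,0.7,0,0,0,0,0,0,1,0,0,0,0,0,0,1,0,0,0,0,0,0,1])

```text
clock: 35.1
eef_pos: [0.4631, -0.13, 0.1174]
tool_rot: [0.76, 0.65, -0.001, 0.0]
ft_force: [-0.9, -0.2, -0.0]
grip_width: 0.0122
```

>>> drive_tool(steps=[0,0,0,0,0,0,1,0,0,0,0,0,0,1,0,0,0,0,0,0,1])

```text
clock: 35.35
eef_pos: [0.4631, -0.1299, 0.1175]
tool_rot: [0.76, 0.65, -0.001, 0.0]
ft_force: [-0.3, 0.9, 5.4]
grip_width: 0.0078
```

```bash
python3 plan.py; python3 - <<'E'
from meas import *
m,p,d=snap('wrist',33)
E
```

```text
t 35.35 pos [ 0.4631 -0.1299  0.1175] yaw 81.0 F [-0.3  0.9  5.4] T [ 0.12  0.13 -0.  ] w 0.0078 tilt [-0.001 -0.001] j [-0.27  0.37 -0.34  0.86 -0.   -0.12]
```

View pics/wrist33.png

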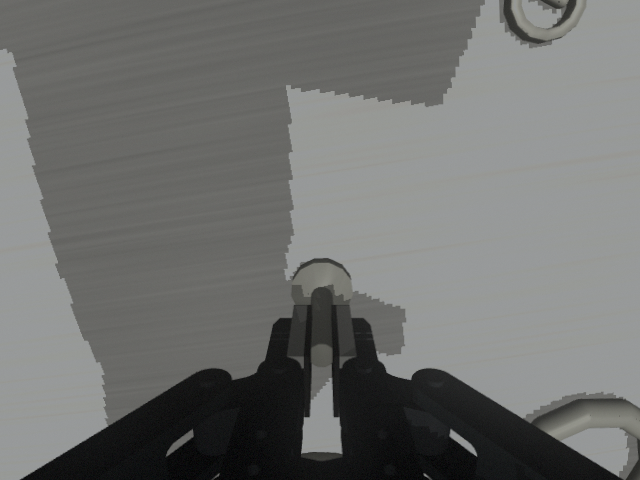

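Plug gripped by the stem. I lift and go to beside the valve.

>>> drive_tool(steps=[0,0,-0.005,0,0,0,1,0,0,-0.015,0,0,0,1,0,0,-0.035,0,0,0,1,0,0,-0.035,0,0,0,1,0,0,-0.035,0,0,0,1,0,0,-0.025,0,0,0,1,0,0,0,0,0,0,1])

```text
clock: 35.98
eef_pos: [0.4654, -0.1304, 0.2725]
tool_rot: [0.76, 0.649, 0.002, 0.004]
ft_force: [1.4, 0.3, -0.4]
grip_width: 0.0071
```

```bash
python3 plan.py .622 .105 .265 81|head -2
```

```text
t 35.98 pos [ 0.4654 -0.1304  0.2725] yaw 81.0 F [ 1.4  0.3 -0.4] T [-0.03 -0.06 -0.05] w 0.0071 tilt [ 0.008 -0.004] j [-0.27  0.22 -0.11  1.24 -0.   -0.12]
shift(tool) mm [257.  117.8   7.9] turn z 0.0 rows 8 per row (shift only) mm [32.13 14.73  0.98] levelling [0.47 0.13 0.  ]
```

>>> drive_tool(steps=[0.0321,0.0148,0,0,0,0,1,0.0321,0.0148,0,0,0,0,1,0.0321,0.0148,0,0,0,0,1,0.0321,0.0148,0,0,0,0,1,0.0321,0.0148,0,0,0,0,1,0.0321,0.0148,0,0,0,0,1,0.0321,0.0148,0,0,0,0,1,0.0321,0.0148,0,0,0,0,1])

```text
clock: 36.65
eef_pos: [0.6201, 0.1069, 0.2645]
tool_rot: [0.76, 0.65, -0.002, -0.001]
ft_force: [1.2, -0.2, -1.6]
grip_width: 0.0073
```

>>> drive_tool(steps=[0,0,0,0,0,0,1,0,0,0,0,0,0,1,0,0,0,0,0,0,1,0,0,0,0,0,0,1])

```text
clock: 36.98
eef_pos: [0.6192, 0.1045, 0.2654]
tool_rot: [0.761, 0.649, -0.002, -0.001]
ft_force: [-0.6, 0.0, -0.8]
grip_width: 0.0077
```

```bash
python3 plan.py .622 .105 .265 81|head -2; python3 - <<'E'
from meas import *
m,p,d=snap('wrist',34);f=dict(m,p=p,d=d)
print('valve',arcfit(f,(.6257,.1665),.1,.02525,-180,180,.005))
W=cloud(f,d)
from plan import state
t=state()[0]['eef_pos']; zd=t[2]-.1175+.0115
print('disc',arcfit(f,t[:2],zd,.0145,-170,-10,.006), zd)
E
python3 plan.py
```

```text
t 36.98 pos [0.6192 0.1045 0.2654] yaw 81.0 F [-0.6  0.  -0.8] T [ 0.01 -0.   -0.  ] w 0.0077 tilt [-0.004 -0.001] j [ 0.17  0.52  0.31  1.37 -0.    0.33]
shift(tool) mm [1.  2.7 0.4] turn z -0.0 rows 1 per row (shift only) mm [0.97 2.67 0.39] levelling [-0.23  0.11 -0.  ]
valve (array([0.6252, 0.1684]), np.float64(0.00031), 120, array([6.252e-01, 1.684e-01, 2.480e-02, 3.000e-04]))
disc (array([0.619 , 0.1047]), np.float64(0.00031), 54, array([6.182e-01, 1.048e-01, 1.380e-02, 2.000e-04])) 0.15988698667821938
t 37.03 pos [0.6194 0.1043 0.2659] yaw 80.9 F [-0.3 -0.7 -1.1] T [-0.01 -0.01  0.02] w 0.0072 tilt [-0.003 -0.001] j [ 0.17  0.52  0.32  1.37 -0.    0.33]
```

View pics/wrist34.png

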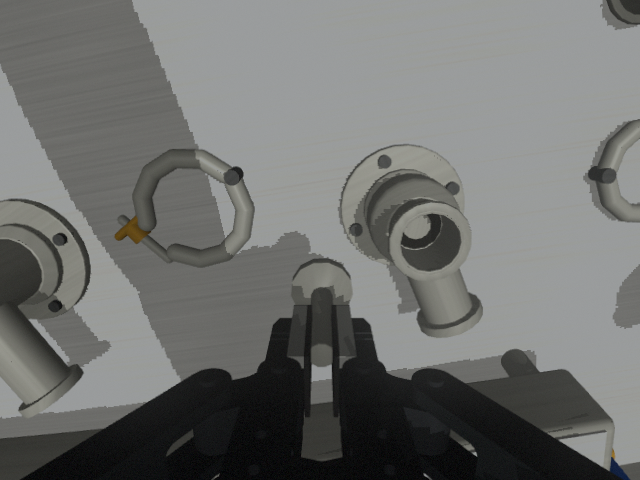

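Valve bore at (430,240), plug disc at (322,283), measured in the same frame. The required shift is (+6.2, +63.7) mm.

>>> drive_tool(steps=[0.02,-0.0012,0,-0.2,0,0,1,0.02,-0.0012,0,0,0,0,1,0.0239,-0.0015,0,0,0,0,1,0,0,0,0,0,0,1,0,0,0,0,0,0,1,0,0,0.015,0,0,0,1,0,0,0,0,0,0,1,0,0,0,0,0,0,1])

```text
clock: 37.7
eef_pos: [0.6254, 0.1675, 0.2504]
tool_rot: [0.761, 0.649, -0.001, 0.0]
ft_force: [-0.2, 0.2, -0.7]
grip_width: 0.0074
```

```bash
python3 plan.py .6255 .1681 .24 81|head -2; python3 - <<'E'
from meas import *
m,p,d=snap('wrist',35);f=dict(m,p=p,d=d)
print('valve',arcfit(f,(.6257,.168),.1,.02525,-180,0,.005))
W=cloud(f,d)
from plan import state
t=state()[0]['eef_pos']; zd=t[2]-.1175+.0115
print('disc',arcfit(f,t[:2],zd,.0145,-170,-10,.006), zd)
E
python3 plan.py
```

```text
t 37.70 pos [0.6254 0.1675 0.2504] yaw 80.9 F [-0.2  0.2 -0.7] T [ 0.06  0.04 -0.02] w 0.0074 tilt [-0.001 -0.002] j [ 0.26  0.56  0.35  1.36 -0.    0.42]
shift(tool) mm [ 0.7 -0.  10.4] turn z -0.1 rows 1 per row (shift only) mm [ 6.700e-01 -1.000e-02  1.042e+01] levelling [-0.06  0.14 -0.  ]
valve (array([0.6259, 0.1692]), np.float64(0.0004), 60, array([6.248e-01, 1.693e-01, 2.440e-02, 2.000e-04]))
disc (array([0.6255, 0.1675]), np.float64(0.00034), 54, array([6.245e-01, 1.677e-01, 1.370e-02, 2.000e-04])) 0.14518210058412384
t 37.75 pos [0.6259 0.1677 0.2512] yaw 80.9 F [-0.  -0.  -0.9] T [0.03 0.02 0.  ] w 0.0073 tilt [ 0.    -0.002] j [ 0.26  0.56  0.35  1.36 -0.    0.42]
```

View pics/wrist35.png

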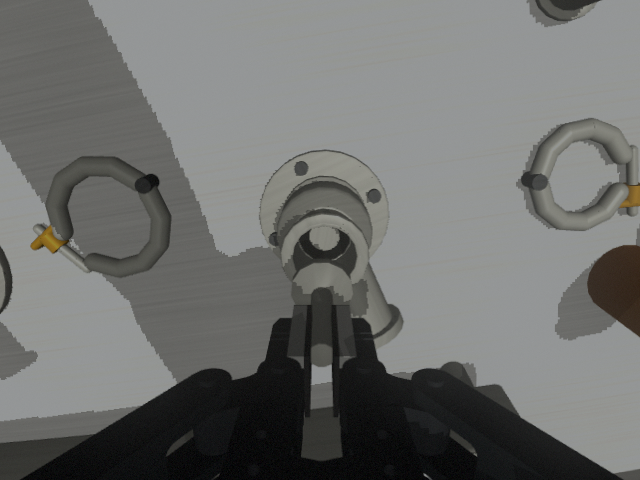

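>>> drive_tool(steps=[0.0015,0,0.012,0,0,0,1,0,0,0.012,0,0,0,1,0,0,0,0,0,0,1,0,0,0,0,0,0,1,0,0,0,0,0,0,1])

```text
clock: 38.17
eef_pos: [0.6268, 0.1702, 0.2282]
tool_rot: [0.761, 0.649, 0.001, 0.001]
ft_force: [0.4, 0.7, -0.9]
grip_width: 0.0075
```

```bash
python3 plan.py .6258 .169 .20 81|head -2; python3 - <<'E'
from meas import *
m,p,d=snap('wrist',36);f=dict(m,p=p,d=d)
print('valve',arcfit(f,(.6257,.168),.1,.02525,-180,0,.005))
W=cloud(f,d)
from plan import state
t=state()[0]['eef_pos']; zd=t[2]-.1175+.0115
print('disc',arcfit(f,t[:2],zd,.0145,-170,-10,.006), zd)
cv2.imwrite('pics/w36c.png',cv2.resize(f['p'][180:380,220:420,::-1],None,fx=3,fy=3,interpolation=cv2.INTER_CUBIC))
E
python3 plan.py
```

```text
t 38.17 pos [0.6268 0.1702 0.2282] yaw 81.0 F [ 0.4  0.7 -0.9] T [ 0.03 -0.02  0.01] w 0.0075 tilt [ 0.002 -0.001] j [ 0.27  0.58  0.31  1.31 -0.    0.42]
shift(tool) mm [-1.4 -0.9 28.2] turn z -0.0 rows 1 per row (shift only) mm [-1.37 -0.86 28.15] levelling [0.14 0.03 0.  ]
valve (array([0.6258, 0.1693]), np.float64(0.00038), 60, array([6.248e-01, 1.694e-01, 2.440e-02, 2.000e-04]))
disc (array([0.6272, 0.1705]), np.float64(0.00032), 54, array([6.263e-01, 1.706e-01, 1.380e-02, 2.000e-04])) 0.12232812609796219
t 38.22 pos [0.6269 0.1704 0.2283] yaw 81.0 F [ 0.1  0.3 -0.7] T [ 0.01 -0.04  0.02] w 0.0072 tilt [ 0.003 -0.001] j [ 0.27  0.58  0.31  1.31 -0.    0.42]
```

View pics/w36c.png

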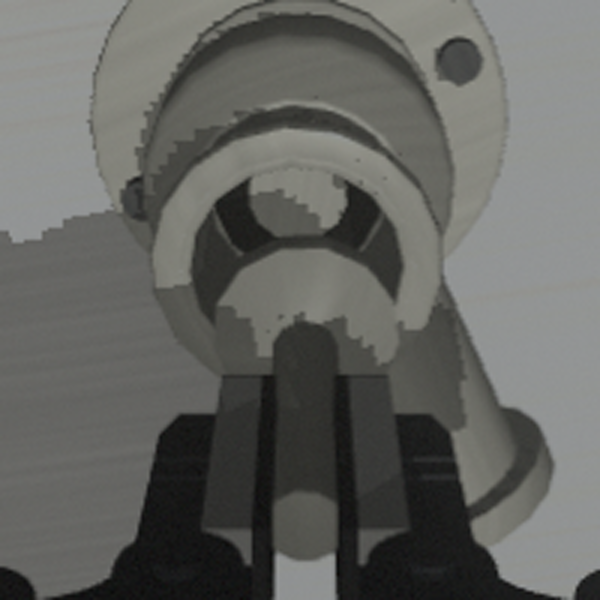

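>>> drive_tool(steps=[-0.0013,-0.0011,0.005,0.1,0,0,1,0,0,0.006,0,0,0,1,0,0,0,0,0,0,1,0,0,0,0,0,0,1,0,0,0,0,0,0,1])

```text
clock: 38.63
eef_pos: [0.6251, 0.1694, 0.2159]
tool_rot: [0.76, 0.65, -0.001, 0.0]
ft_force: [0.1, 0.1, -1.4]
grip_width: 0.0073
```

```bash
python3 plan.py .6258 .169 .20 81|head -2; python3 - <<'E'
from meas import *
m,p,d=snap('wrist',37);f=dict(m,p=p,d=d)
print('valve',arcfit(f,(.6257,.168),.1,.02525,-180,0,.005))
from plan import state
t=state()[0]['eef_pos']; zd=t[2]-.1175+.0115
print('disc',arcfit(f,t[:2],zd,.0145,-170,-10,.006), zd)
E
python3 plan.py
```

```text
t 38.63 pos [0.6251 0.1694 0.2159] yaw 81.0 F [ 0.1  0.1 -1.4] T [0.06 0.   0.02] w 0.0073 tilt [-0.001 -0.001] j [ 0.26  0.58  0.29  1.28 -0.    0.42]
shift(tool) mm [-0.3  0.8 15.9] turn z 0.0 rows 1 per row (shift only) mm [-0.31  0.82 15.88] levelling [-0.05  0.07 -0.  ]
valve (array([0.6257, 0.1692]), np.float64(0.00041), 60, array([6.246e-01, 1.693e-01, 2.430e-02, 2.000e-04]))
disc (array([0.6251, 0.1697]), np.float64(0.0004), 54, array([6.240e-01, 1.698e-01, 1.360e-02, 3.000e-04])) 0.11009410152535219
t 38.68 pos [0.6252 0.1695 0.2161] yaw 81.0 F [ 0.5  0.1 -0.3] T [0.06 0.01 0.06] w 0.0073 tilt [-0.001 -0.001] j [ 0.27  0.58  0.29  1.28 -0.    0.42]
```

Within 0.7 mm, against 3.5 mm of clearance. I trim and lower.

>>> drive_tool(steps=[-0.0004,0.0006,0.008,0,0,0,1,0,0,0.008,0,0,0,1,0,0,0.008,0,0,0,1,0,0,0.008,0,0,0,1,0,0,0,0,0,0,1,0,0,0,0,0,0,1])

```text
clock: 39.18
eef_pos: [0.625, 0.1688, 0.1827]
tool_rot: [0.76, 0.65, -0.002, -0.0]
ft_force: [-0.2, -0.3, -0.9]
grip_width: 0.0074
```

```bash
python3 plan.py .6258 .169 .1775 81|head -2
```

```text
t 39.18 pos [0.625  0.1688 0.1827] yaw 81.0 F [-0.2 -0.3 -0.9] T [-0.01  0.02  0.01] w 0.0074 tilt [-0.003 -0.002] j [ 0.26  0.6   0.24  1.21 -0.    0.42]
shift(tool) mm [0.4 0.8 5.2] turn z 0.0 rows 1 per row (shift only) mm [0.37 0.77 5.21] levelling [-0.16  0.12 -0.  ]
```

>>> drive_tool(steps=[0.0003,0.0005,0.002,-0.1,0,0,1,0,0,0.0015,0,0,0,1,0,0,0,0,0,0,1,0,0,0,0,0,0,1])

```text
clock: 39.52
eef_pos: [0.6263, 0.1692, 0.1808]
tool_rot: [0.76, 0.65, 0.0, 0.001]
ft_force: [0.8, 0.0, -1.4]
grip_width: 0.0072
```

>>> drive_tool(steps=[0,0,0.001,0,0,0,1,0,0,0.0005,0,0,0,1,0,0,0,0,0,0,1,0,0,0,0,0,0,1])

```text
clock: 39.85
eef_pos: [0.6262, 0.1691, 0.1791]
tool_rot: [0.76, 0.65, 0.0, 0.001]
ft_force: [0.1, 0.3, -1.2]
grip_width: 0.0072
```

>>> drive_tool(steps=[0,0,0.001,0,0,0,1,0,0,0.0005,0,0,0,1,0,0,0,0,0,0,1,0,0,0,0,0,0,1])

```text
clock: 40.18
eef_pos: [0.6262, 0.1691, 0.1776]
tool_rot: [0.76, 0.65, 0.0, 0.001]
ft_force: [-0.0, -0.0, -0.7]
grip_width: 0.0072
```

>>> drive_tool(steps=[0,0,0.0007,0,0,0,1,0,0,0,0,0,0,1,0,0,0,0,0,0,1])

```text
clock: 40.43
eef_pos: [0.6264, 0.1692, 0.1775]
tool_rot: [0.76, 0.65, 0.0, 0.001]
ft_force: [0.5, -0.6, 4.0]
grip_width: 0.0076
```

Seated at exactly 0.1775. I release and lift.

>>> drive_tool(steps=[0,0,0,0,0,0,0.7,0,0,0,0,0,0,0.4,0,0,0,0,0,0,0,0,0,0,0,0,0,-0.5,0,0,-0.01,0,0,0,-1,0,0,-0.03,0,0,0,-1,0,0,-0.035,0,0,0,-1,0,0,0,0,0,0,-1])

```text
clock: 41.1
eef_pos: [0.6289, 0.17, 0.2606]
tool_rot: [0.76, 0.65, 0.006, 0.004]
ft_force: [1.9, 0.9, 1.4]
grip_width: 0.0853
```

>>> drive_tool(steps=[0,0,0,0,0,0,-1,0,0,0,0,0,0,-1])

```text
clock: 41.27
eef_pos: [0.6262, 0.1693, 0.2526]
tool_rot: [0.76, 0.65, 0.001, 0.001]
ft_force: [-1.3, 0.1, -0.8]
grip_width: 0.0851
```

```bash
python3 plan.py .489 .357 .24 81|head -2; python3 - <<'E'
from meas import *
m,p,d=snap('wrist',38);f=dict(m,p=p,d=d)
print('valve',arcfit(f,(.6257,.168),.1,.02525,-180,180,.005))
W=cloud(f,d); k=(np.hypot(W[...,0]-.6257,W[...,1]-.169)<.02)&(W[...,2]>.118); print('stem top',W[k].mean(0).round(4),W[k][:,2].max().round(4),k.sum())
cv2.imwrite('pics/w38c.png',cv2.resize(f['p'][130:330,220:420,::-1],None,fx=3,fy=3,interpolation=cv2.INTER_CUBIC))
E
python3 plan.py
```

```text
t 41.27 pos [0.6262 0.1693 0.2526] yaw 81.0 F [-1.3  0.1 -0.8] T [-0.    0.05 -0.02] w 0.0851 tilt [ 0.002 -0.001] j [ 0.26  0.56  0.36  1.36 -0.    0.42]
shift(tool) mm [ 164.  -164.9   12.1] turn z 0.0 rows 6 per row (shift only) mm [ 27.33 -27.48   2.02] levelling [0.13 0.03 0.  ]
valve (array([0.6253, 0.1693]), np.float64(0.00024), 120, array([6.253e-01, 1.692e-01, 2.470e-02, 2.000e-04]))
stem top [0.6175 0.1705 0.2463] 0.2603 4232
t 41.32 pos [0.6257 0.1691 0.2514] yaw 81.0 F [-0.2  0.6  0.2] T [ 0.04  0.   -0.  ] w 0.0856 tilt [-0.    -0.001] j [ 0.26  0.56  0.35  1.36 -0.    0.42]
```

View pics/w38c.png

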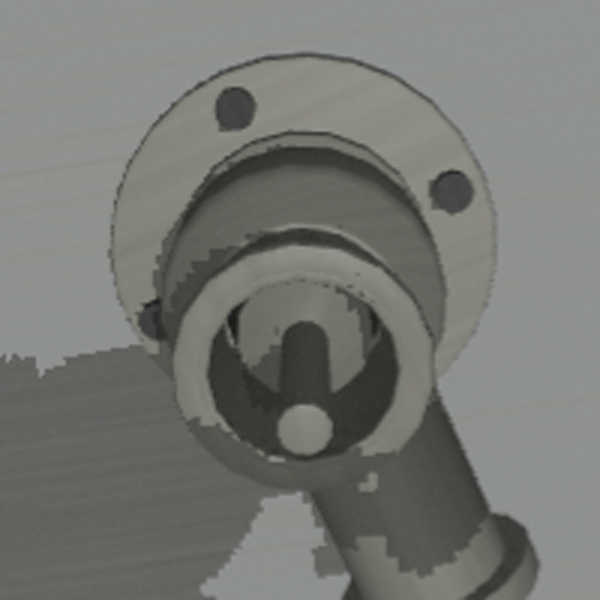

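Plug seated and upright inside the bore, flange centre raw (0.6253, 0.1693). Next the bonnet.

>>> drive_tool(steps=[0.028,-0.0275,0,0,0,0,-1,0.028,-0.0275,0,0,0,0,-1,0.028,-0.0275,0,0,0,0,-1,0.028,-0.0275,0,0,0,0,-1,0.028,-0.0275,0.006,0,0,0,-1,0.027,-0.0275,0.006,0,0,0,-1,0,0,0,0,0,0,-1,0,0,0,0,0,0,-1])

```text
clock: 41.98
eef_pos: [0.4868, 0.3613, 0.2375]
tool_rot: [0.759, 0.651, -0.002, 0.001]
ft_force: [-0.8, 0.0, -0.5]
grip_width: 0.0852
```

>>> drive_tool(steps=[0,0,0,0,0,0,-1,0,0,0,0,0,0,-1])

```text
clock: 42.15
eef_pos: [0.4897, 0.359, 0.2389]
tool_rot: [0.761, 0.649, -0.001, 0.001]
ft_force: [0.6, -0.1, 0.7]
grip_width: 0.0852
```

```bash
python3 plan.py .489 .3595 .24 81|head -2; python3 - <<'E'
from meas import *
m,p,d=snap('wrist',39);f=dict(m,p=p,d=d)
print('top',arcfit(f,(.489,.359),.05,.019,-180,180,.005))
print('fl',arcfit(f,(.489,.359),.006,.02525,-180,180,.003))
E
python3 plan.py
```

```text
t 42.15 pos [0.4897 0.359  0.2389] yaw 80.9 F [ 0.6 -0.1  0.7] T [ 0.02  0.01 -0.09] w 0.0852 tilt [ 0.    -0.002] j [ 0.63  0.49  0.19  1.28 -0.    0.79]
shift(tool) mm [ 0.4 -0.8 -1.1] turn z -0.1 rows 1 per row (shift only) mm [ 0.41 -0.79 -1.1 ] levelling [0.04 0.12 0.  ]
top (array([0.4882, 0.3614]), np.float64(0.00027), 120, array([4.883e-01, 3.613e-01, 1.850e-02, 3.000e-04]))
fl (array([0.4894, 0.3612]), np.float64(0.00048), 78, array([4.886e-01, 3.612e-01, 2.450e-02, 3.000e-04]))
t 42.20 pos [0.49   0.3588 0.2391] yaw 80.9 F [ 0.8  0.  -0.6] T [ 0.01 -0.01 -0.03] w 0.0851 tilt [ 0.001 -0.002] j [ 0.63  0.49  0.19  1.28 -0.    0.79]
```

View pics/wrist39.png

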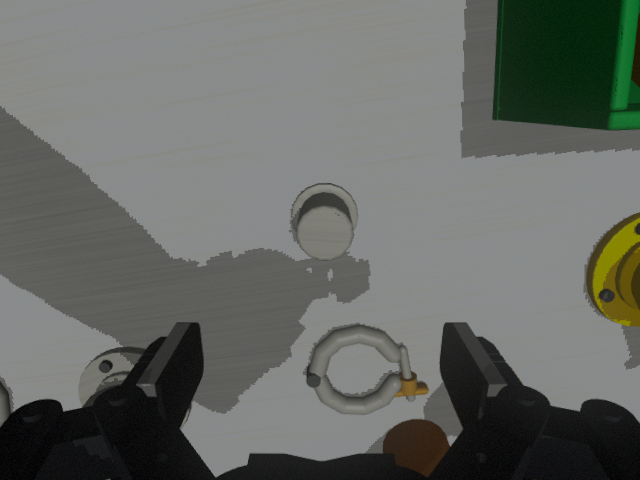

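```bash
python3 - <<'E'
from meas import *
for n in ('top','side'):
    f=dict(np.load(n+'0.npz')); W=cloud(f,f['d']).reshape(-1,3)
    k=(W[:,2]>.06)&(np.hypot(W[:,0]-.489,W[:,1]-.3607)<.3)
    q=W[k]; r=np.hypot(q[:,0]-.489,q[:,1]-.3607); i=np.argsort(r); i=i[r[i]>.035][:400:40]; print(n,np.c_[q[i],r[i]].round(3))
E
python3 plan.py .489 .3607 .13 81|head -2
```

```text
top [[0.437 0.49  0.111 0.139]
 [0.433 0.491 0.081 0.142]
 [0.438 0.496 0.13  0.145]
 [0.426 0.493 0.131 0.147]
 [0.434 0.499 0.132 0.149]
 [0.416 0.493 0.125 0.151]
 [0.409 0.492 0.107 0.154]
 [0.41  0.496 0.128 0.157]
 [0.416 0.502 0.128 0.159]
 [0.399 0.494 0.095 0.161]]
side [[0.436 0.483 0.085 0.133]
 [0.431 0.489 0.079 0.141]
 [0.426 0.489 0.08  0.143]
 [0.436 0.496 0.09  0.145]
 [0.424 0.493 0.111 0.148]
 [0.434 0.5   0.129 0.15 ]
 [0.407 0.489 0.112 0.152]
 [0.413 0.495 0.105 0.155]
 [0.404 0.493 0.101 0.157]
 [0.399 0.493 0.073 0.16 ]]
t 42.20 pos [0.49   0.3588 0.2391] yaw 80.9 F [ 0.8  0.  -0.6] T [ 0.01 -0.01 -0.03] w 0.0851 tilt [ 0.001 -0.002] j [ 0.63  0.49  0.19  1.28 -0.    0.79]
shift(tool) mm [  1.9  -1.4 109.1] turn z -0.1 rows 3 per row (shift only) mm [ 0.64 -0.47 36.38] levelling [0.06 0.1  0.  ]
```

Clear all round (nearest obstacle 139 mm). The bonnet (325,235; plain cap, no stub) is at about (0.489, 0.3607).

>>> drive_tool(steps=[0.0018,-0.001,0.035,0,0.1,0,-1,0,0,0.035,0,0,0,-1,0,0,0.035,0,0,0,-1,0,0,0,0,0,0,-1,0,0,0,0,0,0,-1,0,0,0,0,0,0,-1])

```text
clock: 42.7
eef_pos: [0.4901, 0.3617, 0.1362]
tool_rot: [0.761, 0.649, 0.002, 0.0]
ft_force: [1.0, 0.7, -0.6]
grip_width: 0.0854
```

```bash
python3 plan.py .489 .3607 .083 81|head -2; python3 - <<'E'
from meas import *
m,p,d=snap('wrist',40);f=dict(m,p=p,d=d)
print('top',arcfit(f,(.489,.359),.05,.019,-180,180,.005))
E
python3 plan.py
```

```text
t 42.70 pos [0.4901 0.3617 0.1362] yaw 80.9 F [ 1.   0.7 -0.6] T [ 0.04  0.04 -0.02] w 0.0854 tilt [0.003 0.002] j [ 0.64  0.57  0.04  1.04 -0.    0.79]
shift(tool) mm [-1.3 -1.1 53.2] turn z -0.1 rows 2 per row (shift only) mm [-0.66 -0.55 26.6 ] levelling [ 0.16 -0.13 -0.  ]
top (array([0.4878, 0.3614]), np.float64(0.00029), 120, array([4.878e-01, 3.613e-01, 1.860e-02, 3.000e-04]))
t 42.75 pos [0.4906 0.3623 0.1372] yaw 80.9 F [-0.4  0.   0.1] T [-0.03 -0.01  0.06] w 0.0853 tilt [0.005 0.003] j [ 0.64  0.57  0.05  1.04 -0.    0.79]
```

>>> drive_tool(steps=[-0.0012,-0.0013,0.025,0.15,-0.1,0,-1,0,0,0.02,0,0,0,-1,0,0,0.008,0,0,0,-1,0,0,0,0,0,0,-0.6,0,0,0,0,0,0,-0.3,0,0,0,0,0,0,0,0,0,0,0,0,0,0.2,0,0,0,0,0,0,0.5])

```text
clock: 43.42
eef_pos: [0.4884, 0.3618, 0.0837]
tool_rot: [0.76, 0.65, 0.001, -0.0]
ft_force: [-0.5, -0.1, 5.0]
grip_width: 0.036
```

>>> drive_tool(steps=[0,0,0,0,0,0,0.6,0,0,0,0,0,0,0.6,0,0,0,0,0,0,0.6])

```text
clock: 43.67
eef_pos: [0.4884, 0.3618, 0.0837]
tool_rot: [0.76, 0.65, 0.001, -0.0]
ft_force: [-0.5, -0.1, 7.0]
grip_width: 0.0359
```

```bash
python3 plan.py .489 .3607 .083 81|head -2; python3 - <<'E'
from meas import *
m,p,d=snap('wrist',41);f=dict(m,p=p,d=d)
print('top',arcfit(f,(.489,.359),.05,.019,-180,180,.005))
E
```

```text
t 43.67 pos [0.4884 0.3618 0.0837] yaw 81.0 F [-0.5 -0.1  7. ] T [-0.11  0.1  -0.03] w 0.0359 tilt [0.002 0.002] j [ 0.64  0.62 -0.01  0.93  0.    0.79]
shift(tool) mm [-1.   0.8  0.7] turn z 0.0 rows 1 per row (shift only) mm [-0.97  0.78  0.67] levelling [ 0.09 -0.11 -0.  ]
top (array([0.4872, 0.3616]), np.float64(0.00135), 120, array([0.487 , 0.3611, 0.0194, 0.0013]))
```

View pics/wrist41.png

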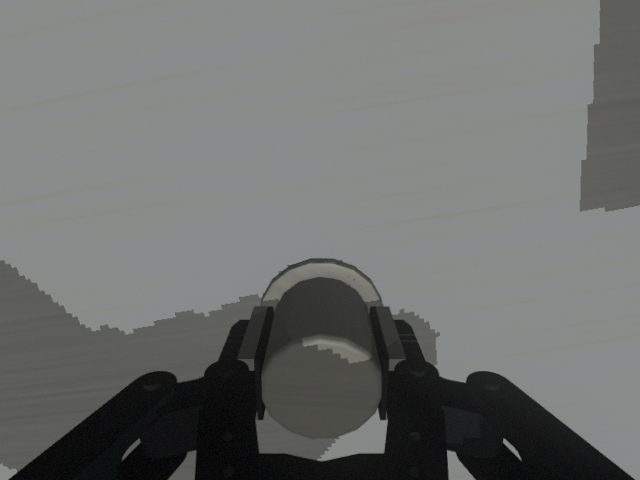

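Bonnet gripped. I lift and carry it to the valve.

>>> drive_tool(steps=[0,0,-0.005,0,0,0,0.6,0,0,-0.02,0,0,0,0.6,0,0,-0.04,0,0,0,0.6,0,0,-0.04,0,0,0,0.6,0,0,-0.04,0,0,0,0.6,0,0,-0.03,0,0,0,0.6,0,0,0,0,0,0,0.6,0,0,0,0,0,0,0.6])

```text
clock: 44.38
eef_pos: [0.4881, 0.3616, 0.259]
tool_rot: [0.76, 0.65, 0.002, -0.0]
ft_force: [0.8, -0.5, -2.3]
grip_width: 0.0362
```

```bash
python3 plan.py .6253 .1689 .255 81|head -2
```

```text
t 44.38 pos [0.4881 0.3616 0.259 ] yaw 81.0 F [ 0.8 -0.5 -2.3] T [-0.05  0.04 -0.03] w 0.0362 tilt [0.002 0.002] j [0.64 0.47 0.23 1.32 0.   0.79]
shift(tool) mm [-168.9  165.6    3.9] turn z 0.0 rows 6 per row (shift only) mm [-28.14  27.6    0.65] levelling [ 0.12 -0.14 -0.  ]
```

>>> drive_tool(steps=[-0.0281,0.0276,0,0,0,0,0.6,-0.0281,0.0276,0,0,0,0,0.6,-0.0281,0.0276,0,0,0,0,0.6,-0.0281,0.0276,0,0,0,0,0.6,-0.0281,0.0276,0,0,0,0,0.6,-0.0281,0.0276,0,0,0,0,0.6,0,0,0,0,0,0,0.6,0,0,0,0,0,0,0.6])

```text
clock: 45.05
eef_pos: [0.6246, 0.1657, 0.2529]
tool_rot: [0.762, 0.648, -0.003, -0.002]
ft_force: [-0.9, 0.8, -1.9]
grip_width: 0.0358
```

>>> drive_tool(steps=[0,0,0,0,0,0,0.6,0,0,0,0,0,0,0.6,0,0,0,0,0,0,0.6])

```text
clock: 45.3
eef_pos: [0.6236, 0.1699, 0.2556]
tool_rot: [0.76, 0.65, -0.002, -0.001]
ft_force: [-1.0, -0.3, -3.9]
grip_width: 0.036
```

```bash
cat > bon.py <<'E'
from meas import *
import sys
from plan import state
m,p,d=snap('wrist',sys.argv[1]);f=dict(m,p=p,d=d)
t=state()[0]['eef_pos']
b=float(sys.argv[2]) if len(sys.argv)>2 else .005
print('valve',arcfit(f,(.6257,.169),.1,.02525,-165,-15,b))
print('bonnet fl',arcfit(f,t[:2],t[2]-.0837+.006,.02525,-165,-15,.003))
cv2.imwrite(f'pics/w{sys.argv[1]}c.png',cv2.resize(p[180:380,220:420,::-1],None,fx=3,fy=3,interpolation=cv2.INTER_CUBIC))
E
python3 plan.py .6253 .1689 .255 81|head -2; python3 bon.py 42; python3 plan.py .6253 .1689 .255 81|head -2
```

```text
t 45.30 pos [0.6236 0.1699 0.2556] yaw 81.1 F [-1.  -0.3 -3.9] T [ 0.05 -0.01 -0.03] w 0.0360 tilt [-0.003 -0.001] j [ 0.27  0.56  0.36  1.37 -0.    0.42]
shift(tool) mm [-0.7  1.8  0.6] turn z 0.1 rows 1 per row (shift only) mm [-0.74  1.8   0.61] levelling [-0.18  0.09 -0.  ]
valve (array([0.6259, 0.1693]), np.float64(0.00034), 50, array([6.249e-01, 1.694e-01, 2.440e-02, 2.000e-04]))
bonnet fl (array([0.6245, 0.1699]), np.float64(0.0004), 50, array([6.233e-01, 1.700e-01, 2.430e-02, 3.000e-04]))
t 45.35 pos [0.6238 0.17   0.256 ] yaw 81.1 F [ 0.2  0.8 -2.3] T [-0.01 -0.05  0.01] w 0.0361 tilt [-0.003 -0.001] j [ 0.27  0.56  0.36  1.37 -0.    0.42]
shift(tool) mm [-0.8  1.7  1. ] turn z 0.1 rows 1 per row (shift only) mm [-0.82  1.66  0.97] levelling [-0.14  0.08 -0.  ]
```

View pics/wrist42.png

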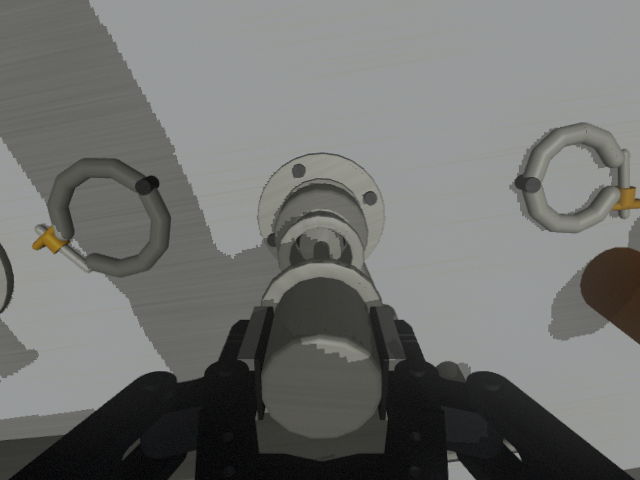

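>>> drive_tool(steps=[-0.0004,0.0014,0.01,-0.1,0,0,0.6,0,0,0.012,0,0,0,0.6,0,0,0.01,0,0,0,0.6,0,0,0,0,0,0,0.6,0,0,0,0,0,0,0.6,0,0,0,0,0,0,0.6])

```text
clock: 45.85
eef_pos: [0.626, 0.1682, 0.2246]
tool_rot: [0.76, 0.65, -0.0, 0.001]
ft_force: [0.9, 0.8, -1.7]
grip_width: 0.0359
```

```bash
python3 plan.py .6253 .1689 .1837 81|head -2; python3 bon.py 43; python3 plan.py .6253 .1689 .1837 81|head -2
```

```text
t 45.85 pos [0.626  0.1682 0.2246] yaw 81.0 F [ 0.9  0.8 -1.7] T [-0.02  0.   -0.  ] w 0.0359 tilt [ 0.    -0.001] j [ 0.26  0.58  0.31  1.3  -0.    0.42]
shift(tool) mm [ 0.6 -0.9 40.9] turn z 0.0 rows 2 per row (shift only) mm [ 0.3  -0.43 20.44] levelling [0.03 0.05 0.  ]
valve (array([0.6258, 0.1692]), np.float64(0.00032), 50, array([6.247e-01, 1.694e-01, 2.430e-02, 2.000e-04]))
bonnet fl (array([0.627 , 0.1683]), np.float64(0.00039), 50, array([6.258e-01, 1.684e-01, 2.430e-02, 3.000e-04]))
t 45.90 pos [0.6263 0.1682 0.225 ] yaw 81.0 F [ 0.6 -0.1 -1.8] T [ 0.03 -0.06 -0.  ] w 0.0362 tilt [ 0.001 -0.001] j [ 0.26  0.58  0.31  1.3  -0.    0.42]
shift(tool) mm [ 0.6 -1.1 41.3] turn z 0.0 rows 2 per row (shift only) mm [ 0.29 -0.56 20.66] levelling [0.08 0.03 0.  ]
```

View pics/w43c.png

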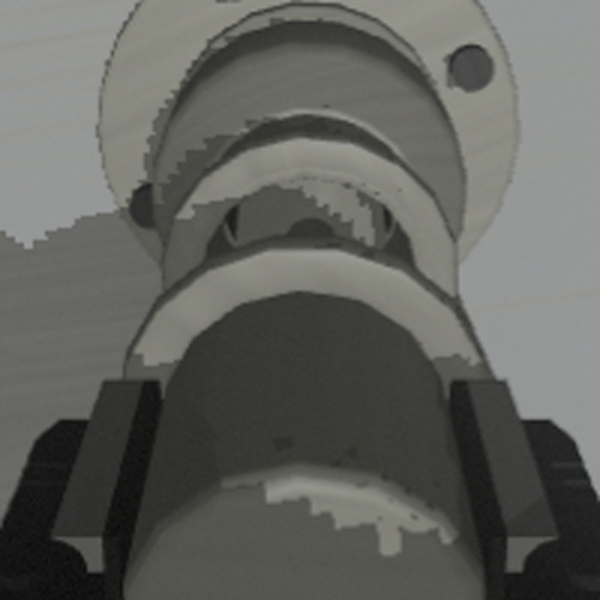

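>>> drive_tool(steps=[0.0007,-0.0011,0.01,0,0,0,0.6,0,0,0.01,0,0,0,0.6,0,0,0.008,0,0,0,0.6,0,0,0,0,0,0,0.6,0,0,0,0,0,0,0.6,0,0,0,0,0,0,0.6])

```text
clock: 46.4
eef_pos: [0.625, 0.1688, 0.1962]
tool_rot: [0.76, 0.65, -0.0, 0.0]
ft_force: [0.2, -0.1, -2.0]
grip_width: 0.0358
```

```bash
python3 plan.py .6253 .1689 .1837 81|head -2; python3 bon.py 44 .004; python3 plan.py .6253 .1689 .1837 81|head -2
```

```text
t 46.40 pos [0.625  0.1688 0.1962] yaw 81.0 F [ 0.2 -0.1 -2. ] T [ 0.04  0.04 -0.  ] w 0.0358 tilt [-0.    -0.001] j [ 0.26  0.59  0.26  1.24 -0.    0.42]
shift(tool) mm [ 0.2  0.3 12.5] turn z 0.0 rows 1 per row (shift only) mm [ 0.17  0.26 12.52] levelling [0.   0.06 0.  ]
valve (array([0.6259, 0.1692]), np.float64(0.00033), 50, array([6.248e-01, 1.693e-01, 2.430e-02, 2.000e-04]))
bonnet fl (array([0.626 , 0.1689]), np.float64(0.00042), 50, array([6.246e-01, 1.690e-01, 2.410e-02, 3.000e-04]))
t 46.45 pos [0.6253 0.1688 0.1967] yaw 81.0 F [-0.4 -0.9 -1.9] T [0.   0.02 0.03] w 0.0360 tilt [ 0.001 -0.001] j [ 0.26  0.59  0.26  1.24 -0.    0.42]
shift(tool) mm [ 0.1  0.  13. ] turn z 0.0 rows 1 per row (shift only) mm [ 0.09  0.02 12.96] levelling [0.05 0.04 0.  ]
```

View pics/w44c.png

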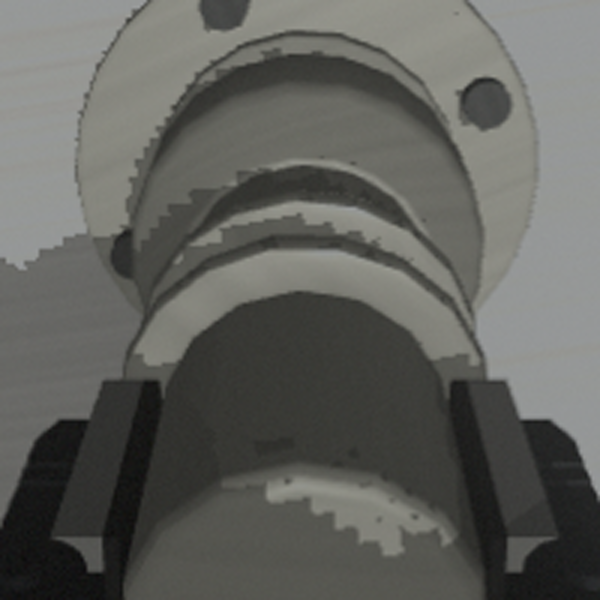

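Aligned within 0.3 mm. I lower until it rests (expected TCP 0.1837).

>>> drive_tool(steps=[0.0002,0,0.005,0,0,0,0.6,0,0,0.004,0,0,0,0.6,0,0,0.0015,0,0,0,0.6,0,0,0,0,0,0,0.6,0,0,0,0,0,0,0.6])

```text
clock: 46.87
eef_pos: [0.6249, 0.1689, 0.1857]
tool_rot: [0.76, 0.65, -0.0, 0.0]
ft_force: [0.3, 0.7, -1.2]
grip_width: 0.036
```

>>> drive_tool(steps=[0,0,0.001,0,0,0,0.6,0,0,0.0005,0,0,0,0.6,0,0,0,0,0,0,0.6,0,0,0,0,0,0,0.6])

```text
clock: 47.2
eef_pos: [0.6251, 0.169, 0.1845]
tool_rot: [0.76, 0.65, -0.0, 0.0]
ft_force: [0.5, 0.9, -2.4]
grip_width: 0.0355
```

```bash
python3 bon.py 45 .004; python3 plan.py .6253 .1689 .1837 81|head -2
```

```text
valve (array([0.6258, 0.1691]), np.float64(0.00032), 49, array([6.246e-01, 1.693e-01, 2.430e-02, 2.000e-04]))
bonnet fl (array([0.626 , 0.1692]), np.float64(0.00033), 50, array([6.249e-01, 1.693e-01, 2.430e-02, 3.000e-04]))
t 47.25 pos [0.6251 0.169  0.1845] yaw 81.0 F [ 0.1 -0.6 -2.2] T [ 0.01  0.02 -0.01] w 0.0364 tilt [ 0.    -0.001] j [ 0.26  0.6   0.24  1.21 -0.    0.42]
shift(tool) mm [-0.   0.2  0.8] turn z 0.0 rows 1 per row (shift only) mm [-0.04  0.24  0.8 ] levelling [0.03 0.06 0.  ]
```

>>> drive_tool(steps=[0,0,0.0008,0,0,0,0.6,0,0,0,0,0,0,0.6,0,0,0,0,0,0,0.6])

```text
clock: 47.5
eef_pos: [0.6251, 0.169, 0.1838]
tool_rot: [0.76, 0.65, -0.0, 0.001]
ft_force: [-0.2, 1.0, -1.6]
grip_width: 0.0357
```

>>> drive_tool(steps=[0,0,0.0006,0,0,0,0.6,0,0,0,0,0,0,0.6,0,0,0,0,0,0,0.6])

```text
clock: 47.75
eef_pos: [0.6252, 0.169, 0.1837]
tool_rot: [0.76, 0.649, 0.0, 0.001]
ft_force: [-1.8, 0.0, 2.2]
grip_width: 0.0362
```

Contact at 0.1837, as expected. I release slowly, lift and back away.

>>> drive_tool(steps=[0,0,0.0003,0,0,0,0.6,0,0,0,0,0,0,0.15,0,0,0,0,0,0,0,0,0,0,0,0,0,-0.4,0,0,0,0,0,0,-1,0,0,0,0,0,0,-1,0,0,-0.03,0,0,0,-1,0,0,-0.035,0,0,0,-1])

```text
clock: 48.42
eef_pos: [0.6231, 0.1686, 0.2442]
tool_rot: [0.76, 0.65, -0.004, -0.001]
ft_force: [1.8, 0.6, 0.4]
grip_width: 0.0855
```

>>> drive_tool(steps=[0,0,-0.02,0,0,0,-1,0,0,0,0,0,0,-1,0,0,0,0,0,0,-1,0,0,0,0,0,0,-1])

```text
clock: 48.75
eef_pos: [0.6247, 0.169, 0.2668]
tool_rot: [0.76, 0.65, -0.001, 0.0]
ft_force: [-0.0, -0.2, 0.3]
grip_width: 0.0854
```

```bash
python3 plan.py .45 .0 .38 81|head -2; python3 - <<'E'
from meas import *
m,p,d=snap('wrist',46);f=dict(m,p=p,d=d)
print('bonnet fl',arcfit(f,(.6253,.169),.106,.02525,-180,180,.003))
W=cloud(f,d)
q=W[(np.hypot(W[...,0]-.6253,W[...,1]-.169)<.02)&(np.abs(W[...,2]-.15)<.006)]; s=np.linalg.lstsq(np.c_[q[:,:2]-[.6253,.169],np.ones(len(q))],q[:,2],rcond=None)[0]; print('top plane',s.round(4),len(q))
cv2.imwrite('pics/w46c.png',cv2.resize(p[130:330,220:420,::-1],None,fx=3,fy=3,interpolation=cv2.INTER_CUBIC))
E
```

```text
t 48.75 pos [0.6247 0.169  0.2668] yaw 81.0 F [-0.  -0.2  0.3] T [-0.02  0.04  0.02] w 0.0854 tilt [-0.001 -0.001] j [ 0.26  0.56  0.38  1.4  -0.    0.42]
shift(tool) mm [-194.4 -146.2 -112.8] turn z 0.0 rows 7 per row (shift only) mm [-27.77 -20.89 -16.11] levelling [-0.04  0.09 -0.  ]
bonnet fl (array([0.6265, 0.1691]), np.float64(0.00051), 77, array([6.255e-01, 1.692e-01, 2.440e-02, 3.000e-04]))
top plane [ 0.0207 -0.0025  0.1487] 4352
```

View pics/w46c.png

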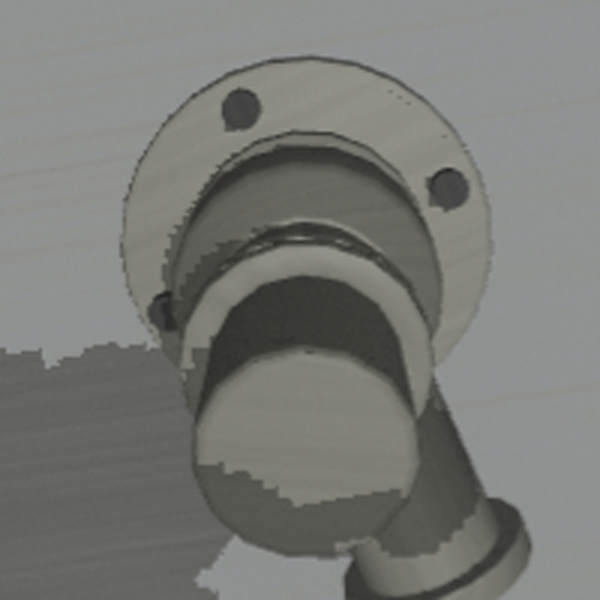

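Bonnet flat and centred. I back the arm away to a clear place and take the final overview pictures.

>>> drive_tool(steps=[0,0,-0.035,0,0,0,-1,0,0,-0.035,0,0,0,-1,-0.02,-0.034,0,0,0,0,-1,-0.02,-0.034,0,0,0,0,-1,-0.02,-0.034,0,0,0,0,-1,-0.02,-0.034,0,0,0,0,-1,-0.02,-0.034,0,0,0,0,-1,-0.02,-0.034,0,0,0,0,-1])

```text
clock: 49.47
eef_pos: [0.4022, 0.0818, 0.3358]
tool_rot: [0.76, 0.65, -0.002, -0.0]
ft_force: [-0.3, -1.0, -1.1]
grip_width: 0.0853
```

>>> drive_tool(steps=[0,-0.03,0,0,0,0,-1,0,-0.03,0,0,0,0,-1,0,0,0,0,0,0,-1,0,0,0,0,0,0,-1])

```text
clock: 49.8
eef_pos: [0.3441, 0.0917, 0.337]
tool_rot: [0.76, 0.65, -0.001, 0.0]
ft_force: [-0.3, 0.9, 1.0]
grip_width: 0.0855
```

```bash
python3 plan.py; python3 - <<'E'
from meas import *
for n in ('top','side'):
    m,p,d=snap(n,47);f=dict(m,p=p,d=d)
    br=lambda p:(p[...,0].astype(int)-p[...,2]>50)
    for nm,a in [('cover flange',((.622,-.156),.142,.032,-180,180,.003)),('bonnet flange',((.6255,.168),.106,.02525,-180,180,.003)),('bonnet top',((.6255,.168),.15,.019,-180,180,.005))]:
        try: print(n,nm,arcfit(f,*a))
        except Exception as e: print(n,nm,e)
p=cv2.imread('pics/side47.png'); cv2.imwrite('pics/s47c.png',cv2.resize(p[150:350,310:510],None,fx=3,fy=3,interpolation=cv2.INTER_CUBIC))
E
```

```text
t 49.80 pos [0.3441 0.0917 0.337 ] yaw 81.1 F [-0.3  0.9  1. ] T [ 0.   -0.02  0.02] w 0.0855 tilt [-0.001 -0.001] j [ 0.26 -0.06 -0.24  1.39 -0.    0.42]
top cover flange (array([ 0.6216, -0.1539]), np.float64(0.00111), 80, array([ 0.6212, -0.1534,  0.0314,  0.0011]))
top bonnet flange (array([0.6263, 0.1686]), np.float64(0.00078), 83, array([0.6256, 0.1684, 0.0246, 0.0007]))
top bonnet top (array([0.6249, 0.1686]), np.float64(0.00071), 120, array([0.625 , 0.1686, 0.0184, 0.0007]))
side cover flange (array([ 0.6208, -0.1583]), np.float64(0.00124), 73, array([ 0.6204, -0.1594,  0.0309,  0.0011]))
side bonnet flange (array([0.6265, 0.1655]), np.float64(0.00156), 76, array([0.6265, 0.1655, 0.0252, 0.0016]))
side bonnet top (array([0.6257, 0.1635]), np.float64(0.00154), 120, array([0.6257, 0.1634, 0.0194, 0.0015]))
```

View pics/s47c.png

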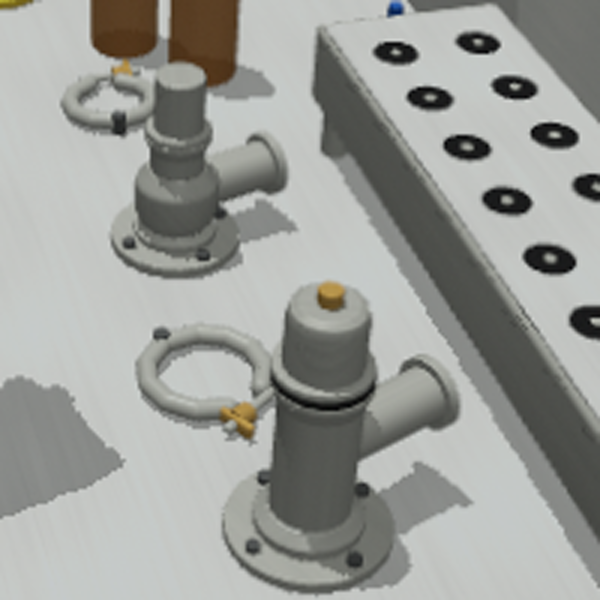

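View pics/top47.png

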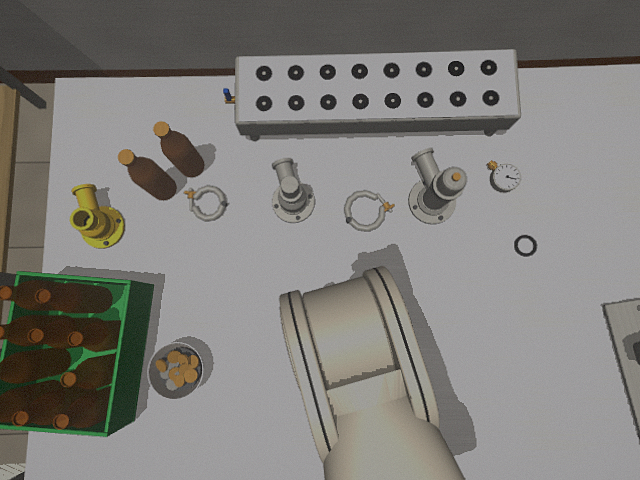

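The side view shows the cover with the thin black gasket line evenly below it, and the bonnet flush on the valve. The top view agrees with the housings within about 0.6 mm. The spare gasket is untouched at (525,245).

```bash
python3 -c "
from workcell import job_done; print(job_done())"
```

```text
the job is handed in; nothing more can be done
None
```

The job is done and handed in after about 50 s of the 144 s allowed. Both fittings are assembled in the order asked, and every part was lowered until it touched and then released, none dropped.

- **Strainer:** The basket stands in its bore, the large gasket lies on the flange, and the large cover sits on the gasket. The gasket first lay about 1.3 mm off, so I centred it by gripping gasket and flange together in two directions.
- **Valve:** The plug is on its seat, stem up, and the small bonnet is on the flange.
- **Seating heights:** Contact came within about 0.3 mm of the calculated height for all five parts.
- **Forces:** The highest wrist force reading was about 9 N, against the 120 N limit.
- **Final centring checks:** By wrist and top camera the cover and bonnet sit within about 0.6 mm of their flanges; one wrist reading put the bonnet about 1 mm off. The black gasket line looks even all round. The bonnet's top-plane fit gave a slope of about 1°, against 0.1° for the cover; I put that down to depth noise, since the picture shows it flush.
- **Left alone:** The spare small gasket is where it was, and I did not touch the yellow look-alike.

**What disagreed or went wrong:**
- The side camera reads 3–6 mm different from the top camera in y throughout. I treated this as calibration error and relied on the wrist camera and on contact instead.
- Early on, joint 6 ran to its range limit (reading 3.14) and stopped there. I switched to the half-turned grasp after that.

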